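# Reload the rotary sample station of a spectrometer

### The arm

A 6-joint arm with a two-finger parallel gripper is mounted at the origin on the work surface. World frame = base frame: x ahead of the robot, y to its left, z up, the work surface at z = 0. Lengths are in m, angles in rad, forces in N, time in s.
With the tool pointing down it reaches from about 0.35 to 0.8 m from the base axis. Payload 7.3 kg.
Tool frame: the origin (TCP) lies on the centre line of the jaws, within the pads' length; the fingertips stand 14 mm ahead of it and the grasp point (between the pads) lies 5 mm behind it; x points along the fingers, z is the direction in which the jaws open and shut, and the axes are right-handed (so a half turn about x gives the same grasp; the last joint's range is limited). The gripper opens to 85 mm and grips with 20 to 120 N. Pads are 22 mm wide; open, the fingers measure 114 mm over their backs; the gripper's body (76 mm by 85 mm) begins 54 mm behind the grasp point. The pads swing forward as they close: fully open they stand 13 mm farther back than shut.
Start: joints at [-1.419, 0.342, 1.524, -0, 1.275, -0.146], TCP at [0.154, -0.502, 0.245] pointing down, gripper open.
Joint ranges: [-2.53, 2.53], [-0.77, 2.02], [0.04, 2.7], [-1, 4.14], [0.28, 2.66], [-3.11, 3.11]. Speed limits (rad/s): [2.57, 2.57, 3.14, 3.14, 3.14, 3.14].

### API

Orientations are given as a unit quaternion [x, y, z, w].
In Python, from station import readout, optics, env gives the robot as it stands.
- The arm moves only by the tool move_arm, never from a script. Its argument "targets" is a list of rows, each an object of numbers: "claw": the finger opening in cm, from 0 to 8.54; "tx", "ty", "tz": the shift along the world's x, y, z in cm; "turn": the turn about the world's z in rad. A call has 1 to 12 rows; each row is the pose to reach, as a shift and turn from the pose measured when the call began; what a row does not reach only later rows make up. A row lasts 1/8 s, in which the tool goes at most 62.5 mm and 10.7 degrees, less where a joint would pass 70% of its speed; a pose out of reach is approached as far as the arm can. A call with a gripper value outside its range is refused whole. The fingers move at their own pace and stop on an object; "grip_force" is the grip in N (left out, the last holds). Time passes only in rows, so rows that repeat a pose let the fingers close. It gives the time, the measured TCP pose, the force and the opening at its end, in the units of the state.
- readout.read_state(): the state, without advancing time (a new reading comes with each control period).
- optics.capture(name): name is "scene" or "side" or "wrist"; returns a dict with "image" (480x640x3 uint8, red, green, blue), "depth" (480x640 float32, m along the optical axis (not along the pixel's ray), 0 where there is no reading), "fx", "fy", "cx", "cy" (pixels), "world_to_cam" (4x4, takes a point from world to camera coordinates); the wrist camera has in their place "mount" (4x4, takes a point from camera to tool coordinates, whose origin is the TCP and whose axes are the tool frame's). Camera axes: x right, y up, looking along -z (the intrinsics and any distortion apply to the point x, -y, -z); pixel columns grow to the right and rows downward; lengths in m; the calibration is good to about 2 mm. A picture is of the moment at which its call begins: read the wrist's pose just before it.
- env.job_done(): hands the job in, once; it reports no verdict.
The state is a dict: "clock": time; "q": joint angles; "qvel": joint speeds; "joint_torque": joint torques, N m; "ee_pos": TCP position; "tcp_rot": TCP orientation; "wrist_force": force on the tool from outside, world axes, zero at the start; "torque": the same for the moment, N m; "width": finger opening in m.
Only numpy, scipy, OpenCV 4.12 (cv2) and the standard library are available. Lean on these libraries where they do the work, as an engineer would, in place of code of your own. Each camera call takes 0.05 s, during which the arm holds its last target.

### The job

Turn the rotary sample deck by its upright handle a quarter turn clockwise (seen from above) to its middle click stop, so that its open bay faces the platform, and stand every bottle that lies tipped on the bench upright, cap up, in the lane tray on the platform, beside the bottle that already stands there. Then push the loaded tray off the platform into the deck's bay, up against the back stop, and turn the deck another quarter turn clockwise to its last click stop, so that the open side of the bay faces the reader. At the end all bottles must stand upright in the tray; knock over none of the glassware and jars around.

Things in the scene. Friction and masses are not known exactly. Their poses are not given: they have to be found in the camera images.
- deck (a joint): angle of the rotary deck, growing clockwise seen from above. Sprung click stops at 0 (parked; it starts there within 0.15), 1.571 (middle: bay open to the platform) and 3.142 (last: bay open to the reader). Near a stop it pulls itself in and rests within 0.03; between stops turning takes up to 0.45 N m (4 N at the handle). Hard limits at -0.38 and 3.52.
- bay (a point): centre of the deck's top (260 mm aluminium disc, 30 mm above the bench), on the turning axis; axes turn with the deck, +y out of the open side. 14 mm high steel strips bound the bay: cheeks with inner faces at x +-113 mm (y -30 to +38) and a back stop with inner face at y -27. Home, the tray (long side to the back stop, touching it or nearly) has its centre about 2 mm behind this point.
- handle (a point): upright round black handle post on the deck, 18 mm diameter, 50 mm high, 105 mm from the turning axis on the bay's -y, behind the back stop. The point is on the post's axis, 30 mm above the deck top, 20 mm below the post's top, and goes round with the deck.
- station: fixed; origin on the bench, x towards the reader (white box, 170 mm high, dark screen, front at x 255 mm). Deck axis at y -125 mm. Grey platform, 30 mm high, flush with the deck: x +-125, y 15 to 180 mm, reaching close to the deck, so the tray slides across. At its ends 12 mm high guide strips along y, inner faces at x +-110 (y 15 to 145), lead into the bay.
- tray: loose shallow aluminium tray, the lane: 204 (own x) x 50 (own y) x 12 mm, walls and floor 4 mm thick, about 350 g; origin at the centre of its underside. Starts on the platform between the guide strips, x parallel to the station's x. Holds one row of up to five bottles along x, bases flat on its floor.
- stood: square amber glass bottle, white screw cap: body 30 x 30 x 44 mm, cap 22 mm across, 58 mm overall, about 50 g. Origin on its long axis, 22 mm from the base, 36 mm from the cap's top; own x axis points from base to cap. This one starts upright in the tray, at the lane's -x end (nearest the robot).
- bottle1: square amber glass bottle, white screw cap: body 30 x 30 x 44 mm, cap 22 mm across, 58 mm overall, about 50 g. Origin on its long axis, 22 mm from the base, 36 mm from the cap's top; own x axis points from base to cap. Starts lying on a flat side on the bench left of the platform, cap roughly to the right; may be absent.
- bottle2: square amber glass bottle, white screw cap: body 30 x 30 x 44 mm, cap 22 mm across, 58 mm overall, about 50 g. Origin on its long axis, 22 mm from the base, 36 mm from the cap's top; own x axis points from base to cap. Starts lying on a flat side on the bench left of the platform, cap roughly to the right; may be absent.
- bottle3: square amber glass bottle, white screw cap: body 30 x 30 x 44 mm, cap 22 mm across, 58 mm overall, about 50 g. Origin on its long axis, 22 mm from the base, 36 mm from the cap's top; own x axis points from base to cap. Starts lying on a flat side on the bench left of the platform, cap roughly to the right; may be absent.
- bottle4: square amber glass bottle, white screw cap: body 30 x 30 x 44 mm, cap 22 mm across, 58 mm overall, about 50 g. Origin on its long axis, 22 mm from the base, 36 mm from the cap's top; own x axis points from base to cap. Starts lying on a flat side on the bench left of the platform, cap roughly to the right; may be absent.
- dish: bystander: white bowl, 70 mm wide, 16 mm high, among the lying bottles; origin at the centre of its underside.
- beaker: bystander: clear glass beaker, 64 mm wide, 85 mm high, far left; origin at the centre of its underside, z up.
- flask: bystander: conical green glass flask, 76 mm wide, 110 mm high, near right; origin at the centre of its underside, z up.
- jar: bystander: white plastic jar, 80 mm wide, 100 mm high, near right; origin at the centre of its underside, z up.
Mind the look-alikes: they are no part of the job. Leave any blue look-alike of the bottle1 alone. There is more than one size of the tray; the one meant has the size given above.

How it is judged:
On the way, in this order (a step that is already met when the one before it is completed fails the run):
1. the deck is at its middle click stop, bay open to the platform (value of joint deck between 1.4808 and 1.6608 rad), for 0.3 s.
2. with the deck still at its middle stop, the tray is home in the bay with all the bottles upright in it (value of joint deck between 1.4508 and 1.6908 rad and x of tray in the frame of bay between -0.016 and 0.016 m and y of tray in the frame of bay between -0.012 and 0.016 m and z of tray in the frame of bay between -0.004 and 0.005 m and angle between the x axis of tray and the x axis of bay, either way round below 0.12 rad and x of bottle1 in the frame of tray between -0.09 and 0.09 m and y of bottle1 in the frame of tray between -0.012 and 0.012 m and z of bottle1 in the frame of tray between 0.022 and 0.032 m and angle between each of bottle1, bottle2, bottle3, bottle4, stood's own x axis and vertical below 0.12 rad and x of bottle2 in the frame of tray between -0.09 and 0.09 m and y of bottle2 in the frame of tray between -0.012 and 0.012 m and z of bottle2 in the frame of tray between 0.022 and 0.032 m and x of bottle3 in the frame of tray between -0.09 and 0.09 m and y of bottle3 in the frame of tray between -0.012 and 0.012 m and z of bottle3 in the frame of tray between 0.022 and 0.032 m and x of bottle4 in the frame of tray between -0.09 and 0.09 m and y of bottle4 in the frame of tray between -0.012 and 0.012 m and z of bottle4 in the frame of tray between 0.022 and 0.032 m and x of stood in the frame of tray between -0.09 and 0.09 m and y of stood in the frame of tray between -0.012 and 0.012 m and z of stood in the frame of tray between 0.022 and 0.032 m), for 0.3 s.
At the end, for the whole second after the job is handed in: Deck at rest at its last click stop (within 0.08 rad); tray flat in the bay, its centre within 16 mm of the deck's (12 mm towards the back stop), square within 0.12 rad; every bottle on the tray floor, cap up within 0.12 rad, within 12 mm of the lane's centre line and 90 mm of its middle (value of joint deck between 3.0616 and 3.2216 rad and velocity of joint deck between -0.05 and 0.05 rad/s and linear speed of tray below 0.02 m/s and x of tray in the frame of bay between -0.016 and 0.016 m and y of tray in the frame of bay between -0.012 and 0.016 m and z of tray in the frame of bay between -0.004 and 0.005 m and angle between the x axis of tray and the x axis of bay, either way round below 0.12 rad and x of bottle1 in the frame of tray between -0.09 and 0.09 m and y of bottle1 in the frame of tray between -0.012 and 0.012 m and z of bottle1 in the frame of tray between 0.022 and 0.032 m and angle between each of bottle1, bottle2, bottle3, bottle4, stood's own x axis and vertical below 0.12 rad and x of bottle2 in the frame of tray between -0.09 and 0.09 m and y of bottle2 in the frame of tray between -0.012 and 0.012 m and z of bottle2 in the frame of tray between 0.022 and 0.032 m and x of bottle3 in the frame of tray between -0.09 and 0.09 m and y of bottle3 in the frame of tray between -0.012 and 0.012 m and z of bottle3 in the frame of tray between 0.022 and 0.032 m and x of bottle4 in the frame of tray between -0.09 and 0.09 m and y of bottle4 in the frame of tray between -0.012 and 0.012 m and z of bottle4 in the frame of tray between 0.022 and 0.032 m and x of stood in the frame of tray between -0.09 and 0.09 m and y of stood in the frame of tray between -0.012 and 0.012 m and z of stood in the frame of tray between 0.022 and 0.032 m); the robot touches nothing.
It fails at once if the beaker, the conical flask or the white jar is knocked over (angle between any of beaker, flask, jar's own z axis and vertical above 0.6 rad).
Of bottle1, bottle2, bottle3, bottle4 only 3 to 4 are there at a start; the rules pass over those that are not, and their reading is None.
At some moment in a run one of bottle1, bottle2, bottle3, bottle4 may be knocked a few centimetres aside while the robot is not near it.
Once in a run the grip may slacken for a moment while it holds something.
It also fails if it takes over 210 s, if anything falls off the work surface, if the arm or the gripper's body presses on something with over 40 N, if the wrist force passes 120 N, or if a joint passes its speed limit or range.

## Working session

There is one attempt and no reset: what is moved stays moved. The work goes in short steps, Python scripts to look and compute and a tool call to move; the robot and the scene stay as the last step left them, time stands still between calls to the robot, and variables do not carry over. Pictures are saved under pics/ and viewed, and the job is handed in when it is done.

Besides the shell and the picture viewer there is one more tool, called after "Request:" by a JSON object that holds its "method" and its "body", one argument or row to a line. move_arm: Moves the arm, as the interface text tells. Its arguments: {"type":"object","properties":{"targets":{"type":"array"},"grip_force":{"type":"number"}},"required":["targets"]}

```bash
ls; mkdir -p pics
cat > h.py <<'E'
import numpy as np, cv2
from station import readout, optics, env
from scipy.spatial.transform import Rotation as R
def cap(n,save=None):
    s=readout.read_state(); c=optics.capture(n)
    if n=='wrist':
        T=np.eye(4);T[:3,:3]=R.from_quat(s['tcp_rot']).as_matrix();T[:3,3]=s['ee_pos']
        c['c2w']=T@np.array(c['mount'])
    else: c['c2w']=np.linalg.inv(np.array(c['world_to_cam']))
    if save: cv2.imwrite('pics/'+save+'.png',c['image'][:,:,::-1])
    return c
def cloud(c):
    d=c['depth'].astype(float); v,u=np.mgrid[0:d.shape[0],0:d.shape[1]]
    P=np.stack([(u-c['cx'])/c['fx']*d,-(v-c['cy'])/c['fy']*d,-d,np.ones_like(d)],-1)
    W=P@c['c2w'].T
    W=W[...,:3]; W[d<=0]=np.nan
    return W
def st():
    s=readout.read_state(); print(s['clock'],np.round(s['ee_pos'],4),np.round(R.from_quat(s['tcp_rot']).as_matrix(),3).tolist(),'F',np.round(s['wrist_force'],2),'w',round(s['width'],4),'q',np.round(s['q'],3))
E
python3 - <<'E'
from h import *
st()
for n in ['scene','side','wrist']:
    c=cap(n,n+'0'); print(n,[k for k in c],c['fx'],c['c2w'].round(3).tolist(), c.get('dist'))
E
```

```text
pics
0.0 [ 0.154  -0.5015  0.2446] [[-0.0, 0.956, 0.293], [0.002, 0.293, -0.956], [-1.0, 0.0, -0.002]] F [0.39 0.5  0.13] w 0.085 q [-1.419  0.343  1.525  0.     1.275 -0.146]
scene ['image', 'depth', 'fx', 'fy', 'cx', 'cy', 'world_to_cam', 'c2w'] 469.45870524567755 [[0.804, -0.453, 0.386, 0.978], [0.595, 0.595, -0.541, -0.675], [0.015, 0.664, 0.747, 0.99], [0.0, 0.0, 0.0, 1.0]] None
side ['image', 'depth', 'fx', 'fy', 'cx', 'cy', 'world_to_cam', 'c2w'] 510.9805741838828 [[-0.98, 0.108, -0.167, 0.32], [-0.199, -0.553, 0.809, 0.96], [-0.005, 0.826, 0.563, 0.753], [0.0, 0.0, 0.0, 1.0]] None
wrist ['image', 'depth', 'fx', 'fy', 'cx', 'cy', 'mount', 'c2w'] 424.30635954495284 [[0.293, 0.904, 0.311, 0.234], [-0.956, 0.277, 0.095, -0.477], [-0.0, -0.325, 0.946, 0.373], [0.0, 0.0, 0.0, 1.0]] None
```

View pics/scene0.png

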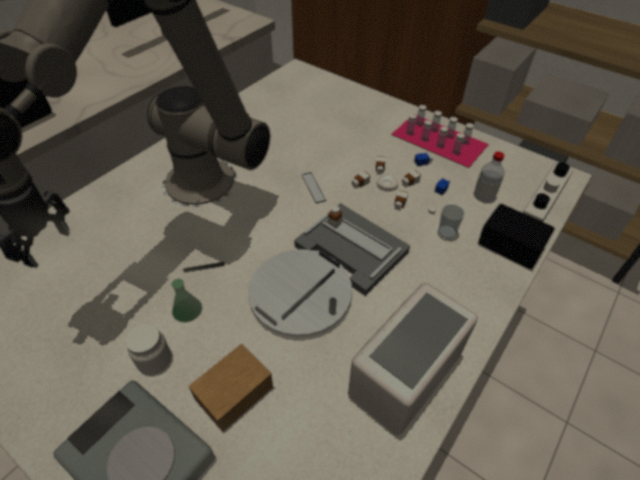

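View pics/side0.png

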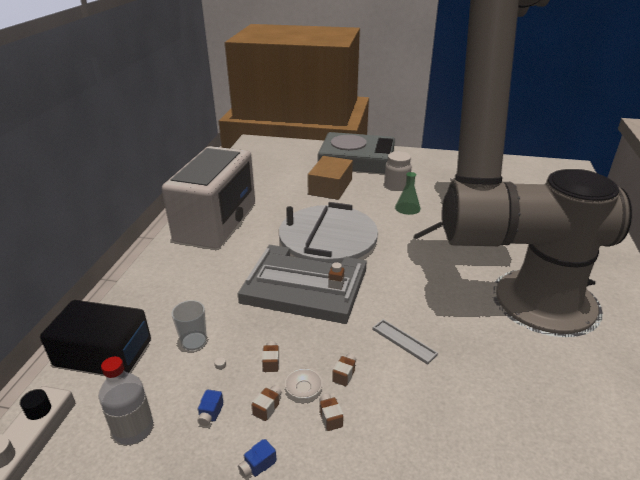

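View pics/wrist0.png

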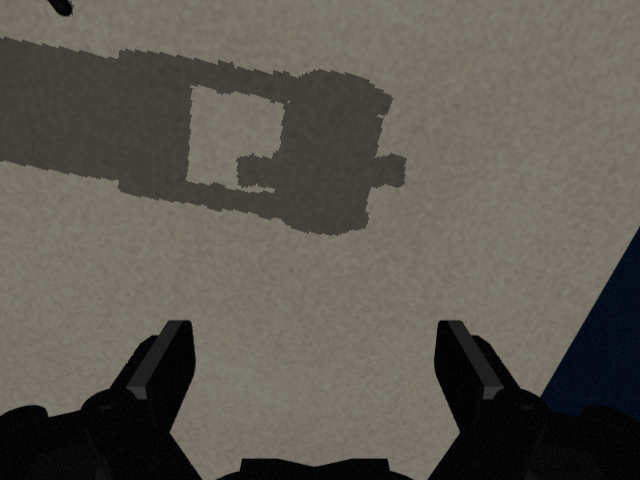

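Run:
```python
from h import *
# orthographic top-down from side and scene; 1 mm/px ; x right->world x 0.15..0.85 ; y up
for n in ['side','scene']:
    c=cap(n); W=cloud(c).reshape(-1,3); I=c['image'].reshape(-1,3)
    np.savez(n+'.npz',W=W,I=I)
    ok=np.isfinite(W[:,0])&(W[:,2]<0.25)&(W[:,2]>-0.02)
    W=W[ok];I=I[ok]
    x0,y1,s=0.15,0.45,850
    im=np.zeros((600,600+150,3),np.uint8)
    o=np.argsort(W[:,2]);W=W[o];I=I[o]
    u=((W[:,0]-x0)*s).astype(int); v=((y1-W[:,1])*s).astype(int)
    m=(u>=1)&(u<749)&(v>=1)&(v<599)
    for du in (0,1):
        for dv in (0,1): im[v[m]+dv,u[m]+du]=I[m][:,::-1]
    for i in range(0,8):
        cv2.putText(im,f'{x0+i*.1:.2f}',(int(i*85),10),0,.35,(0,255,255));cv2.putText(im,f'{y1-i*.1:.2f}',(0,int(i*85)+5),0,.35,(0,255,0))
    cv2.imwrite(f'pics/top_{n}.png',im)
    b=W[(abs(W[:,2])<0.01)]; print(n,np.percentile(b[:,2],[10,50,90]))
st()
```

```text
side [-0.00213986 -0.00018556  0.00190983]
scene [-0.00160546  0.00102172  0.00382774]
0.25 [ 0.154  -0.5017  0.245 ] [[-0.0, 0.956, 0.293], [0.001, 0.293, -0.956], [-1.0, 0.0, -0.001]] F [0.75 0.21 0.37] w 0.0851 q [-1.419  0.342  1.524 -0.     1.275 -0.146]
```

View pics/top_side.png

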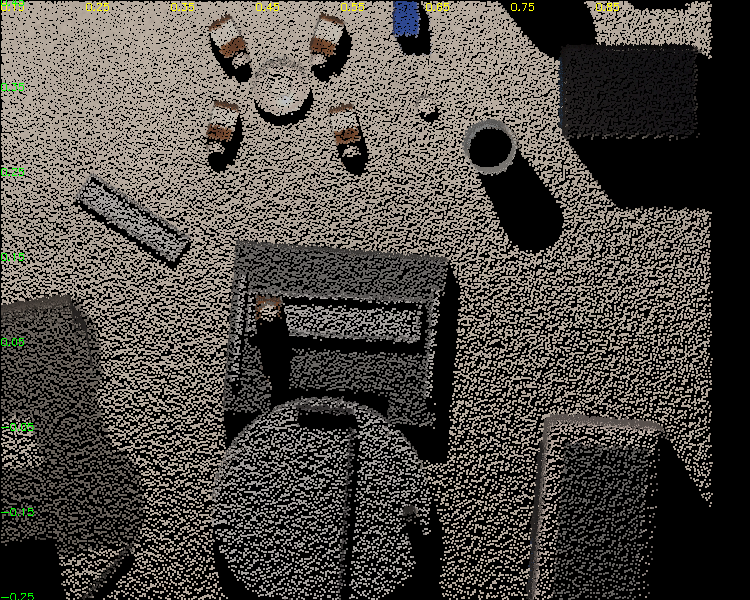

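View pics/top_scene.png

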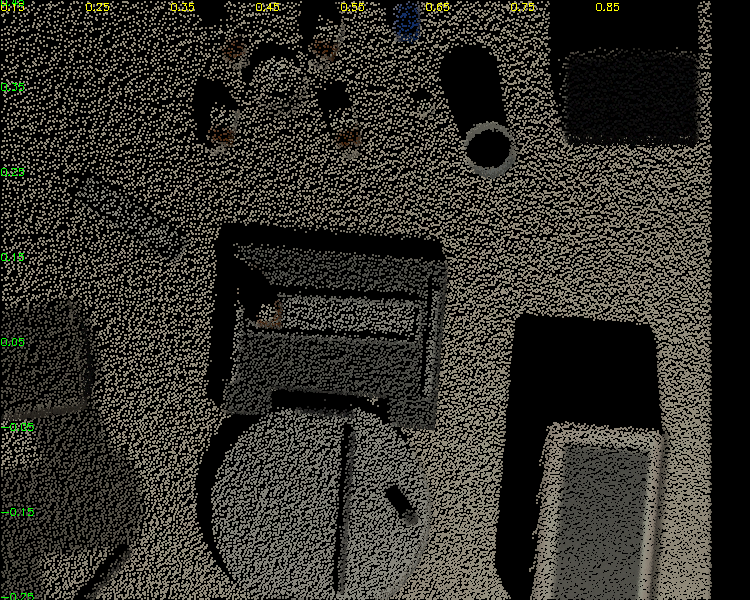

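Run:
```python
from h import *
from scipy.optimize import least_squares
for n in ['side','scene']:
    d=np.load(n+'.npz');W=d['W'];I=d['I'].astype(int)
    # platform+deck top mask, z near 0.03
    m=np.isfinite(W[:,0])&(W[:,0]>.36)&(W[:,0]<.7)&(W[:,1]>-.32)&(W[:,1]<.2)&(W[:,2]>.022)&(W[:,2]<.05)
    P=W[m]; print(n,len(P), 'z', np.percentile(P[:,2],[5,50,95]))
    # occupancy
    g=np.zeros((600,400),np.uint8); g[((P[:,1]+.35)*1000).astype(int),((P[:,0]-.33)*1000).astype(int)]=255
    g=cv2.morphologyEx(g,cv2.MORPH_CLOSE,np.ones((9,9))); g=cv2.morphologyEx(g,cv2.MORPH_OPEN,np.ones((5,5)))
    cv2.imwrite(f'pics/occ_{n}.png',g[::-1])
    pl=g.copy(); pl[:330]=0
    cs,_=cv2.findContours(pl,cv2.RETR_EXTERNAL,cv2.CHAIN_APPROX_NONE); cc=max(cs,key=cv2.contourArea)
    r=cv2.minAreaRect(cc); print('platrect',np.array(r[0])/1000+[.33,-.35],r[1],r[2])
    dk=g.copy(); dk[300:]=0
    cs,_=cv2.findContours(dk,cv2.RETR_EXTERNAL,cv2.CHAIN_APPROX_NONE); cc=max(cs,key=cv2.contourArea)[:,0].astype(float)
    cc=cc[cc[:,1]<297]/1000+[.33,-.35]
    f=least_squares(lambda p:np.hypot(cc[:,0]-p[0],cc[:,1]-p[1])-.13,[.53,-.14],loss='soft_l1',f_scale=.002); print('deck',f.x,np.sqrt(np.mean(f.fun**2)))
    h=np.isfinite(W[:,0])&(W[:,0]>.55)&(W[:,0]<.7)&(W[:,1]>-.25)&(W[:,1]<-.05)&(W[:,2]>.055)&(W[:,2]<.1)
    H=W[h]; print('handle',len(H),H.min(0),H.max(0)); t=H[H[:,2]>.076]; print(t.mean(0),len(t))
    # reader front
```

```text
side 9762 z [0.02678765 0.03023329 0.04196094]
platrect [0.54388232 0.06497058] (189.51707458496094, 250.1072998046875) 85.60128784179688
deck [ 0.52548099 -0.14282469] 0.01495034931880223
handle 76 [ 0.62362798 -0.16529265  0.05536342] [ 0.64105192 -0.14299257  0.0815424 ]
[ 0.6314705  -0.15344112  0.07925266] 25
scene 11477 z [0.0274686  0.03127494 0.04267103]
platrect [0.54396265 0.06228299] (185.08865356445312, 251.39682006835938) 85.42607879638672
deck [ 0.52666589 -0.15030714] 0.007600109363246958
handle 77 [ 0.62333112 -0.16735773  0.05509191] [ 0.63987284 -0.14999427  0.0832847 ]
[ 0.63173113 -0.15924988  0.0801492 ] 42
```

Run:
```python
from h import *
im=np.hstack([cv2.imread('pics/occ_side.png'),cv2.imread('pics/occ_scene.png')]);cv2.imwrite('pics/occ.png',im)
```

```text
(no output)
```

View pics/occ.png

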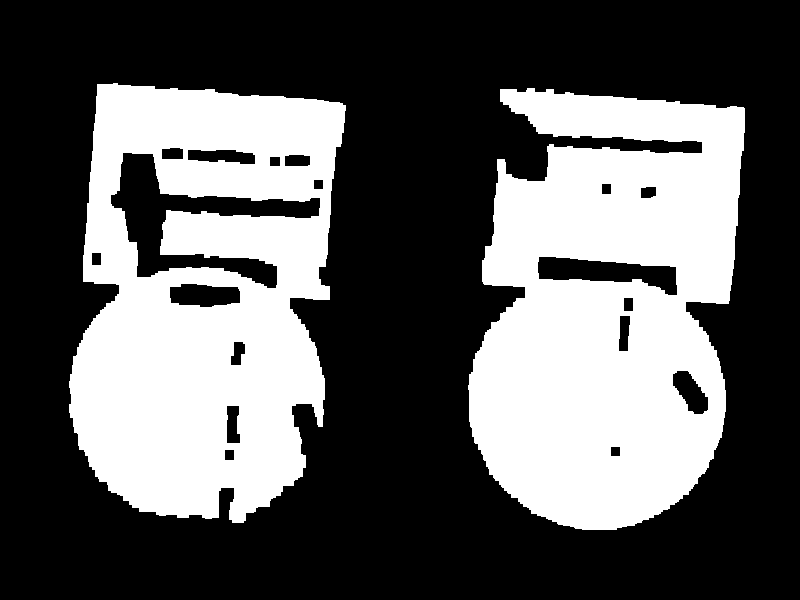

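```bash
python3 - <<'E'
from h import *
d=np.load('side.npz');W=d['W'];I=d['I'].astype(int)
# bystanders near right
m=np.isfinite(W[:,0])&(W[:,2]>.04)&(W[:,2]<.13)&(W[:,1]<-.1)&(W[:,1]>-.6)&(W[:,0]>.1)&(W[:,0]<.8)
g=np.zeros((600,800),np.uint8);P=W[m];g[((P[:,1]+.65)*1000).astype(int),(P[:,0]*1000).astype(int)]=255
g=cv2.morphologyEx(g,cv2.MORPH_CLOSE,np.ones((9,9)))
n,l,s,c=cv2.connectedComponentsWithStats(g)
for i in range(1,n):
    if s[i,4]>100: print('blob x',s[i,0]/1000,(s[i,0]+s[i,2])/1000,'y',s[i,1]/1000-.65,(s[i,1]+s[i,3])/1000-.65,s[i,4])
# bottles: brown
for nm in ['side','scene']:
    d=np.load(nm+'.npz');W=d['W'];I=d['I'].astype(int)
    for (x,y) in [(.42,.40),(.53,.40),(.41,.30),(.555,.30)]:
        m=np.isfinite(W[:,0])&(abs(W[:,0]-x)<.045)&(abs(W[:,1]-y)<.06)&(W[:,2]>.012)&(W[:,2]<.045)&(np.hypot(W[:,0]-.483,W[:,1]-.352)>.04)
        P=W[m]; Q=P[:,:2]
        if len(Q)<20: print(nm,'none');continue
        r=cv2.minAreaRect((Q*1000).astype(np.float32)); mu=Q.mean(0); U,S,V=np.linalg.svd(Q-mu)
        print(nm,(x,y),len(Q),np.array(r[0])/1000,np.round(r[1]),round(r[2],1),'z',np.percentile(P[:,2],[50,98]).round(3))
E
python3 - <<'E'
import cv2
im=cv2.imread('pics/side0.png')[330:480,180:380]
cv2.imwrite('pics/crop1.png',cv2.resize(im,None,fx=4,fy=4,interpolation=cv2.INTER_CUBIC))
E
```

```text
blob x 0.409 0.642 y -0.6 -0.547 8863
blob x 0.335 0.413 y -0.525 -0.44100000000000006 4414
blob x 0.517 0.636 y -0.512 -0.35600000000000004 12953
blob x 0.309 0.355 y -0.36700000000000005 -0.326 1193
blob x 0.769 0.789 y -0.29200000000000004 -0.09999999999999998 1389
blob x 0.483 0.55 y -0.271 -0.253 483
blob x 0.549 0.566 y -0.24100000000000005 -0.09999999999999998 635
blob x 0.623 0.642 y -0.16600000000000004 -0.14200000000000002 275
side (0.42, 0.4) 570 [0.4202117  0.40110452] [31. 61.] 29.4 z [0.029 0.032]
side (0.53, 0.4) 584 [0.53150641 0.40240198] [60. 32.] 72.2 z [0.029 0.032]
side (0.41, 0.3) 463 [0.40962973 0.2997197 ] [62. 31.] 76.2 z [0.029 0.032]
side (0.555, 0.3) 405 [0.55616156 0.29709302] [30. 62.] 13.6 z [0.029 0.033]
scene (0.42, 0.4) 137 [0.42089185 0.39638394] [30. 65.] 28.7 z [0.029 0.035]
scene (0.53, 0.4) 178 [0.5323407  0.39916269] [63. 34.] 69.8 z [0.028 0.035]
scene (0.41, 0.3) 185 [0.40954849 0.29613864] [60. 33.] 74.2 z [0.028 0.034]
scene (0.555, 0.3) 172 [0.5569787  0.29215305] [30. 63.] 13.8 z [0.029 0.035]
```

View pics/crop1.png

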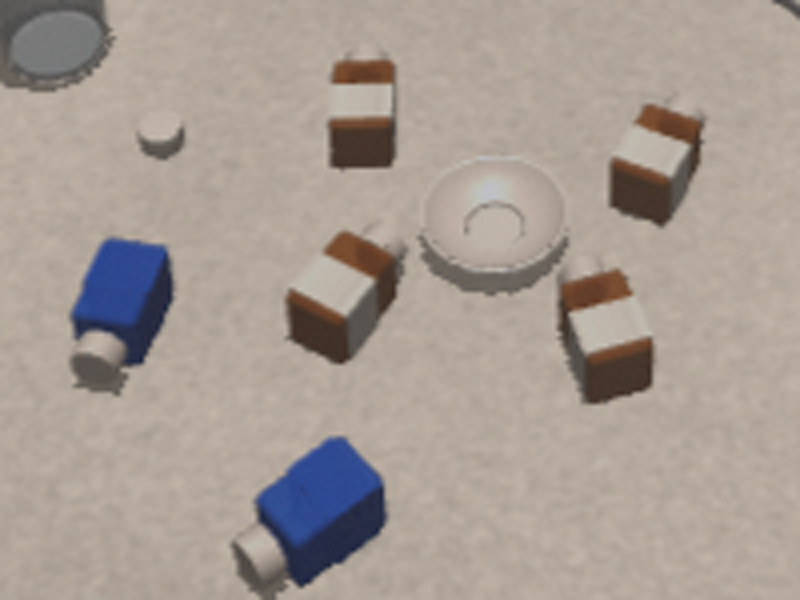

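Request:
{"method": "move_arm", "body": {
  "targets": [
    {"tx":23,"ty":17,"tz":0,"turn":-0.38,"claw":4.5},
    {"tx":23,"ty":17,"tz":0,"turn":-0.38,"claw":4.5},
    {"tx":23,"ty":17,"tz":0,"turn":-0.38,"claw":4.5},
    {"tx":23,"ty":17,"tz":0,"turn":-0.38,"claw":4.5},
    {"tx":47.8,"ty":34.5,"tz":-8,"turn":-0.38,"claw":4.5},
    {"tx":47.8,"ty":34.5,"tz":-8,"turn":-0.38,"claw":4.5},
    {"tx":47.8,"ty":34.5,"tz":-8,"turn":-0.38,"claw":4.5},
    {"tx":47.8,"ty":34.5,"tz":-8,"turn":-0.38,"claw":4.5},
    {"tx":47.8,"ty":34.5,"tz":-8,"turn":-0.38,"claw":4.5},
    {"tx":47.8,"ty":34.5,"tz":-8,"turn":-0.38,"claw":4.5},
    {"tx":47.8,"ty":34.5,"tz":-8,"turn":-0.38,"claw":4.5}
  ]
}}

```text
clock: 1.62
ee_pos: [0.6334, -0.1539, 0.1629]
tcp_rot: [-0.519, -0.481, 0.519, -0.479]
wrist_force: [-0.6, -0.6, 0.9]
width: 0.0451
```

Run:
```python
from h import *
st(); c=cap('wrist','w1'); W=cloud(c)
m=np.isfinite(W[...,0])&(W[...,2]>.05)&(W[...,2]<.095)&(np.hypot(W[...,0]-.632,W[...,1]+.157)<.03)
P=W[m]; print(len(P),P.min(0),P.max(0)); t=P[P[:,2]>.074]; print(t.mean(0), t.min(0),t.max(0))
```

```text
1.625 [ 0.6334 -0.1539  0.1629] [[-0.002, 0.997, -0.078], [0.002, -0.078, -0.997], [-1.0, -0.002, -0.002]] F [-0.58 -0.62  0.85] w 0.0451 q [-3.560e-01  6.430e-01  1.255e+00  1.000e-03  1.247e+00  1.292e+00]
1239 [ 0.62100779 -0.16551286  0.05004051] [ 0.63851435 -0.14751586  0.08201698]
[ 0.63043826 -0.15657752  0.07937374] [ 0.62100779 -0.16551286  0.07420066] [ 0.63848967 -0.14751586  0.08201698]
```

View pics/w1.png

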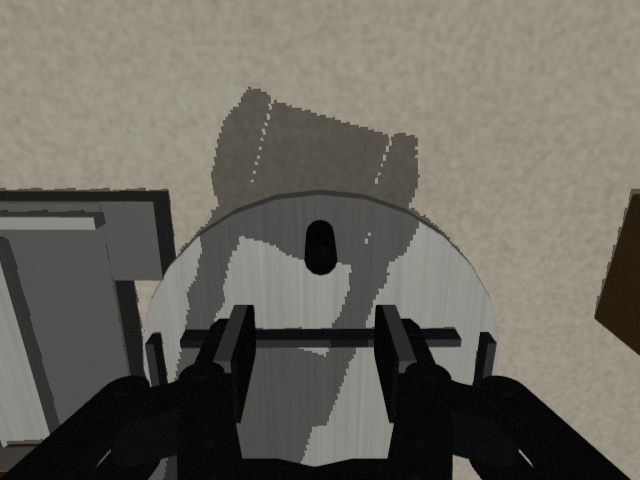

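Request:
{"method": "move_arm", "body": {
  "targets": [
    {"tx":-0.3,"ty":-0.25,"tz":-5,"claw":4.5},
    {"tx":-0.3,"ty":-0.25,"tz":-8,"claw":4.5},
    {"tx":-0.3,"ty":-0.25,"tz":-10.4,"claw":4.5},
    {"tx":-0.3,"ty":-0.25,"tz":-10.4,"claw":2.3},
    {"tx":-0.3,"ty":-0.25,"tz":-10.4,"claw":2.3}
  ],
  "grip_force": 20
}}

```text
invalid input
```

Run:
```python
from h import *
st()
s=readout.read_state()
c=np.array([.527,-.148]); p=np.array([.6305,-.1565]); r=.105; a0=np.arctan2(*(p-c)[::-1]); print(a0,np.hypot(*(p-c)))
a1=-.081-np.pi/2
for i in range(1,13):
    a=a0+(a1-a0)*i/12
    q=c+r*np.array([np.cos(a),np.sin(a)]); print(i,np.round((q-np.array(s['ee_pos'])[:2])*100,2),round(a-a0,3))
```

```text
1.675 [ 0.6323 -0.1554  0.1637] [[-0.002, 0.997, -0.08], [0.001, -0.08, -0.997], [-1.0, -0.002, -0.001]] F [-1.57 -0.04  0.07] w 0.0453 q [-0.359  0.641  1.256  0.     1.247  1.291]
-0.08194171227182699 0.10384844726812233
1 [-0.27 -1.48] -0.131
2 [-0.65 -2.8 ] -0.262
3 [-1.19 -4.06] -0.392
4 [-1.9  -5.23] -0.523
5 [-2.75 -6.31] -0.654
6 [-3.74 -7.26] -0.785
7 [-4.84 -8.08] -0.916
8 [-6.04 -8.75] -1.047
9 [-7.32 -9.25] -1.177
10 [-8.65 -9.59] -1.308
11 [-10.01  -9.75] -1.439
12 [-11.38  -9.72] -1.57
```

Request:
{"method": "move_arm", "body": {
  "targets": [
    {"tx":-0.2,"ty":-0.1,"tz":-5,"turn":0,"claw":4.5},
    {"tx":-0.2,"ty":-0.1,"tz":-8,"turn":0,"claw":4.5},
    {"tx":-0.2,"ty":-0.1,"tz":-10.4,"turn":0,"claw":4.5},
    {"tx":-0.2,"ty":-0.1,"tz":-10.4,"turn":0,"claw":2.3},
    {"tx":-0.2,"ty":-0.1,"tz":-10.4,"turn":0,"claw":2.3},
    {"tx":-0.2,"ty":-0.1,"tz":-10.4,"turn":0,"claw":2.3}
  ],
  "grip_force": 20
}}

```text
clock: 2.42
ee_pos: [0.631, -0.157, 0.0614]
tcp_rot: [0.52, 0.479, -0.519, 0.48]
wrist_force: [0.4, -0.5, 0.4]
width: 0.0229
```

Run:
```python
from h import *
st()
s=readout.read_state()
c=np.array([.527,-.148]); r=.105; a0=-.082
a1=-.081-np.pi/2
for i in range(1,13):
    a=a0+(a1-a0)*i/12
    q=c+r*np.array([np.cos(a),np.sin(a)]); print(i,np.round((q-np.array(s['ee_pos'])[:2])*100,2),round(a-a0,3))
```

```text
2.425 [ 0.631  -0.157   0.0614] [[0.001, 0.997, -0.08], [0.0, -0.08, -0.997], [-1.0, 0.001, -0.0]] F [ 0.37 -0.47  0.36] w 0.0229 q [-0.362  0.745  1.363  0.     1.033  1.289]
1 [-0.14 -1.31] -0.131
2 [-0.51 -2.63] -0.262
3 [-1.06 -3.89] -0.392
4 [-1.76 -5.07] -0.523
5 [-2.62 -6.15] -0.654
6 [-3.6 -7.1] -0.785
7 [-4.71 -7.92] -0.916
8 [-5.9  -8.59] -1.047
9 [-7.18 -9.09] -1.177
10 [-8.51 -9.43] -1.308
11 [-9.88 -9.58] -1.439
12 [-11.25  -9.56] -1.57
```

Request:
{"method": "move_arm", "body": {
  "targets": [
    {"tx":-0.1,"ty":-1.3,"tz":0,"turn":-0.13,"claw":2.3},
    {"tx":-0.5,"ty":-2.6,"tz":0,"turn":-0.26,"claw":2.3},
    {"tx":-1.1,"ty":-3.9,"tz":0,"turn":-0.39,"claw":2.3},
    {"tx":-1.8,"ty":-5.1,"tz":0,"turn":-0.52,"claw":2.3},
    {"tx":-2.6,"ty":-6.2,"tz":0,"turn":-0.65,"claw":2.3},
    {"tx":-3.6,"ty":-7.1,"tz":0,"turn":-0.79,"claw":2.3},
    {"tx":-4.7,"ty":-7.9,"tz":0,"turn":-0.92,"claw":2.3},
    {"tx":-5.9,"ty":-8.6,"tz":0,"turn":-1.05,"claw":2.3},
    {"tx":-7.2,"ty":-9.1,"tz":0,"turn":-1.18,"claw":2.3},
    {"tx":-8.5,"ty":-9.4,"tz":0,"turn":-1.31,"claw":2.3},
    {"tx":-9.9,"ty":-9.6,"tz":0,"turn":-1.44,"claw":2.3},
    {"tx":-11.2,"ty":-9.6,"tz":0,"turn":-1.57,"claw":2.3}
  ]
}}

```text
clock: 3.92
ee_pos: [0.5189, -0.2536, 0.0626]
tcp_rot: [0.707, -0.03, -0.706, -0.029]
wrist_force: [0.3, 0.2, -0.7]
width: 0.0233
```

Request:
{"method": "move_arm", "body": {
  "targets": [
    {"tx":0,"ty":0,"tz":0,"turn":0,"claw":2.3},
    {"tx":0,"ty":0,"tz":0,"turn":0,"claw":4.5},
    {"tx":0,"ty":0,"tz":0,"turn":0,"claw":4.5},
    {"tx":0,"ty":0,"tz":5,"turn":0,"claw":4.5},
    {"tx":0,"ty":0,"tz":10,"turn":0,"claw":4.5},
    {"tx":0,"ty":0,"tz":14,"turn":0,"claw":4.5},
    {"tx":0,"ty":0,"tz":18,"turn":0,"claw":4.5}
  ]
}}

```text
clock: 4.8
ee_pos: [0.5192, -0.2534, 0.2442]
tcp_rot: [0.707, -0.03, -0.706, -0.028]
wrist_force: [-0.2, -0.5, 0.0]
width: 0.0451
```

Run:
```python
from h import *
st(); c=cap('side','s2'); c2=cap('wrist','w2'); W=cloud(c2)
m=np.isfinite(W[...,0])&(W[...,2]>.05)&(W[...,2]<.095)&(np.hypot(W[...,0]-.5185,W[...,1]+.253)<.03)
P=W[m]; t=P[P[:,2]>.074]; print(len(P),t.mean(0), t.min(0),t.max(0))
p=t.mean(0)[:2]-[.527,-.148]; print(np.arctan2(p[1],p[0])+np.pi/2+.081,np.hypot(*p))
```

```text
4.8 [ 0.5192 -0.2534  0.2442] [[0.002, -0.082, -0.997], [-0.002, -0.997, 0.082], [-1.0, 0.002, -0.002]] F [-0.25 -0.52  0.01] w 0.0451 q [-5.860e-01  4.380e-01  1.378e+00 -1.000e-03  1.322e+00  2.638e+00]
620 [ 0.5164343  -0.25442955  0.07937131] [ 0.50774253 -0.26258572  0.07432157] [ 0.52489122 -0.2453925   0.0824379 ]
-0.017949882824722166 0.10695271772249001
```

View pics/s2.png

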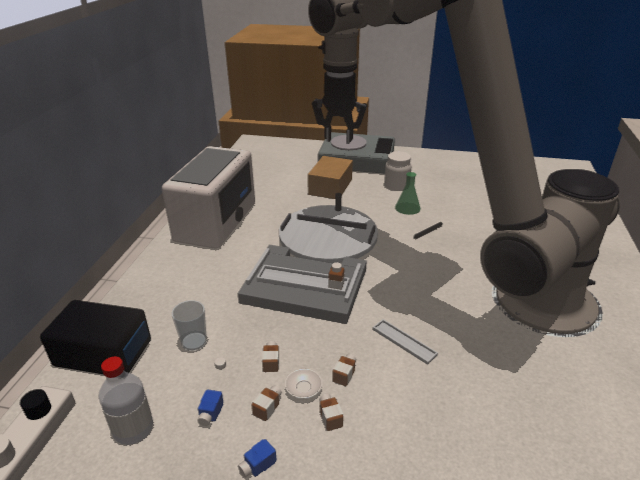

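Request:
{"method": "move_arm", "body": {
  "targets": [
    {"tx":1.5,"ty":20,"tz":0,"turn":0.18,"claw":5},
    {"tx":1.5,"ty":20,"tz":0,"turn":0.36,"claw":5},
    {"tx":1.5,"ty":30,"tz":0,"turn":0.54,"claw":5},
    {"tx":1.5,"ty":30,"tz":0,"turn":0.72,"claw":5},
    {"tx":1.5,"ty":45,"tz":0,"turn":0.9,"claw":5},
    {"tx":1.5,"ty":45,"tz":0,"turn":1.08,"claw":5},
    {"tx":1.5,"ty":45,"tz":0,"turn":1.26,"claw":5},
    {"tx":1.5,"ty":45,"tz":0,"turn":1.44,"claw":5},
    {"tx":1.5,"ty":45,"tz":0,"turn":1.62,"claw":5},
    {"tx":1.5,"ty":45,"tz":0,"turn":1.7,"claw":5}
  ]
}}

```text
clock: 6.15
ee_pos: [0.5358, 0.1962, 0.2468]
tcp_rot: [0.49, 0.514, -0.483, 0.512]
wrist_force: [-0.2, -0.9, -0.0]
width: 0.05
```

Request:
{"method": "move_arm", "body": {
  "targets": [
    {"tx":0,"ty":0,"tz":0,"turn":0.18,"claw":5},
    {"tx":0,"ty":0,"tz":0,"turn":0.36,"claw":5},
    {"tx":0,"ty":0,"tz":0,"turn":0.54,"claw":5},
    {"tx":0,"ty":0,"tz":0,"turn":0.72,"claw":5},
    {"tx":0,"ty":0,"tz":0,"turn":0.9,"claw":5},
    {"tx":0,"ty":0,"tz":0,"turn":1.08,"claw":5},
    {"tx":0,"ty":0,"tz":0,"turn":1.26,"claw":5},
    {"tx":0,"ty":0,"tz":0,"turn":1.44,"claw":5},
    {"tx":0,"ty":0,"tz":0,"turn":1.62,"claw":5},
    {"tx":0,"ty":0,"tz":0,"turn":1.76,"claw":5},
    {"tx":0,"ty":0,"tz":0,"turn":1.76,"claw":5}
  ]
}}

```text
clock: 7.52
ee_pos: [0.5357, 0.1964, 0.2462]
tcp_rot: [-0.084, 0.706, 0.087, 0.698]
wrist_force: [0.5, 0.1, 0.2]
width: 0.0499
```

Run:
```python
from h import *
st(); cap('wrist','w3')
```

```text
7.525 [0.5357 0.1964 0.2462] [[-0.012, -0.239, 0.971], [0.003, 0.971, 0.239], [-1.0, 0.005, -0.011]] F [0.47 0.07 0.21] w 0.0499 q [ 0.214  0.431  1.384  0.005  1.337 -0.029]
```

View pics/w3.png

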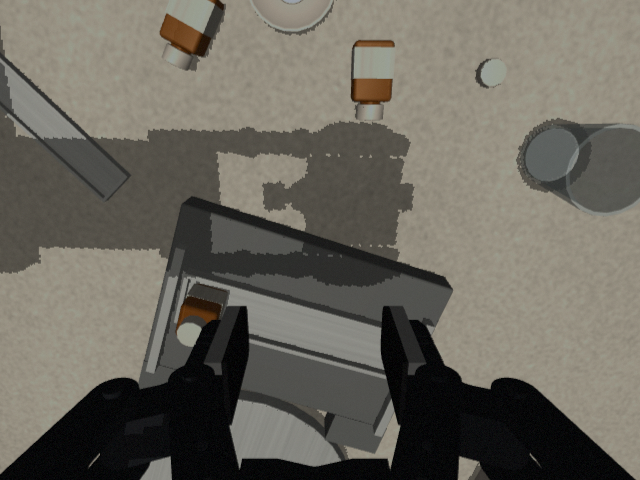

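```bash
cat >> h.py <<'E'
def rectfit(W,x,y,r,z0,z1,q=None):
    m=np.isfinite(W[...,0])&(np.hypot(W[...,0]-x,W[...,1]-y)<r)&(W[...,2]>z0)&(W[...,2]<z1)
    P=W[m]
    if len(P)<20: return None
    R_=cv2.minAreaRect((P[:,:2]*1000).astype(np.float32)); return np.array(R_[0])/1000,R_[1],R_[2],len(P),np.median(P[:,2])
E
python3 - <<'E'
from h import *
c=cap('wrist'); W=cloud(c)
print('D body+cap',rectfit(W,.556,.295,.05,.012,.045)); print('D body top',rectfit(W,.556,.297,.05,.025,.045))
print('C',rectfit(W,.41,.297,.05,.012,.045))
print('beaker z', )
# stood cap top
print('stood cap',rectfit(W,.465,.09,.05,.085,.10))
# tray: walls top z .042
print('tray walls',rectfit(W,.55,.075,.09,.038,.046))
b=W[(abs(W[...,2])<.01)]; print('bench z',np.median(b[:,2]))
np.savez('w3.npz',W=W)
# top down map heights
x0,y1,s=.40,.20,2500
im=np.zeros((600,750),np.uint8); P=W.reshape(-1,3); P=P[np.isfinite(P[:,0])&(P[:,2]>.02)&(P[:,2]<.1)]
u=((P[:,0]-x0)*s).astype(int);v=((y1-P[:,1])*s).astype(int);ok=(u>=0)&(u<750)&(v>=0)&(v<600)
im[v[ok],u[ok]]=np.clip((P[ok,2]-.025)*1000*8,20,255)
im=cv2.morphologyEx(im,cv2.MORPH_CLOSE,np.ones((3,3)))
cv2.imwrite('pics/h3.png',im)
E
```

```text
D body+cap (array([0.55423041, 0.29569458]), (30.5123348236084, 57.7991828918457), 13.914512634277344, 2991, np.float64(0.029642485837823196))
D body top (array([0.55417407, 0.29590009]), (30.5081844329834, 57.30344772338867), 13.859023094177246, 2573, np.float64(0.029817201429785833))
C (array([0.40742749, 0.29879581]), (57.483577728271484, 31.12605094909668), 75.68599700927734, 2971, np.float64(0.02932515724063467))
beaker z
stood cap (array([0.46067697, 0.08431562]), (21.924955368041992, 16.540563583374023), 77.40325164794922, 545, np.float64(0.09183010779091705))
tray walls (array([0.54991711, 0.07676784]), (51.756324768066406, 175.18743896484375), 86.82869720458984, 2060, np.float64(0.04169071811932759))
bench z 4.585484202246359e-05
```

View pics/h3.png

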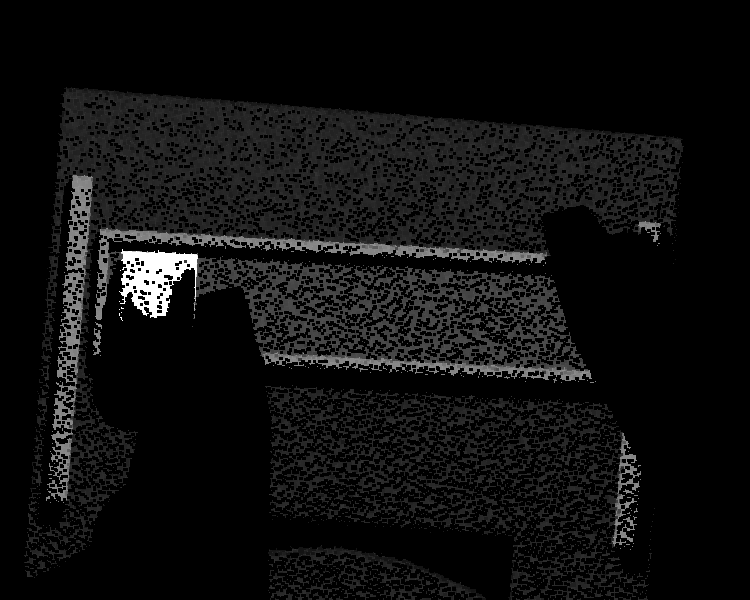

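Request:
{"method": "move_arm", "body": {
  "targets": [
    {"tx":2.5,"ty":7.3,"tz":-6,"turn":0,"claw":4},
    {"tx":2.5,"ty":7.3,"tz":-12,"turn":0,"claw":4},
    {"tx":2.5,"ty":7.3,"tz":-17,"turn":0,"claw":4},
    {"tx":2.5,"ty":7.3,"tz":-20,"turn":0,"claw":4},
    {"tx":2.5,"ty":7.3,"tz":-22.5,"turn":0,"claw":4},
    {"tx":2.5,"ty":7.3,"tz":-22.5,"turn":0,"claw":4},
    {"tx":2.5,"ty":7.3,"tz":-22.5,"turn":0,"claw":1.5},
    {"tx":2.5,"ty":7.3,"tz":-22.5,"turn":0,"claw":1.5},
    {"tx":2.5,"ty":7.3,"tz":-22.5,"turn":0,"claw":1.5},
    {"tx":2.5,"ty":7.3,"tz":-22.5,"turn":0,"claw":1.5}
  ],
  "grip_force": 20
}}

```text
clock: 8.88
ee_pos: [0.5615, 0.2694, 0.0226]
tcp_rot: [-0.083, 0.705, 0.086, 0.699]
wrist_force: [0.1, -1.7, 4.4]
width: 0.0208
```

Run:
```python
from h import *
st(); cap('wrist','w4'); cap('side','s4')
im=cv2.imread('pics/s4.png')[300:450,180:380]; cv2.imwrite('pics/s4c.png',cv2.resize(im,None,fx=3,fy=3))
```

```text
8.875 [0.5615 0.2694 0.0226] [[-0.01, -0.237, 0.971], [0.003, 0.971, 0.237], [-1.0, 0.005, -0.009]] F [ 0.11 -1.74  4.41] w 0.0208 q [0.321 0.758 1.469 0.008 0.922 0.077]
```

View pics/w4.png

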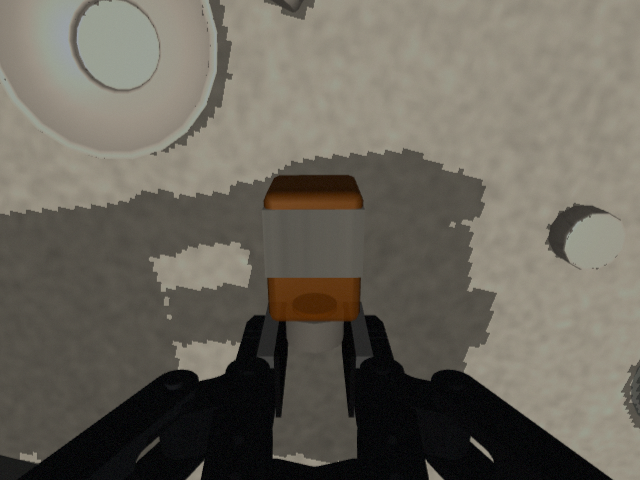

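View pics/s4c.png

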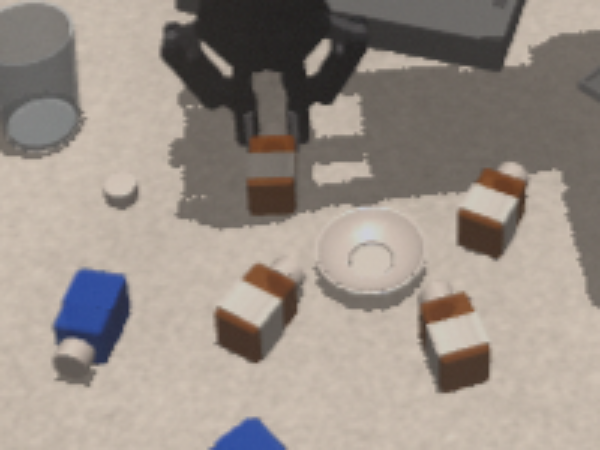

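Request:
{"method": "move_arm", "body": {
  "targets": [
    {"tx":0,"ty":0,"tz":2,"turn":0,"claw":1.5},
    {"tx":0,"ty":0,"tz":4,"turn":0,"claw":1.5},
    {"tx":0,"ty":0,"tz":6,"turn":0,"claw":1.5},
    {"tx":0,"ty":0,"tz":8,"turn":0,"claw":1.5},
    {"tx":0,"ty":0,"tz":8,"turn":0,"claw":1.5}
  ]
}}

```text
clock: 9.6
ee_pos: [0.5622, 0.2696, 0.1038]
tcp_rot: [-0.083, 0.704, 0.086, 0.7]
wrist_force: [0.1, 0.2, 0.3]
width: 0.0212
```

Run:
```python
from h import *
st(); cap('wrist','w5'); cap('side','s5')
im=cv2.imread('pics/s5.png')[250:450,180:380]; cv2.imwrite('pics/s5c.png',np.hstack([cv2.resize(im,None,fx=2,fy=2),cv2.resize(cv2.imread('pics/w5.png'),(400,400))]))
```

```text
9.6 [0.5622 0.2696 0.1038] [[-0.007, -0.237, 0.971], [0.004, 0.971, 0.237], [-1.0, 0.006, -0.006]] F [0.13 0.23 0.3 ] w 0.0212 q [0.321 0.655 1.411 0.007 1.081 0.079]
```

View pics/s5c.png

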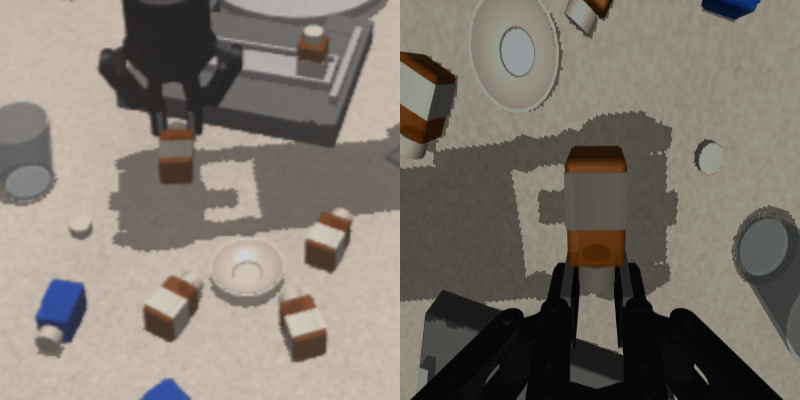

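Request:
{"method": "move_arm", "body": {
  "targets": [
    {"tx":0,"ty":0,"tz":-2,"turn":0,"claw":2.1},
    {"tx":0,"ty":0,"tz":-3.2,"turn":0,"claw":2.1},
    {"tx":0,"ty":0,"tz":-3.2,"turn":0,"claw":2.1},
    {"tx":0,"ty":0,"tz":-3.2,"turn":0,"claw":2.12},
    {"tx":0,"ty":0,"tz":-3.2,"turn":0,"claw":2.12},
    {"tx":0,"ty":0,"tz":-3.2,"turn":0,"claw":2.12}
  ]
}}

```text
clock: 10.45
ee_pos: [0.5613, 0.2693, 0.0703]
tcp_rot: [-0.083, 0.705, 0.086, 0.699]
wrist_force: [-0.5, -0.5, 0.1]
width: 0.0214
```

```bash
cat >> h.py <<'E'
def both(n,box=(180,380,250,450)):
    st(); cap('wrist','w'+n); cap('side','s'+n)
    a,b,c,d=box
    im=cv2.imread(f'pics/s{n}.png')[c:d,a:b]; cv2.imwrite(f'pics/b{n}.png',np.hstack([cv2.resize(im,(400,400)),cv2.resize(cv2.imread(f'pics/w{n}.png'),(400,400))]))
E
python3 - <<'E'
from h import *
both('6')
E
```

```text
10.45 [0.5613 0.2693 0.0703] [[-0.01, -0.237, 0.971], [0.003, 0.971, 0.237], [-1.0, 0.005, -0.009]] F [-0.48 -0.46  0.11] w 0.0214 q [0.321 0.695 1.44  0.007 1.016 0.078]
```

View pics/b6.png

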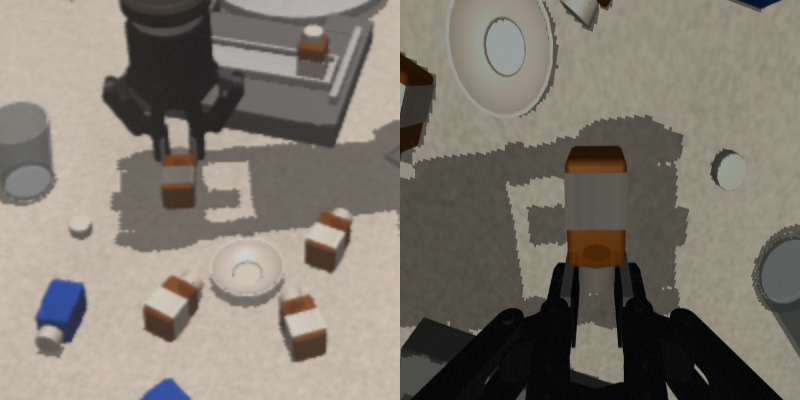

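Request:
{"method": "move_arm", "body": {
  "targets": [
    {"tx":0,"ty":0,"tz":0,"turn":0,"claw":2.14},
    {"tx":0,"ty":0,"tz":0,"turn":0,"claw":2.14},
    {"tx":0,"ty":0,"tz":0,"turn":0,"claw":2.16},
    {"tx":0,"ty":0,"tz":0,"turn":0,"claw":2.16}
  ]
}}

```text
clock: 11.05
ee_pos: [0.5612, 0.2692, 0.0701]
tcp_rot: [-0.083, 0.705, 0.086, 0.699]
wrist_force: [-0.3, 0.3, 0.3]
width: 0.0219
```

Run:
```python
from h import *
both('7')
```

```text
11.05 [0.5612 0.2692 0.0701] [[-0.01, -0.237, 0.971], [0.003, 0.971, 0.237], [-1.0, 0.005, -0.009]] F [-0.33  0.28  0.27] w 0.0219 q [0.321 0.695 1.44  0.007 1.016 0.078]
```

View pics/b7.png

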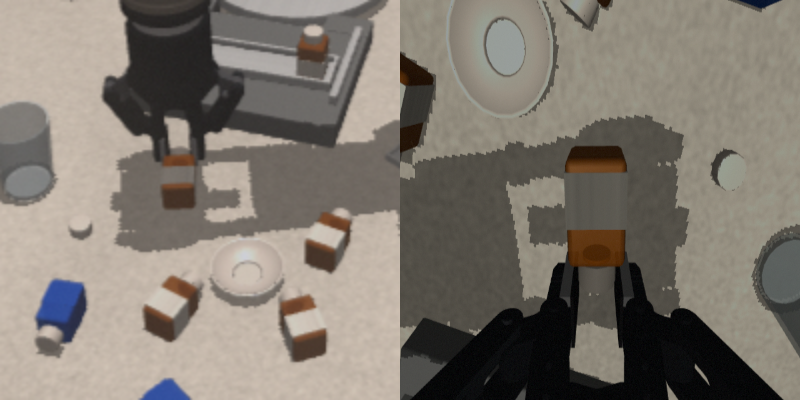

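Request:
{"method": "move_arm", "body": {
  "targets": [
    {"tx":0,"ty":0,"tz":0,"turn":0,"claw":2.17},
    {"tx":0,"ty":0,"tz":0,"turn":0,"claw":2.17},
    {"tx":0,"ty":0,"tz":0,"turn":0,"claw":2.18},
    {"tx":0,"ty":0,"tz":0,"turn":0,"claw":2.18}
  ]
}}

```text
clock: 11.65
ee_pos: [0.5611, 0.2693, 0.0701]
tcp_rot: [-0.083, 0.705, 0.086, 0.699]
wrist_force: [0.6, -0.4, -1.3]
width: 0.0215
```

Run:
```python
from h import *
both('8')
```

```text
11.65 [0.5611 0.2693 0.0701] [[-0.01, -0.237, 0.971], [0.003, 0.971, 0.237], [-1.0, 0.005, -0.009]] F [ 0.64 -0.39 -1.34] w 0.0215 q [0.321 0.695 1.44  0.007 1.016 0.078]
```

View pics/b8.png

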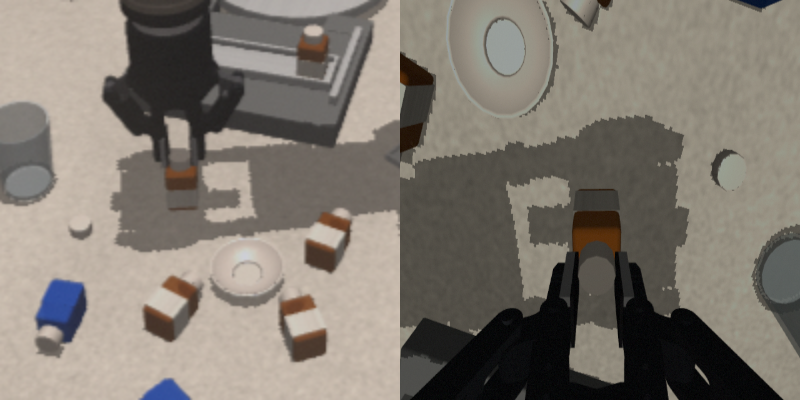

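```bash
cat >> h.py <<'E'
def tilt(c,W,zmin,zmax,x,y,r=.045):
    # fit planes: front face (towards +y): report points profile
    m=np.isfinite(W[...,0])&(np.hypot(W[...,0]-x,W[...,1]-y)<r)&(W[...,2]>zmin)&(W[...,2]<zmax)
    I=c['image'].astype(int)
    am=m&(((I[...,0]-I[...,2])>30))
    return W[m],W[am]
E
python3 - <<'E'
from h import *
c=cap('side');W=cloud(c)
s=readout.read_state();x,y=s['ee_pos'][:2]
A,B=tilt(c,W,.005,.10,x,y); 
a=np.array([-.237,.971])  # out of base horizontally (orig)
for P in (A,):
    h=(P[:,:2]-[x,y])@a; l=(P[:,:2]-[x,y])@[.971,.237]
    k=abs(l)<.016
    for z in np.arange(.01,.1,.006):
        q=k&(abs(P[:,2]-z)<.003)
        if q.sum()>3: print(round(z,3),q.sum(),np.percentile(h[q],[5,50,95]).round(4), np.percentile(l[q],[5,95]).round(4))
E
```

```text
0.01 9 [0.0194 0.02   0.0218] [-0.011   0.0092]
0.016 34 [0.0205 0.0219 0.024 ] [-0.0109  0.0142]
0.022 41 [0.0189 0.0212 0.0234] [-0.0131  0.0138]
0.028 34 [0.0189 0.0206 0.0228] [-0.0122  0.0156]
0.034 44 [0.0004 0.02   0.0222] [-0.0136  0.0131]
0.04 42 [0.0098 0.0199 0.0224] [-0.0132  0.0145]
0.046 35 [0.0171 0.0195 0.0212] [-0.0123  0.0131]
0.052 84 [0.006  0.0157 0.0202] [-0.0124  0.0141]
0.058 28 [0.0071 0.0124 0.0167] [-0.0109  0.0128]
0.064 84 [-0.0061  0.0078  0.0141] [-0.0127  0.0135]
0.07 36 [-0.0018  0.0097  0.0135] [-0.0139  0.0138]
0.076 18 [0.0035 0.0098 0.0122] [-0.0155  0.0146]
0.082 18 [-0.0034  0.0099  0.0127] [-0.0157  0.0147]
0.088 17 [-0.0104  0.0097  0.0124] [-0.0144  0.0156]
0.094 22 [-0.0039  0.0075  0.0113] [-0.0145  0.0156]
0.1 5 [0.0061 0.0111 0.0126] [-0.0149  0.0101]
```

Request:
{"method": "move_arm", "body": {
  "targets": [
    {"tx":0,"ty":0,"tz":0,"turn":0,"claw":1.5},
    {"tx":0,"ty":0,"tz":0,"turn":0,"claw":1.5},
    {"tx":0,"ty":0,"tz":3,"turn":0,"claw":1.5},
    {"tx":0,"ty":0,"tz":6,"turn":0,"claw":1.5},
    {"tx":0,"ty":0,"tz":8,"turn":0,"claw":1.5}
  ]
}}

```text
clock: 12.42
ee_pos: [0.5616, 0.2694, 0.1517]
tcp_rot: [-0.083, 0.705, 0.086, 0.699]
wrist_force: [0.3, 0.2, -0.9]
width: 0.0203
```

Run:
```python
from h import *
both('9')
W=np.load('w3.npz')['W'].reshape(-1,3)
W=W[np.isfinite(W[:,0])&(W[:,2]>.039)&(W[:,2]<.046)]
u=np.array([np.cos(-.063),np.sin(-.063)]);v=np.array([-u[1],u[0]])
c0=np.array([.5405,.0767])
a=(W[:,:2]-c0)@u;b=(W[:,:2]-c0)@v
m=(abs(a)<.11)&(abs(abs(b)-.023)<.006)
for s in (1,-1):
    q=m&(b*s>0); 
    # bins
    xs=a[q];ys=b[q]; k=np.polyfit(xs,ys,1); print('wall',s,q.sum(),k, xs.min(),xs.max(), np.percentile(ys-np.polyval(k,xs),[3,97]))
q=(a<-.09)&(a>-.108)&(b<.027)&(b>-.0);print('left wall a',np.percentile(a[q],[3,50,97]),q.sum())
```

```text
12.425 [0.5616 0.2694 0.1517] [[-0.009, -0.237, 0.971], [0.003, 0.971, 0.237], [-1.0, 0.005, -0.007]] F [ 0.33  0.24 -0.94] w 0.0203 q [0.321 0.603 1.361 0.006 1.184 0.079]
wall 1 1248 [0.01204682 0.02406556] -0.10997630352819741 0.07658247188408547 [-0.00373853  0.00232282]
wall -1 883 [ 0.00708618 -0.02168395] -0.10992204727220703 0.09914891356238688 [-0.00294728  0.00238354]
left wall a [-0.10756908 -0.09974759 -0.09073487] 250
```

View pics/b9.png

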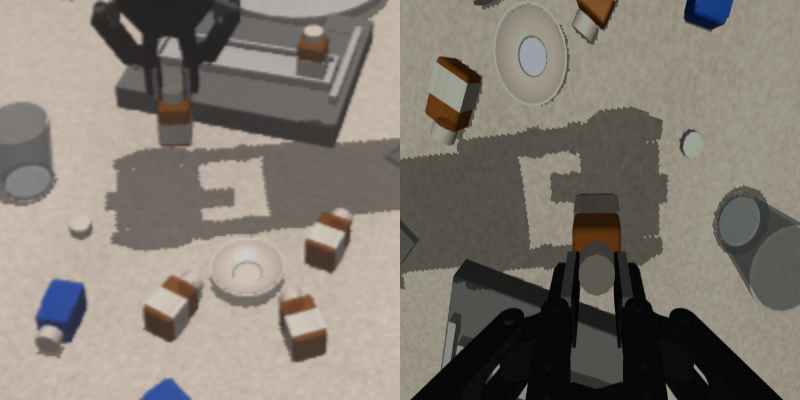

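Request:
{"method": "move_arm", "body": {
  "targets": [
    {"tx":2.6,"ty":-6,"tz":0,"turn":0.18,"claw":1.5},
    {"tx":2.6,"ty":-12,"tz":0,"turn":0.36,"claw":1.5},
    {"tx":2.6,"ty":-17,"tz":0,"turn":0.54,"claw":1.5},
    {"tx":2.6,"ty":-19.4,"tz":0,"turn":0.72,"claw":1.5},
    {"tx":2.6,"ty":-19.4,"tz":0,"turn":0.9,"claw":1.5},
    {"tx":2.6,"ty":-19.4,"tz":0,"turn":1.08,"claw":1.5},
    {"tx":2.6,"ty":-19.4,"tz":-1,"turn":1.276,"claw":1.5},
    {"tx":2.6,"ty":-19.4,"tz":-2,"turn":1.276,"claw":1.5},
    {"tx":2.6,"ty":-19.4,"tz":-2,"turn":1.276,"claw":1.5}
  ]
}}

```text
clock: 13.65
ee_pos: [0.5875, 0.0757, 0.131]
tcp_rot: [-0.484, 0.518, 0.486, 0.511]
wrist_force: [-0.0, -0.1, -1.0]
width: 0.0207
```

Run:
```python
from h import *
both('10',(200,400,200,350))
c=cap('side');W=cloud(c)
s=readout.read_state();x,y=s['ee_pos'][:2]
I=c['image'].astype(int)
u=np.array([.9985,-.055]);v=np.array([.055,.9985])
m=np.isfinite(W[...,0])&(np.hypot(W[...,0]-x,W[...,1]-y)<.04)&(W[...,2]>.055)&(W[...,2]<.13)
P=W[m];a=(P[:,:2]-[.541,.078])@u;b=(P[:,:2]-[.541,.078])@v
for z in np.arange(.058,.13,.006):
    q=abs(P[:,2]-z)<.003
    if q.sum()>3: print(round(z,3),q.sum(),'a',np.percentile(a[q],[3,97]).round(4),'b',np.percentile(b[q],[50,97]).round(4))
# tray walls & stood from side
m=np.isfinite(W[...,0])&(abs(W[...,0]-.54)<.13)&(abs(W[...,1]-.078)<.04)
P=W[m];a=(P[:,:2]-[.541,.078])@u;b=(P[:,:2]-[.541,.078])@v
q=(P[:,2]>.086)&(P[:,2]<.096)&(a<-.05);print('stood cap',np.percentile(a[q],[3,97]),np.percentile(b[q],[3,97]),q.sum())
q=(P[:,2]>.04)&(P[:,2]<.045)&(abs(a)<.06)
print(np.histogram(b[q],np.arange(-.034,.036,.002)))
q=(P[:,2]>.039)&(P[:,2]<.046)&(abs(b)<.018);print(np.histogram(a[q],np.r_[np.arange(-.115,-.09,.002),np.arange(.09,.116,.002)]))
```

```text
13.65 [0.5875 0.0757 0.131 ] [[-0.009, -0.998, 0.058], [-0.004, 0.058, 0.998], [-1.0, 0.009, -0.004]] F [-0.01 -0.06 -0.96] w 0.0207 q [ 1.000e-03  5.750e-01  1.477e+00 -4.000e-03  1.098e+00 -1.510e+00]
0.076 32 a [0.0271 0.0551] b [0.0151 0.0177]
0.082 40 a [0.027  0.0559] b [0.0152 0.0183]
0.088 44 a [0.0274 0.0567] b [0.0147 0.0183]
0.094 39 a [0.0276 0.0574] b [0.0156 0.0185]
0.1 37 a [0.0279 0.0556] b [0.0151 0.0177]
0.106 41 a [0.0291 0.057 ] b [0.0143 0.0179]
0.112 53 a [0.0298 0.0564] b [0.0135 0.0185]
0.118 32 a [0.0312 0.0548] b [0.0104 0.0181]
0.124 23 a [0.0358 0.058 ] b [0.0164 0.0233]
0.13 19 a [0.0379 0.0565] b [0.0008 0.0246]
stood cap [-0.08523399 -0.06624426] [-0.00730854  0.01430555] 65
(array([ 0,  0,  0,  2, 12, 18, 27,  7,  4,  0,  0,  0,  0,  0,  0,  0,  0,
        0,  0,  0,  0,  0,  0,  0,  0,  0,  2, 20, 19, 27, 12,  3,  0,  0]), array([-3.40000000e-02, -3.20000000e-02, -3.00000000e-02, -2.80000000e-02,
       -2.60000000e-02, -2.40000000e-02, -2.20000000e-02, -2.00000000e-02,
       -1.80000000e-02, -1.60000000e-02, -1.40000000e-02, -1.20000000e-02,
       -1.00000000e-02, -8.00000000e-03, -6.00000000e-03, -4.00000000e-03,
       -2.00000000e-03,  2.77555756e-17,  2.00000000e-03,  4.00000000e-03,
        6.00000000e-03,  8.00000000e-03,  1.00000000e-02,  1.20000000e-02,
        1.40000000e-02,  1.60000000e-02,  1.80000000e-02,  2.00000000e-02,
        2.20000000e-02,  2.40000000e-02,  2.60000000e-02,  2.80000000e-02,
        3.00000000e-02,  3.20000000e-02,  3.40000000e-02]))
(array([ 3,  8,  8, 10,  9,  0,  0,  7,  9,  4,  0,  1, 36,  0,  0,  0,  0,
        5,  6, 10,  2,  0,  0,  0,  0,  8]), array([-0.115, -0.113, -0.111, -0.109, -0.107, -0.105, -0.103, -0.101,
       -0.099, -0.097, -0.095, -0.093, -0.091,  0.09 ,  0.092,  0.094,
        0.096,  0.098,  0.1  ,  0.102,  0.104,  0.106,  0.108,  0.11 ,
        0.112,  0.114,  0.116]))
```

View pics/b10.png

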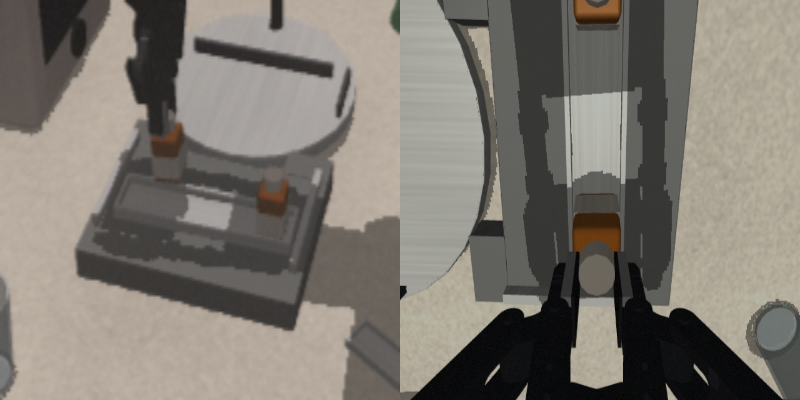

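Request:
{"method": "move_arm", "body": {
  "targets": [
    {"tx":0,"ty":0.1,"tz":-1.5,"turn":0,"claw":1.5},
    {"tx":0,"ty":0.1,"tz":-2.7,"turn":0,"claw":1.5},
    {"tx":0,"ty":0.1,"tz":-3.3,"turn":0,"claw":1.5},
    {"tx":0,"ty":0.1,"tz":-3.5,"turn":0,"claw":1.5},
    {"tx":0,"ty":0.1,"tz":-3.5,"turn":0,"claw":1.5}
  ]
}}

```text
clock: 14.42
ee_pos: [0.5887, 0.0767, 0.0977]
tcp_rot: [-0.485, 0.516, 0.486, 0.512]
wrist_force: [0.4, 0.2, -1.2]
width: 0.0209
```

Run:
```python
from h import *
both('11',(200,400,200,350))
c=cap('side');W=cloud(c)
s=readout.read_state();x,y=s['ee_pos'][:2]
u=np.array([.9985,-.055]);v=np.array([.055,.9985])
m=np.isfinite(W[...,0])&(np.hypot(W[...,0]-x,W[...,1]-y)<.04)&(W[...,2]>.03)&(W[...,2]<.13)
P=W[m];a=(P[:,:2]-[.541,.078])@u;b=(P[:,:2]-[.541,.078])@v
for z in np.arange(.034,.1,.006):
    q=(abs(P[:,2]-z)<.003)&(abs(b)<.02)
    if q.sum()>3: print(round(z,3),q.sum(),'a',np.percentile(a[q],[3,97]).round(4),'b',np.percentile(b[q],[50,97]).round(4))
```

```text
14.425 [0.5887 0.0767 0.0977] [[-0.006, -0.998, 0.057], [-0.004, 0.057, 0.998], [-1.0, 0.005, -0.004]] F [ 0.36  0.2  -1.16] w 0.0209 q [ 0.002  0.615  1.509 -0.004  1.023 -1.509]
0.034 154 a [0.0102 0.0853] b [-0.0027  0.011 ]
0.04 30 a [0.0219 0.0787] b [0.0147 0.0189]
0.046 41 a [0.0233 0.0566] b [0.0165 0.0194]
0.052 39 a [0.028  0.0577] b [0.0164 0.0193]
0.058 37 a [0.0281 0.0572] b [0.016  0.0187]
0.064 39 a [0.0283 0.0564] b [0.016  0.0187]
0.07 34 a [0.0298 0.0576] b [0.0158 0.0196]
0.076 43 a [0.0305 0.0591] b [0.0155 0.0193]
0.082 43 a [0.0315 0.0575] b [0.0102 0.0191]
0.088 23 a [0.036  0.0604] b [0.008  0.0196]
0.094 24 a [0.038  0.0454] b [0.0004 0.0199]
```

View pics/b11.png

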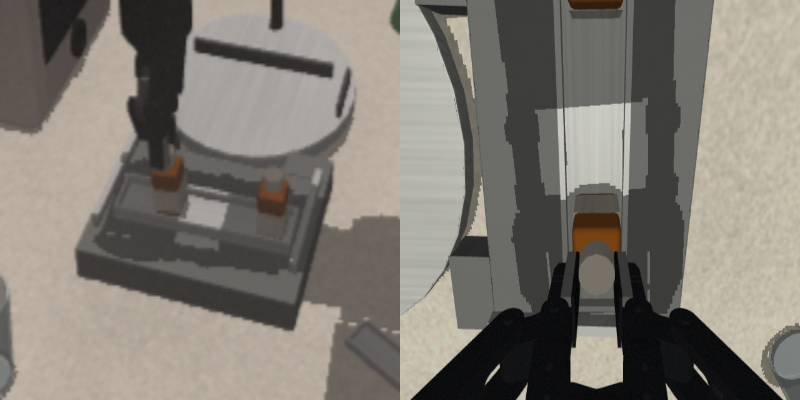

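Request:
{"method": "move_arm", "body": {
  "targets": [
    {"tx":0,"ty":0,"tz":-0.2,"turn":0,"claw":1.5},
    {"tx":0,"ty":0,"tz":-0.3,"turn":0,"claw":1.5},
    {"tx":0,"ty":0,"tz":-0.3,"turn":0,"claw":1.5},
    {"tx":0,"ty":0,"tz":-0.3,"turn":0,"claw":2.2},
    {"tx":0,"ty":0,"tz":-0.3,"turn":0,"claw":2.3},
    {"tx":0,"ty":0,"tz":-0.3,"turn":0,"claw":3.2},
    {"tx":0,"ty":0,"tz":-0.3,"turn":0,"claw":3.2},
    {"tx":0,"ty":0,"tz":3,"turn":0,"claw":3.4},
    {"tx":0,"ty":0,"tz":7,"turn":0,"claw":3.4},
    {"tx":0,"ty":0,"tz":10,"turn":0,"claw":3.4}
  ]
}}

```text
clock: 15.82
ee_pos: [0.5891, 0.0767, 0.1997]
tcp_rot: [-0.486, 0.516, 0.485, 0.512]
wrist_force: [1.1, -0.4, -0.9]
width: 0.0341
```

Run:
```python
from h import *
both('12',(180,400,200,450))
c=cap('side');W=cloud(c)
for (x,y) in [(.42,.40),(.53,.40),(.41,.30)]: print(rectfit(W,x,y,.05,.012,.045))
```

```text
15.825 [0.5891 0.0767 0.1997] [[-0.004, -0.998, 0.057], [-0.004, 0.057, 0.998], [-1.0, 0.003, -0.004]] F [ 1.09 -0.37 -0.86] w 0.0341 q [ 0.002  0.507  1.391 -0.004  1.247 -1.51 ]
(array([0.42735791, 0.39572983]), (37.40156555175781, 82.18502807617188), 42.7735595703125, 597, np.float64(0.028785378818153906))
(array([0.522935  , 0.39629169]), (83.67227935791016, 40.82949447631836), 50.47722625732422, 638, np.float64(0.02823799508110958))
(array([0.4103027 , 0.30031329]), (60.98371124267578, 31.542720794677734), 76.73885345458984, 465, np.float64(0.028516449746791794))
```

View pics/b12.png

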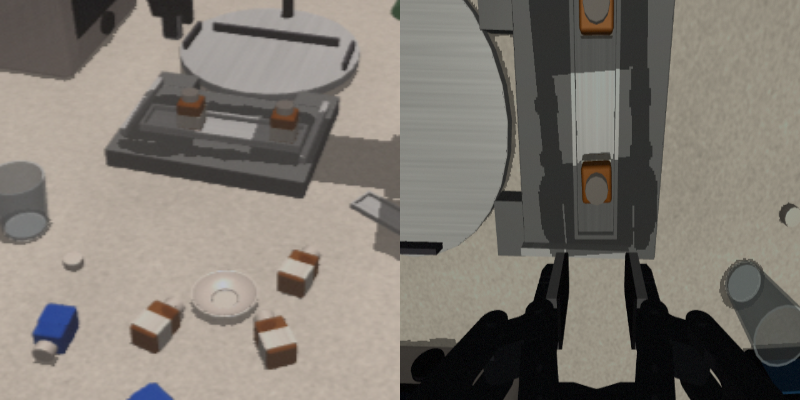

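```bash
cat >> h.py <<'E'
def trayfit(c,W):
    # walls/floor occupancy
    from scipy.optimize import minimize
    P=W.reshape(-1,3); P=P[np.isfinite(P[:,0])&(P[:,2]>.0385)&(P[:,2]<.046)&(abs(P[:,0]-.54)<.14)&(abs(P[:,1]-.078)<.05)]
    def cost(p,full=False):
        u=np.array([np.cos(p[2]),np.sin(p[2])]);v=np.array([-u[1],u[0]])
        a=(P[:,:2]-p[:2])@u;b=(P[:,:2]-p[:2])@v
        m=(abs(a)<.1035)
        # inside-wall rectangle ring distance to mid-wall (100,23)
        d=np.minimum(np.where(abs(a)<.102,abs(abs(b)-.023),1),np.where(abs(b)<.025,abs(abs(a)-.100),1))
        return np.minimum(d,.006).mean()
    best=min((minimize(cost,[.541+dx,.078+dy,-.055],method='Nelder-Mead',options=dict(initial_simplex=[[.541+dx,.078+dy,-.055],[.544+dx,.078+dy,-.055],[.541+dx,.081+dy,-.055],[.541+dx,.078+dy,-.035]])) for dx in (-.003,.002) for dy in (-.002,.002)),key=lambda r:r.fun)
    return best.x,best.fun,len(P)
E
python3 - <<'E'
from h import *
c=cap('wrist');W=cloud(c)
print(trayfit(c,W)); c=cap('side');print(trayfit(c,cloud(c)))
m=np.isfinite(W[...,0])&(W[...,2]>.088)&(W[...,2]<.1)
for x0 in (.46,.585):
    P=W[m&(abs(W[...,0]-x0)<.03)&(abs(W[...,1]-.08)<.03)]; print(x0,len(P),P.mean(0),P.min(0),P.max(0))
E
```

```text
(array([ 0.53962642,  0.07769572, -0.05446106]), np.float64(0.002275238805621233), 5326)
(array([ 0.5428763 ,  0.07905719, -0.04664614]), np.float64(0.003599792949616382), 681)
0.46 885 [0.46743085 0.08312852 0.09172722] [0.46210332 0.07263654 0.08809625] [0.47376415 0.09397476 0.09401472]
0.585 1043 [0.58039422 0.07688783 0.0917799 ] [0.56991168 0.06621282 0.08804461] [0.59180519 0.0874664  0.09380237]
```

Request:
{"method": "move_arm", "body": {
  "targets": [
    {"tx":-5,"ty":4,"tz":0,"turn":-0.18,"claw":4},
    {"tx":-10,"ty":8,"tz":0,"turn":-0.36,"claw":4},
    {"tx":-15,"ty":12,"tz":0,"turn":-0.54,"claw":4},
    {"tx":-20.2,"ty":13.5,"tz":0,"turn":-0.72,"claw":4},
    {"tx":-20.2,"ty":13.5,"tz":0,"turn":-0.9,"claw":4},
    {"tx":-20.2,"ty":13.5,"tz":0,"turn":-1.08,"claw":4},
    {"tx":-20.2,"ty":13.5,"tz":0,"turn":-1.26,"claw":4},
    {"tx":-20.2,"ty":13.5,"tz":0,"turn":-1.44,"claw":4},
    {"tx":-20.2,"ty":13.5,"tz":0,"turn":-1.62,"claw":4},
    {"tx":-20.2,"ty":13.5,"tz":0,"turn":-1.763,"claw":4},
    {"tx":-20.2,"ty":13.5,"tz":0,"turn":-1.763,"claw":4}
  ]
}}

```text
clock: 17.45
ee_pos: [0.3856, 0.2115, 0.196]
tcp_rot: [0.089, 0.704, -0.085, 0.7]
wrist_force: [-0.0, 0.7, 0.3]
width: 0.0401
```

Run:
```python
from h import *
st(); c=cap('wrist','w13');W=cloud(c)
for p in [(.41,.30),(.42,.40),(.53,.40)]: print(rectfit(W,*p,.05,.012,.045))
```

```text
17.45 [0.3856 0.2115 0.196 ] [[-0.005, 0.245, 0.969], [0.006, 0.969, -0.245], [-1.0, 0.005, -0.006]] F [-0.04  0.69  0.3 ] w 0.0401 q [0.322 0.24  1.82  0.009 1.085 0.566]
(array([0.41246616, 0.30833063]), (82.42510223388672, 45.05373764038086), 52.19907760620117, 4009, np.float64(0.029614062610962222))
None
None
```

View pics/w13.png

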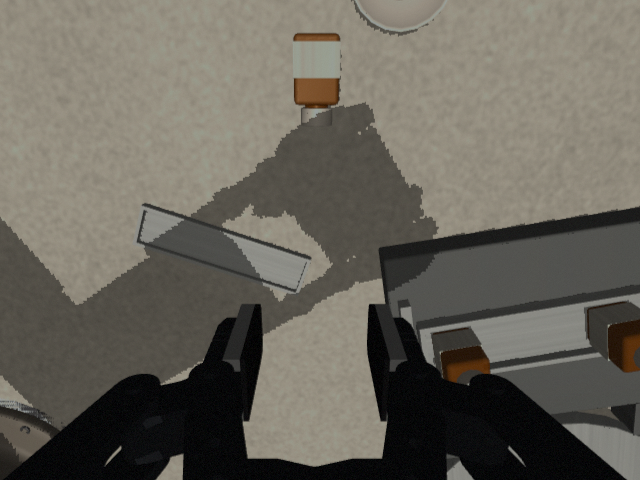

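Run:
```python
from h import *
s=readout.read_state(); c=cap('wrist');W=cloud(c)
r=rectfit(W,.408,.299,.036,.012,.045);print(r)
t=np.radians(r[2]) if r[1][0]>r[1][1] else np.radians(r[2]+90)
d=-np.array([np.cos(t),np.sin(t)]); d=d if d[1]<0 else -d
g=r[0]+.027*d; print(g,d,(g-np.array(s['ee_pos'])[:2])*100, 'jaw angle want',np.degrees(np.arctan2(d[1],d[0]))+90)
```

```text
(array([0.40717398, 0.29894427]), (57.529998779296875, 30.291006088256836), 75.4294662475586, 3924, np.float64(0.029662244789153885))
[0.40038155 0.27281263] [-0.25157165 -0.96783868] [1.46320358 6.12958491] jaw angle want -14.570533752441406
```

Request:
{"method": "move_arm", "body": {
  "targets": [
    {"tx":1.5,"ty":6.1,"tz":-6,"turn":0,"claw":4},
    {"tx":1.5,"ty":6.1,"tz":-11,"turn":0,"claw":4},
    {"tx":1.5,"ty":6.1,"tz":-15,"turn":0,"claw":4},
    {"tx":1.5,"ty":6.1,"tz":-17.3,"turn":0,"claw":4},
    {"tx":1.5,"ty":6.1,"tz":-17.3,"turn":0,"claw":4},
    {"tx":1.5,"ty":6.1,"tz":-17.3,"turn":0,"claw":1.5},
    {"tx":1.5,"ty":6.1,"tz":-17.3,"turn":0,"claw":1.5},
    {"tx":1.5,"ty":6.1,"tz":-17.3,"turn":0,"claw":1.5},
    {"tx":1.5,"ty":6.1,"tz":-15,"turn":0,"claw":1.5},
    {"tx":1.5,"ty":6.1,"tz":-12.6,"turn":0,"claw":1.5},
    {"tx":1.5,"ty":6.1,"tz":-12.6,"turn":0,"claw":2.1}
  ]
}}

```text
clock: 18.92
ee_pos: [0.402, 0.2731, 0.0721]
tcp_rot: [0.09, 0.702, -0.084, 0.701]
wrist_force: [-1.0, -0.2, -1.0]
width: 0.0208
```

Request:
{"method": "move_arm", "body": {
  "targets": [
    {"tx":0,"ty":0,"tz":0,"turn":0,"claw":2.14},
    {"tx":0,"ty":0,"tz":0,"turn":0,"claw":2.16},
    {"tx":0,"ty":0,"tz":0,"turn":0,"claw":2.17},
    {"tx":0,"ty":0,"tz":0,"turn":0,"claw":2.17},
    {"tx":0,"ty":0,"tz":0,"turn":0,"claw":2.18},
    {"tx":0,"ty":0,"tz":0,"turn":0,"claw":2.18},
    {"tx":0,"ty":0,"tz":0,"turn":0,"claw":2.18}
  ]
}}

```text
clock: 19.8
ee_pos: [0.402, 0.2731, 0.0722]
tcp_rot: [0.09, 0.702, -0.084, 0.701]
wrist_force: [-0.9, -0.5, -0.7]
width: 0.0219
```

Run:
```python
from h import *
both('14',(230,430,250,450))
```

```text
19.8 [0.402  0.2731 0.0722] [[0.0, 0.244, 0.97], [0.009, 0.97, -0.244], [-1.0, 0.008, -0.002]] F [-0.87 -0.53 -0.66] w 0.0219 q [0.434 0.491 1.851 0.011 0.797 0.673]
```

View pics/b14.png

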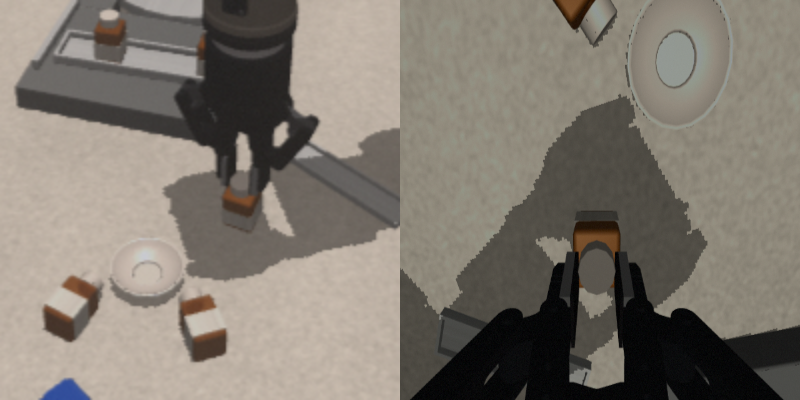

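Request:
{"method": "move_arm", "body": {
  "targets": [
    {"tx":0,"ty":0,"tz":0,"turn":0,"claw":1.5},
    {"tx":0,"ty":0,"tz":0,"turn":0,"claw":1.5},
    {"tx":0,"ty":0,"tz":5,"turn":0,"claw":1.5},
    {"tx":5,"ty":-4,"tz":8,"turn":-0.18,"claw":1.5},
    {"tx":9,"ty":-8,"tz":8,"turn":-0.36,"claw":1.5},
    {"tx":13.3,"ty":-12,"tz":8,"turn":-0.54,"claw":1.5},
    {"tx":13.3,"ty":-16,"tz":8,"turn":-0.72,"claw":1.5},
    {"tx":13.3,"ty":-19.5,"tz":8,"turn":-0.9,"claw":1.5},
    {"tx":13.3,"ty":-19.5,"tz":8,"turn":-1.08,"claw":1.5},
    {"tx":13.3,"ty":-19.5,"tz":8,"turn":-1.26,"claw":1.5},
    {"tx":13.3,"ty":-19.5,"tz":6,"turn":-1.379,"claw":1.5},
    {"tx":13.3,"ty":-19.5,"tz":6,"turn":-1.379,"claw":1.5}
  ]
}}

```text
clock: 21.4
ee_pos: [0.534, 0.0781, 0.131]
tcp_rot: [0.515, 0.486, -0.511, 0.487]
wrist_force: [0.1, -0.1, -0.9]
width: 0.0203
```

```bash
cat >> h.py <<'E'
T=np.array([.5396,.0777]);TA=-.0545
U=np.array([np.cos(TA),np.sin(TA)]);V=np.array([-U[1],U[0]])
def prof(zs=np.arange(.034,.13,.006),cam='side'):
    c=cap(cam);W=cloud(c)
    s=readout.read_state();x,y=s['ee_pos'][:2]
    m=np.isfinite(W[...,0])&(np.hypot(W[...,0]-x,W[...,1]-y)<.04)&(W[...,2]>.03)&(W[...,2]<.14)
    P=W[m];a=(P[:,:2]-T)@U;b=(P[:,:2]-T)@V
    print('tcp a,b',(np.array([x,y])-T)@U,(np.array([x,y])-T)@V)
    for z in zs:
        q=(abs(P[:,2]-z)<.003)&(abs(b)<.021)
        if q.sum()>3: print(round(z,3),q.sum(),'a',np.percentile(a[q],[4,96]).round(4),'b',np.percentile(b[q],[50,96]).round(4))
E
python3 - <<'E'
from h import *
both('15',(200,400,200,350)); prof(np.arange(.07,.13,.006))
E
```

```text
21.4 [0.534  0.0781 0.131 ] [[0.005, 0.999, -0.053], [0.002, -0.053, -0.999], [-1.0, 0.005, -0.002]] F [ 0.1  -0.14 -0.92] w 0.0203 q [0.002 0.484 1.646 0.002 1.007 1.625]
tcp a,b -0.004267181470351043 0.000269661728876264
0.07 22 a [-0.012   0.0313] b [0.0148 0.0171]
0.076 54 a [-0.0216  0.0341] b [0.0128 0.0173]
0.082 49 a [-0.0216  0.0345] b [0.0149 0.0191]
0.088 47 a [-0.0202  0.0135] b [0.0148 0.0189]
0.094 44 a [-0.0195  0.0097] b [0.0154 0.018 ]
0.1 39 a [-0.0183  0.0088] b [0.0151 0.0176]
0.106 44 a [-0.0176  0.0116] b [0.0149 0.0175]
0.112 54 a [-0.0167  0.0106] b [0.0114 0.0181]
0.118 17 a [-0.0154  0.0049] b [0.0151 0.0187]
0.124 19 a [-0.0129  0.0082] b [0.0133 0.0202]
```

View pics/b15.png

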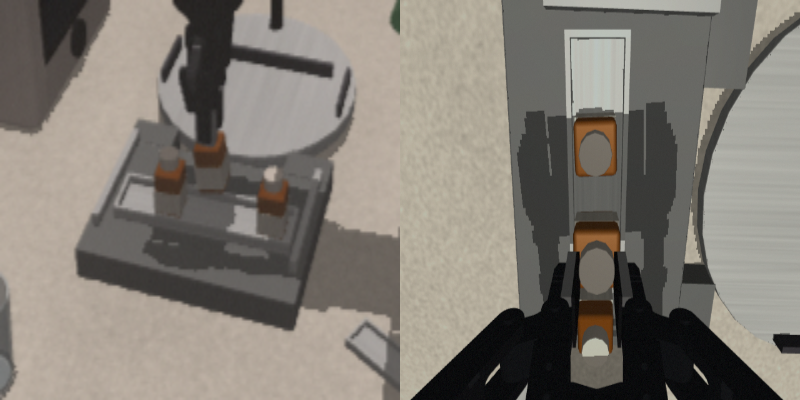

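Request:
{"method": "move_arm", "body": {
  "targets": [
    {"tx":0.5,"ty":0,"tz":-1.5,"turn":0,"claw":1.5},
    {"tx":0.5,"ty":0,"tz":-2.7,"turn":0,"claw":1.5},
    {"tx":0.5,"ty":0,"tz":-3.3,"turn":0,"claw":1.5},
    {"tx":0.5,"ty":0,"tz":-3.5,"turn":0,"claw":1.5},
    {"tx":0.5,"ty":0,"tz":-3.5,"turn":0,"claw":1.5}
  ]
}}

```text
clock: 22.18
ee_pos: [0.5413, 0.0782, 0.099]
tcp_rot: [0.516, 0.484, -0.509, 0.489]
wrist_force: [-2.2, -0.5, 9.9]
width: 0.021
```

Run:
```python
from h import *
both('16',(200,400,200,350)); prof(np.arange(.04,.1,.006))
```

```text
22.175 [0.5413 0.0782 0.099 ] [[0.012, 0.999, -0.052], [0.002, -0.052, -0.999], [-1.0, 0.012, -0.002]] F [-2.24 -0.45  9.9 ] w 0.021 q [0.002 0.534 1.663 0.002 0.933 1.624]
tcp a,b 0.0015909838752557152 0.0005747566596345978
0.04 52 a [-0.0278  0.0351] b [0.0145 0.0203]
0.046 52 a [-0.0187  0.0349] b [0.015  0.0184]
0.052 53 a [-0.0163  0.0315] b [0.0152 0.0189]
0.058 63 a [-0.0147  0.0346] b [0.0157 0.0194]
0.064 59 a [-0.0138  0.0357] b [0.0149 0.0187]
0.07 52 a [-0.0119  0.0365] b [0.0152 0.0191]
0.076 88 a [-0.0112  0.0378] b [0.013  0.0185]
0.082 49 a [-0.0103  0.0368] b [0.0095 0.0173]
0.088 28 a [-0.006   0.0398] b [0.006  0.0178]
0.094 26 a [-0.0073  0.0374] b [0.0037 0.0193]
```

View pics/b16.png

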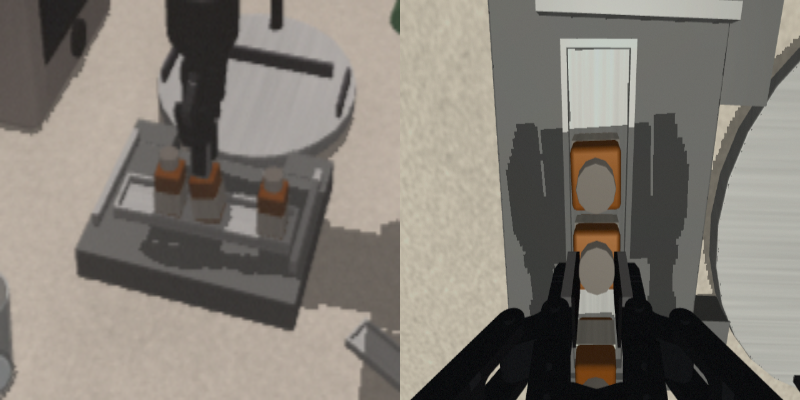

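Request:
{"method": "move_arm", "body": {
  "targets": [
    {"tx":0,"ty":0,"tz":0.1,"turn":0,"claw":1.5},
    {"tx":0,"ty":0,"tz":0.1,"turn":0,"claw":2.1},
    {"tx":0,"ty":0,"tz":0.1,"turn":0,"claw":2.2},
    {"tx":0,"ty":0,"tz":0.1,"turn":0,"claw":2.3},
    {"tx":0,"ty":0,"tz":0.1,"turn":0,"claw":3.2},
    {"tx":0,"ty":0,"tz":0.1,"turn":0,"claw":3.2},
    {"tx":0,"ty":0,"tz":3,"turn":0,"claw":3.4},
    {"tx":0,"ty":0,"tz":7,"turn":0,"claw":3.4},
    {"tx":0,"ty":0,"tz":10,"turn":0,"claw":3.4}
  ]
}}

```text
clock: 23.45
ee_pos: [0.5415, 0.0782, 0.2006]
tcp_rot: [0.516, 0.484, -0.509, 0.49]
wrist_force: [-0.0, 0.7, -0.2]
width: 0.0342
```

```bash
cat >> h.py <<'E'
def caps():
    c=cap('wrist');W=cloud(c); print('tray',trayfit(c,W))
    P=W[np.isfinite(W[...,0])&(W[...,2]>.087)&(W[...,2]<.1)]
    a=(P[:,:2]-T)@U;b=(P[:,:2]-T)@V
    k=(abs(a)<.11)&(abs(b)<.03); 
    h,e=np.histogram(a[k],np.arange(-.11,.112,.003))
    lab,n=__import__('scipy.ndimage',fromlist=['x']).label(h>5)
    for i in range(1,n+1):
        j=np.where(lab==i)[0]; q=k&(a>=e[j[0]])&(a<=e[j[-1]+1]); print('cap a',a[q].min().round(4),a[q].max().round(4),'b',b[q].min().round(4),b[q].max().round(4),'z',np.median(P[q,2]).round(4),q.sum())
E
python3 - <<'E'
from h import *
both('17',(180,400,200,450)); caps()
c=cap('side');W=cloud(c)
for (x,y) in [(.42,.40),(.532,.402)]: print(rectfit(W,x,y,.036,.012,.045))
E
```

```text
23.45 [0.5415 0.0782 0.2006] [[0.013, 0.999, -0.052], [0.002, -0.052, -0.999], [-1.0, 0.013, -0.002]] F [-0.01  0.67 -0.21] w 0.0342 q [0.002 0.414 1.543 0.002 1.171 1.624]
tray (array([ 0.53969272,  0.07754263, -0.0543846 ]), np.float64(0.0031108296403779766), 6593)
cap a -0.0876 -0.0652 b -0.0094 0.0119 z 0.0916 826
cap a -0.014 0.0069 b -0.0095 0.0118 z 0.0918 989
cap a 0.0311 0.0519 b -0.0094 0.0119 z 0.0918 1111
(array([0.4202659 , 0.40045816]), (31.22038459777832, 60.52373123168945), 28.60468864440918, 569, np.float64(0.02890565287383251))
(array([0.53169678, 0.40241467]), (60.59561538696289, 31.76891326904297), 70.58776092529297, 591, np.float64(0.028609298663655802))
```

View pics/b17.png

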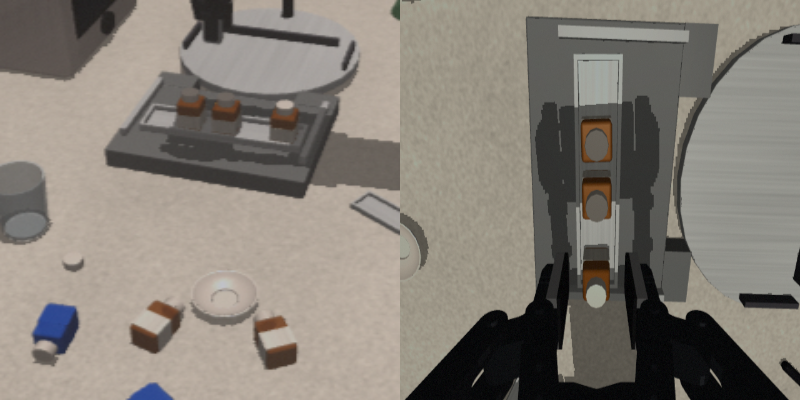

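Request:
{"method": "move_arm", "body": {
  "targets": [
    {"tx":-3,"ty":6,"tz":0,"turn":0.18,"claw":0.3},
    {"tx":-5.8,"ty":12,"tz":0,"turn":0.36,"claw":0.3},
    {"tx":-5.8,"ty":18,"tz":0,"turn":0.54,"claw":0.3},
    {"tx":-5.8,"ty":22,"tz":0,"turn":0.72,"claw":0.3},
    {"tx":-5.8,"ty":22,"tz":0,"turn":0.9,"claw":0.3},
    {"tx":-5.8,"ty":22,"tz":0,"turn":1.08,"claw":0.3},
    {"tx":-5.8,"ty":22,"tz":0,"turn":1.297,"claw":0.3},
    {"tx":-5.8,"ty":22,"tz":0,"turn":1.297,"claw":0.3}
  ]
}}

```text
clock: 24.65
ee_pos: [0.4825, 0.2979, 0.1974]
tcp_rot: [0.118, 0.699, -0.111, 0.697]
wrist_force: [0.7, -0.6, -0.7]
width: 0.003
```

Run:
```python
from h import *
st(); c=cap('wrist','w18');W=cloud(c)
print(rectfit(W,.532,.402,.036,.018,.045),rectfit(W,.42,.40,.036,.018,.045),rectfit(W,.483,.352,.037,.011,.02))
m=np.isfinite(W[...,0])&(np.hypot(W[...,0]-.483,W[...,1]-.352)<.02);print('dish floor z',np.percentile(W[m][:,2],[10,50,90]))
```

```text
24.65 [0.4825 0.2979 0.1974] [[-0.001, 0.32, 0.947], [0.011, 0.947, -0.32], [-1.0, 0.01, -0.004]] F [ 0.7  -0.56 -0.73] w 0.003 q [0.412 0.456 1.484 0.011 1.198 0.734]
(array([0.52901898, 0.39977069]), (55.04978561401367, 30.15729522705078), 71.18070983886719, 4002, np.float64(0.029664925552607746)) (array([0.41796655, 0.39931717]), (30.907825469970703, 58.1315803527832), 29.356000900268555, 3886, np.float64(0.02949759265689178)) (array([0.47802173, 0.34957291]), (66.2056884765625, 65.66434478759766), 71.47474670410156, 2537, np.float64(0.013743697813191236))
dish floor z [0.00332482 0.00612381 0.00926965]
```

View pics/w18.png

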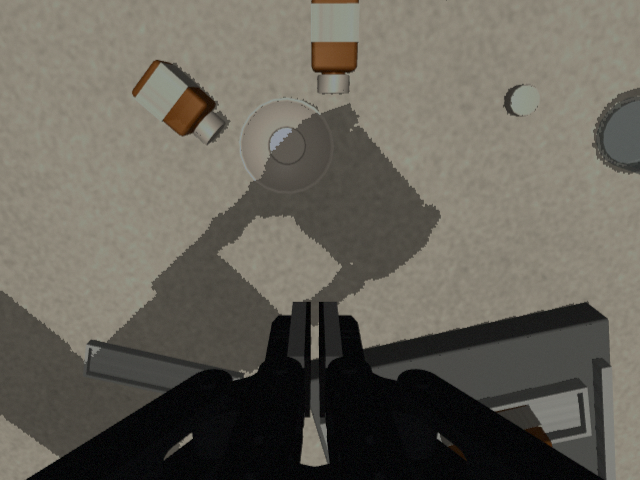

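Request:
{"method": "move_arm", "body": {
  "targets": [
    {"tx":-0.4,"ty":5.2,"tz":-6,"turn":0,"claw":0.3},
    {"tx":-0.4,"ty":5.2,"tz":-12,"turn":0,"claw":0.3},
    {"tx":-0.4,"ty":5.2,"tz":-16,"turn":0,"claw":0.3},
    {"tx":-0.4,"ty":5.2,"tz":-17.2,"turn":0,"claw":0.3},
    {"tx":-0.4,"ty":3.5,"tz":-17.2,"turn":0,"claw":0.3},
    {"tx":-0.4,"ty":1.5,"tz":-17.2,"turn":0,"claw":0.3},
    {"tx":-0.4,"ty":-0.5,"tz":-17.2,"turn":0,"claw":0.3},
    {"tx":-0.4,"ty":-2.5,"tz":-17.2,"turn":0,"claw":0.3},
    {"tx":-0.4,"ty":-2.5,"tz":-12,"turn":0,"claw":0.3},
    {"tx":-0.4,"ty":-1,"tz":-6,"turn":0,"claw":4},
    {"tx":0,"ty":0,"tz":0,"turn":0,"claw":4},
    {"tx":0,"ty":0,"tz":0,"turn":0,"claw":4}
  ]
}}

```text
clock: 26.2
ee_pos: [0.4853, 0.2985, 0.2035]
tcp_rot: [0.121, 0.695, -0.109, 0.7]
wrist_force: [0.1, -0.3, -1.0]
width: 0.0398
```

```bash
cat >> h.py <<'E'
def grasp(x,y,rad=.036,z0=.018,cam='wrist'):
    s=readout.read_state(); c=cap(cam);W=cloud(c)
    r=rectfit(W,x,y,rad,z0,.045);print(r)
    t=np.radians(r[2]) if r[1][0]>r[1][1] else np.radians(r[2]+90)
    d=-np.array([np.cos(t),np.sin(t)]); d=d if d[1]<0 else -d
    # base end: use nearest-extent
    m=np.isfinite(W[...,0])&(np.hypot(W[...,0]-x,W[...,1]-y)<rad+.01)&(W[...,2]>z0)&(W[...,2]<.045)
    e=(W[m][:,:2]-r[0])@d; print('extent along cap dir',np.percentile(e,[.5,99.5]))
    g=r[0]+.027*d; j=s['tcp_rot']; z=R.from_quat(j).as_matrix()[:2,2]
    ja=np.degrees(np.arctan2(z[1],z[0])); w=np.degrees(np.arctan2(d[1],d[0]))+90
    print('grasp',g,d,'delta cm',(g-np.array(s['ee_pos'])[:2])*100,'turn',np.radians(w-ja),'z',s['ee_pos'][2])
E
python3 - <<'E'
from h import *
both('19',(180,400,200,450)); grasp(.53,.40,.036,.012); grasp(.418,.3993,.036,.012)
E
```

```text
26.2 [0.4853 0.2985 0.2035] [[0.011, 0.321, 0.947], [0.016, 0.947, -0.321], [-1.0, 0.019, 0.005]] F [ 0.08 -0.29 -1.05] w 0.0398 q [0.411 0.449 1.478 0.011 1.199 0.734]
(array([0.52909387, 0.39982047]), (55.02007293701172, 30.03303337097168), 71.05382537841797, 3978, np.float64(0.029631714045198154))
extent along cap dir [-0.02693824  0.04291027]
grasp [0.52032752 0.37428322] [-0.32467976 -0.94582401] delta cm [3.76366031 7.72003598] turn -0.003818505258595756 z 0.19826344596958095
(array([0.41809851, 0.39944629]), (30.76430892944336, 58.258094787597656), 29.4758243560791, 4096, np.float64(0.029470782911781068))
extent along cap dir [-0.02809881  0.02898874]
grasp [0.43138403 0.37594108] [ 0.49205627 -0.87056339] delta cm [-5.07707657  7.90700684] turn 0.8414099995802529 z 0.19705321177777313
```

View pics/b19.png

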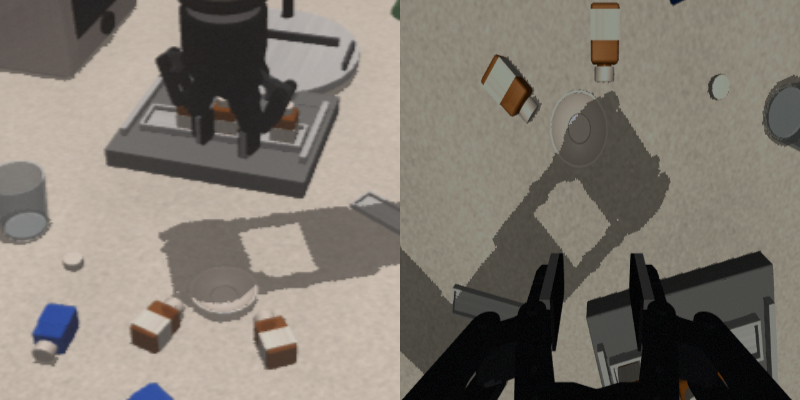

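Request:
{"method": "move_arm", "body": {
  "targets": [
    {"tx":-0.5,"ty":5.2,"tz":-6,"turn":0,"claw":0.3},
    {"tx":-0.5,"ty":5.2,"tz":-12,"turn":0,"claw":0.3},
    {"tx":-0.5,"ty":5.2,"tz":-16,"turn":0,"claw":0.3},
    {"tx":-0.5,"ty":5.2,"tz":-17.4,"turn":0,"claw":0.3},
    {"tx":-0.5,"ty":5.2,"tz":-17.4,"turn":0,"claw":0.3},
    {"tx":-0.5,"ty":5.2,"tz":-17.4,"turn":0,"claw":0.3}
  ]
}}

```text
clock: 27.15
ee_pos: [0.4771, 0.3485, 0.0227]
tcp_rot: [0.119, 0.699, -0.112, 0.696]
wrist_force: [0.8, 0.5, 0.3]
width: 0.003
```

Run:
```python
from h import *
both('20',(180,400,200,450))
```

```text
27.15 [0.4771 0.3485 0.0227] [[-0.003, 0.322, 0.947], [0.01, 0.947, -0.322], [-1.0, 0.009, -0.006]] F [0.79 0.52 0.27] w 0.003 q [0.496 0.709 1.58  0.014 0.85  0.814]
```

View pics/b20.png

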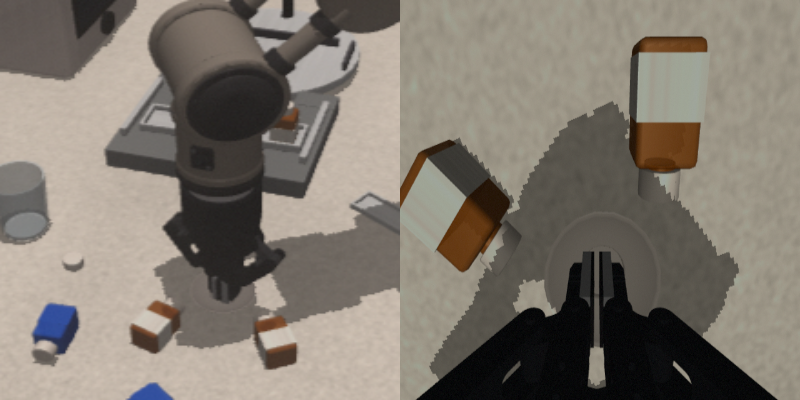

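Request:
{"method": "move_arm", "body": {
  "targets": [
    {"tx":0,"ty":0,"tz":-0.25,"turn":0,"claw":0.3},
    {"tx":0,"ty":-1.5,"tz":-0.25,"turn":0,"claw":0.3},
    {"tx":0,"ty":-3,"tz":-0.25,"turn":0,"claw":0.3},
    {"tx":0,"ty":-4.5,"tz":-0.25,"turn":0,"claw":0.3},
    {"tx":0,"ty":-6,"tz":-0.25,"turn":0,"claw":0.3},
    {"tx":0,"ty":-7.5,"tz":-0.25,"turn":0,"claw":0.3},
    {"tx":0,"ty":-7.5,"tz":-0.25,"turn":0,"claw":0.3}
  ]
}}

```text
clock: 28.12
ee_pos: [0.4773, 0.2724, 0.0203]
tcp_rot: [0.119, 0.699, -0.112, 0.696]
wrist_force: [-0.6, 0.1, 0.3]
width: 0.0032
```

Request:
{"method": "move_arm", "body": {
  "targets": [
    {"tx":0,"ty":0.5,"tz":0,"turn":0,"claw":0.3},
    {"tx":0,"ty":0.5,"tz":5,"turn":0,"claw":0.3},
    {"tx":0,"ty":0.5,"tz":10,"turn":0,"claw":2},
    {"tx":0,"ty":2,"tz":15,"turn":0,"claw":4},
    {"tx":1,"ty":3,"tz":18,"turn":0,"claw":4},
    {"tx":1,"ty":3,"tz":18,"turn":0,"claw":4},
    {"tx":1,"ty":3,"tz":18,"turn":0,"claw":4}
  ]
}}

```text
clock: 29.0
ee_pos: [0.4864, 0.3024, 0.1991]
tcp_rot: [0.119, 0.7, -0.113, 0.695]
wrist_force: [-0.9, -0.2, -0.9]
width: 0.0398
```

Run:
```python
from h import *
both('21',(180,400,200,450)); grasp(.53,.40,.036,.012); grasp(.418,.3993,.036,.012)
```

```text
29.0 [0.4864 0.3024 0.1991] [[-0.005, 0.323, 0.947], [0.009, 0.947, -0.323], [-1.0, 0.007, -0.008]] F [-0.94 -0.24 -0.92] w 0.0398 q [0.417 0.467 1.461 0.011 1.214 0.742]
(array([0.52952417, 0.40124536]), (57.308528900146484, 30.284847259521484), 71.22699737548828, 4099, np.float64(0.02967984039960664))
extent along cap dir [-0.02830214  0.02853574]
grasp [0.52083504 0.37568173] [-0.3218196 -0.946801 ] delta cm [3.45350772 7.36477587] turn 0.0012695297372513307 z 0.1986597821782932
(array([0.41817413, 0.39947498]), (31.068927764892578, 58.42787551879883), 29.862585067749023, 3978, np.float64(0.029435460091851134))
extent along cap dir [-0.02810311  0.02896609]
grasp [0.43161801 0.37605998] [ 0.49792154 -0.86722208] delta cm [-5.48573109  7.40383165] turn 0.8502796557863014 z 0.19877054217357382
```

View pics/b21.png

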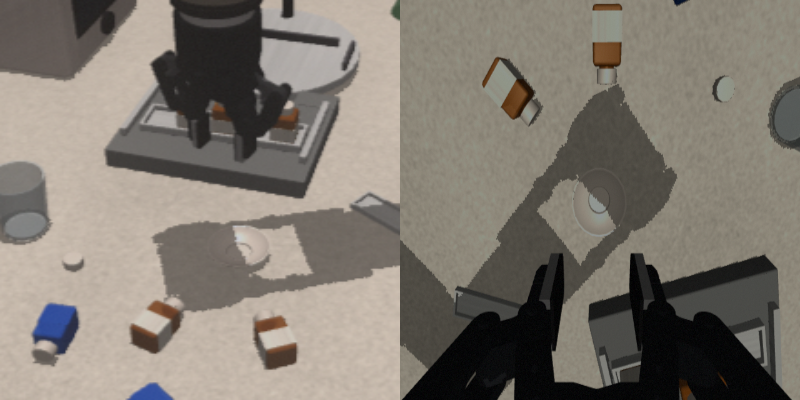

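Request:
{"method": "move_arm", "body": {
  "targets": [
    {"tx":3.5,"ty":7.4,"tz":-6,"turn":0,"claw":4},
    {"tx":3.5,"ty":7.4,"tz":-11,"turn":0,"claw":4},
    {"tx":3.5,"ty":7.4,"tz":-15,"turn":0,"claw":4},
    {"tx":3.5,"ty":7.4,"tz":-17.6,"turn":0,"claw":4},
    {"tx":3.5,"ty":7.4,"tz":-17.6,"turn":0,"claw":4},
    {"tx":3.5,"ty":7.4,"tz":-17.6,"turn":0,"claw":1.5},
    {"tx":3.5,"ty":7.4,"tz":-17.6,"turn":0,"claw":1.5},
    {"tx":3.5,"ty":7.4,"tz":-17.6,"turn":0,"claw":1.5},
    {"tx":3.5,"ty":7.4,"tz":-15,"turn":0,"claw":1.5},
    {"tx":3.5,"ty":7.4,"tz":-12.8,"turn":0,"claw":1.5},
    {"tx":3.5,"ty":7.4,"tz":-12.8,"turn":0,"claw":2.1}
  ]
}}

```text
clock: 30.58
ee_pos: [0.5229, 0.3767, 0.0734]
tcp_rot: [0.12, 0.699, -0.112, 0.697]
wrist_force: [0.7, -0.4, -0.2]
width: 0.0206
```

Request:
{"method": "move_arm", "body": {
  "targets": [
    {"tx":0,"ty":0,"tz":0,"turn":0,"claw":2.14},
    {"tx":0,"ty":0,"tz":0,"turn":0,"claw":2.16},
    {"tx":0,"ty":0,"tz":0,"turn":0,"claw":2.17},
    {"tx":0,"ty":0,"tz":0,"turn":0,"claw":2.17},
    {"tx":0,"ty":0,"tz":0,"turn":0,"claw":2.17},
    {"tx":0,"ty":0,"tz":0,"turn":0,"claw":2.17}
  ]
}}

```text
clock: 31.32
ee_pos: [0.5229, 0.3767, 0.0734]
tcp_rot: [0.12, 0.699, -0.112, 0.697]
wrist_force: [-0.7, 1.3, -0.6]
width: 0.0215
```

Run:
```python
from h import *
both('22',(180,400,200,450))
```

```text
31.325 [0.5229 0.3767 0.0734] [[-0.001, 0.323, 0.946], [0.011, 0.946, -0.323], [-1.0, 0.01, -0.005]] F [-0.71  1.29 -0.63] w 0.0215 q [0.501 0.719 1.379 0.012 1.04  0.824]
```

View pics/b22.png

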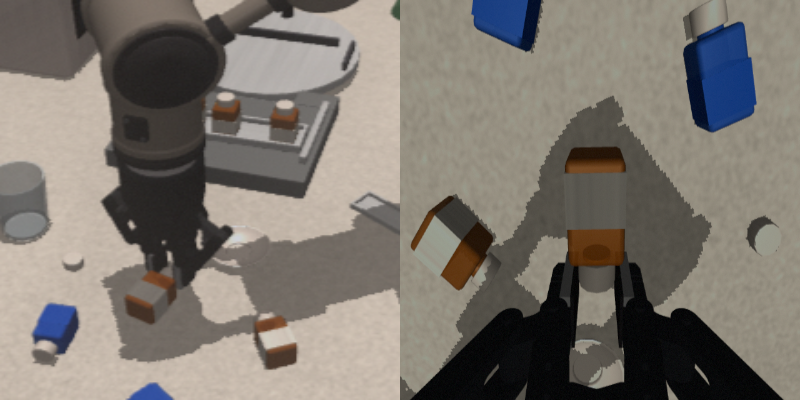

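Request:
{"method": "move_arm", "body": {
  "targets": [
    {"tx":0,"ty":0,"tz":0,"turn":0,"claw":2.18},
    {"tx":0,"ty":0,"tz":0,"turn":0,"claw":2.18}
  ]
}}

```text
clock: 31.68
ee_pos: [0.5229, 0.3767, 0.0735]
tcp_rot: [0.12, 0.699, -0.112, 0.697]
wrist_force: [-1.1, -0.8, -0.5]
width: 0.0218
```

Run:
```python
from h import *
both('23',(180,400,200,450))
```

```text
31.675 [0.5229 0.3767 0.0735] [[-0.001, 0.323, 0.946], [0.011, 0.946, -0.323], [-1.0, 0.01, -0.005]] F [-1.11 -0.79 -0.47] w 0.0218 q [0.501 0.719 1.379 0.012 1.04  0.824]
```

View pics/b23.png

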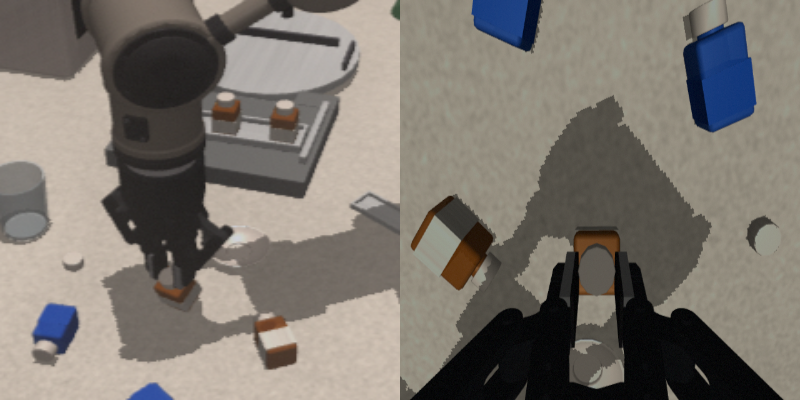

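Request:
{"method": "move_arm", "body": {
  "targets": [
    {"tx":0,"ty":0,"tz":0,"turn":0,"claw":2.18},
    {"tx":0,"ty":0,"tz":0,"turn":0,"claw":2.18},
    {"tx":0,"ty":0,"tz":0,"turn":0,"claw":2.18}
  ]
}}

```text
clock: 32.15
ee_pos: [0.5229, 0.3767, 0.0734]
tcp_rot: [0.12, 0.699, -0.112, 0.697]
wrist_force: [0.4, -0.3, -0.7]
width: 0.0218
```

Run:
```python
from h import *
both('24',(180,400,200,450))
```

```text
32.15 [0.5229 0.3767 0.0734] [[-0.001, 0.323, 0.946], [0.011, 0.946, -0.323], [-1.0, 0.01, -0.005]] F [ 0.45 -0.28 -0.71] w 0.0218 q [0.501 0.719 1.379 0.012 1.04  0.824]
```

View pics/b24.png

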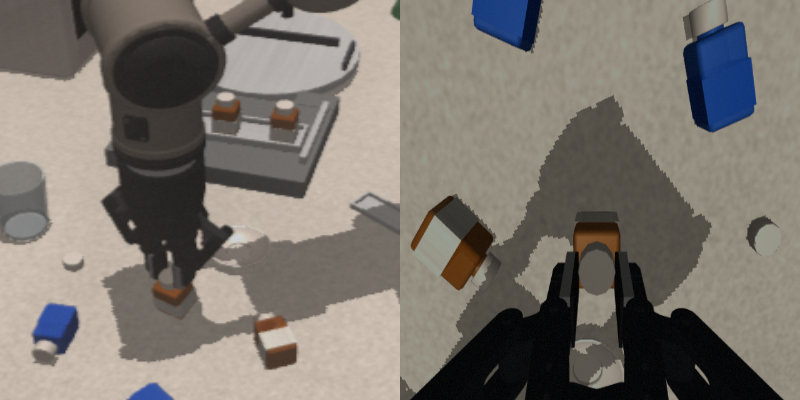

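Request:
{"method": "move_arm", "body": {
  "targets": [
    {"tx":0,"ty":0,"tz":0,"turn":0,"claw":2.18},
    {"tx":0,"ty":0,"tz":0,"turn":0,"claw":2.18},
    {"tx":0,"ty":0,"tz":0,"turn":0,"claw":1.5},
    {"tx":0,"ty":0,"tz":0,"turn":0,"claw":1.5},
    {"tx":0,"ty":0,"tz":4,"turn":0,"claw":1.5},
    {"tx":0,"ty":0,"tz":8,"turn":0,"claw":1.5},
    {"tx":0,"ty":0,"tz":8,"turn":0,"claw":1.5}
  ]
}}

```text
clock: 33.12
ee_pos: [0.5246, 0.3777, 0.1574]
tcp_rot: [0.121, 0.696, -0.11, 0.699]
wrist_force: [0.0, 0.4, -0.3]
width: 0.0205
```

Run:
```python
from h import *
both('25',(180,400,200,450))
```

```text
33.125 [0.5246 0.3777 0.1574] [[0.006, 0.323, 0.946], [0.015, 0.946, -0.323], [-1.0, 0.016, 0.001]] F [ 0.04  0.42 -0.3 ] w 0.0205 q [0.501 0.629 1.296 0.011 1.204 0.826]
```

View pics/b25.png

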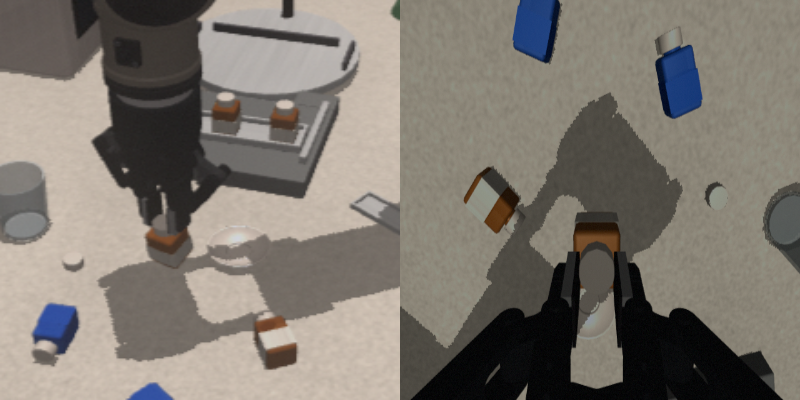

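Request:
{"method": "move_arm", "body": {
  "targets": [
    {"tx":2,"ty":-5,"tz":0,"turn":-0.18,"claw":1.5},
    {"tx":4,"ty":-11,"tz":0,"turn":-0.36,"claw":1.5},
    {"tx":6,"ty":-17,"tz":0,"turn":-0.54,"claw":1.5},
    {"tx":8,"ty":-23,"tz":0,"turn":-0.72,"claw":1.5},
    {"tx":9.5,"ty":-28,"tz":0,"turn":-0.9,"claw":1.5},
    {"tx":9.5,"ty":-30.4,"tz":0,"turn":-1.08,"claw":1.5},
    {"tx":9.5,"ty":-30.4,"tz":-1,"turn":-1.297,"claw":1.5},
    {"tx":9.5,"ty":-30.4,"tz":-2.5,"turn":-1.297,"claw":1.5},
    {"tx":9.5,"ty":-30.4,"tz":-2.5,"turn":-1.297,"claw":1.5}
  ]
}}

```text
clock: 34.35
ee_pos: [0.6174, 0.072, 0.1292]
tcp_rot: [0.516, 0.485, -0.51, 0.489]
wrist_force: [-5.5, -2.6, 15.1]
width: 0.0206
```

Run:
```python
from h import *
both('26',(200,400,200,350)); prof(np.arange(.064,.13,.006))
```

```text
34.35 [0.6174 0.072  0.1292] [[0.011, 0.999, -0.053], [0.003, -0.053, -0.999], [-1.0, 0.011, -0.003]] F [-5.49 -2.62 15.11] w 0.0206 q [-0.009  0.616  1.407  0.003  1.109  1.614]
tcp a,b 0.07797567357552829 -0.001428282697209866
0.064 92 a [0.0588 0.1116] b [0.013  0.0202]
0.07 66 a [0.0686 0.1137] b [0.0115 0.0188]
0.076 36 a [0.0604 0.0883] b [0.0128 0.0169]
0.082 37 a [0.0599 0.0864] b [0.0128 0.0163]
0.088 43 a [0.0609 0.0898] b [0.0131 0.0163]
0.094 41 a [0.0609 0.09  ] b [0.0132 0.0171]
0.1 44 a [0.0619 0.0902] b [0.0133 0.0158]
0.106 36 a [0.0631 0.0905] b [0.0132 0.0158]
0.112 47 a [0.0638 0.0896] b [0.012  0.0161]
0.118 26 a [0.0654 0.0858] b [0.0035 0.0182]
0.124 34 a [0.069  0.0906] b [0.012  0.0205]
```

View pics/b26.png

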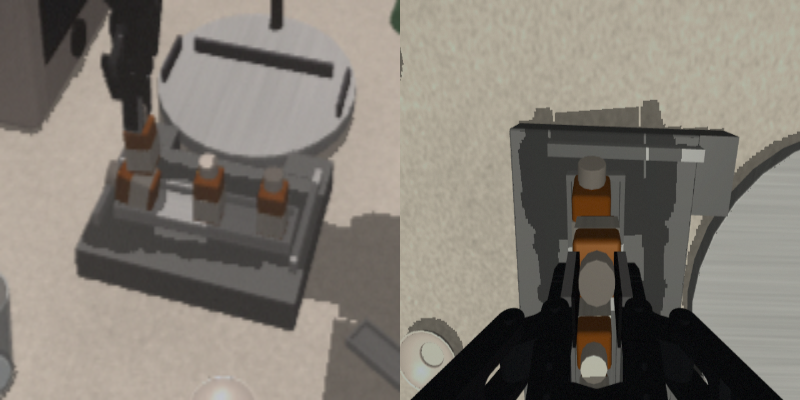

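Request:
{"method": "move_arm", "body": {
  "targets": [
    {"tx":0,"ty":0,"tz":2,"turn":0,"claw":1.5},
    {"tx":0,"ty":0,"tz":5,"turn":0,"claw":1.5},
    {"tx":-3,"ty":3,"tz":8,"turn":0,"claw":1.5},
    {"tx":-6,"ty":10,"tz":8,"turn":0,"claw":1.5},
    {"tx":-6,"ty":14,"tz":8,"turn":0,"claw":1.5},
    {"tx":-6,"ty":16,"tz":8,"turn":0,"claw":1.5}
  ]
}}

```text
clock: 35.25
ee_pos: [0.5558, 0.2349, 0.2077]
tcp_rot: [0.514, 0.487, -0.509, 0.49]
wrist_force: [0.3, -0.1, -1.4]
width: 0.0209
```

Run:
```python
from h import *
both('27',(200,400,200,350))
im=cv2.imread('pics/w27.png'); cv2.imwrite('pics/w27b.png',im)
```

```text
35.25 [0.5558 0.2349 0.2077] [[0.008, 0.999, -0.046], [0.002, -0.046, -0.999], [-1.0, 0.008, -0.003]] F [ 0.29 -0.15 -1.35] w 0.0209 q [ 0.273  0.511  1.362 -0.     1.26   1.89 ]
```

View pics/b27.png

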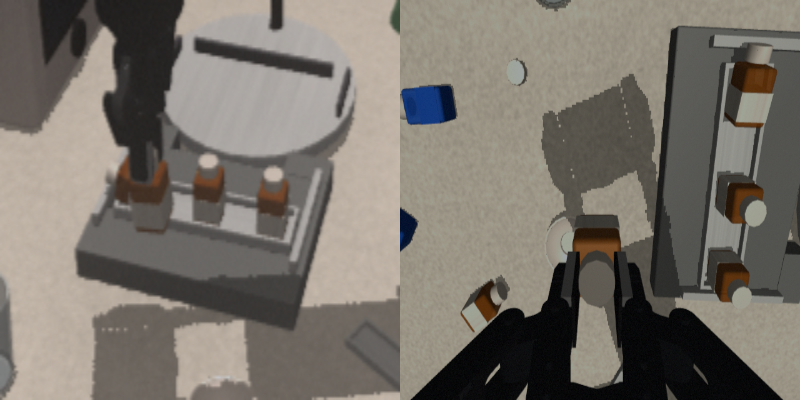

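Request:
{"method": "move_arm", "body": {
  "targets": [
    {"tx":-2,"ty":-5,"tz":0,"turn":0,"claw":1.5},
    {"tx":-4,"ty":-10,"tz":0,"turn":0,"claw":1.5},
    {"tx":-5.3,"ty":-15.5,"tz":0,"turn":0,"claw":1.5},
    {"tx":-5.3,"ty":-15.5,"tz":0,"turn":0,"claw":1.5},
    {"tx":-5.3,"ty":-15.5,"tz":0,"turn":0,"claw":1.5},
    {"tx":-5.3,"ty":-15.5,"tz":0,"turn":0,"claw":1.5}
  ]
}}

```text
clock: 36.1
ee_pos: [0.5038, 0.0794, 0.2074]
tcp_rot: [0.514, 0.487, -0.509, 0.49]
wrist_force: [-0.0, 0.3, 0.2]
width: 0.0201
```

Run:
```python
from h import *
both('28',(200,400,200,350)); prof(np.arange(.125,.21,.006))
c=cap('wrist');W=cloud(c); print(trayfit(c,W))
# profile with wider z
c=cap('side');W=cloud(c);s=readout.read_state();x,y=s['ee_pos'][:2]
m=np.isfinite(W[...,0])&(np.hypot(W[...,0]-x,W[...,1]-y)<.04)&(W[...,2]>.12)&(W[...,2]<.215)
P=W[m];a=(P[:,:2]-T)@U;b=(P[:,:2]-T)@V
for z in np.arange(.13,.21,.006):
    q=(abs(P[:,2]-z)<.003)
    if q.sum()>3: print(round(z,3),q.sum(),'a',np.percentile(a[q],[4,96]).round(4),'b',np.percentile(b[q],[50,96]).round(4))
```

```text
36.1 [0.5038 0.0794 0.2074] [[0.008, 0.999, -0.046], [0.002, -0.046, -0.999], [-1.0, 0.008, -0.003]] F [-0.01  0.27  0.23] w 0.0201 q [0.005 0.345 1.631 0.002 1.157 1.621]
tcp a,b -0.035974281497906616 7.680558021290217e-05
(array([ 0.53944429,  0.07753012, -0.05461378]), np.float64(0.0017931424068037675), 3925)
0.148 5 a [-0.0327 -0.0246] b [0.0151 0.016 ]
0.154 37 a [-0.0532 -0.0262] b [0.0142 0.0177]
0.16 42 a [-0.0533 -0.024 ] b [0.0157 0.0193]
0.166 47 a [-0.0527 -0.0249] b [0.0148 0.018 ]
0.172 40 a [-0.0521 -0.0232] b [0.0148 0.0179]
0.178 45 a [-0.0516 -0.023 ] b [0.0149 0.0169]
0.184 42 a [-0.0513 -0.0254] b [0.0149 0.0174]
0.19 48 a [-0.0505 -0.0231] b [0.0146 0.0169]
0.196 34 a [-0.0489 -0.0246] b [0.0128 0.0196]
0.202 31 a [-0.045  -0.0254] b [0.0167 0.0255]
0.208 39 a [-0.0448 -0.026 ] b [0.0186 0.0253]
```

View pics/b28.png

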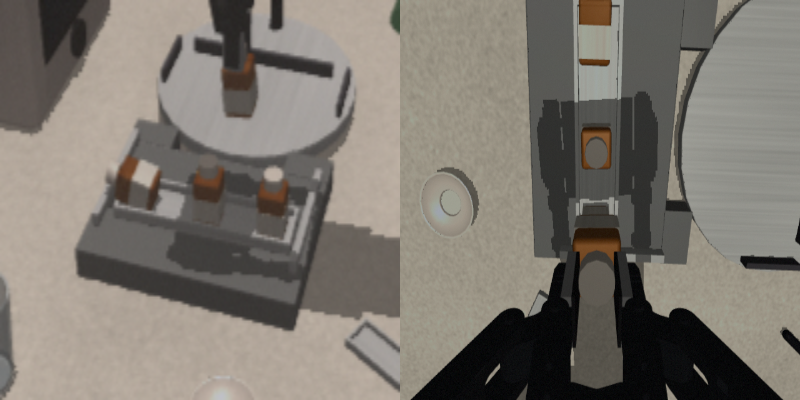

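Request:
{"method": "move_arm", "body": {
  "targets": [
    {"tx":-0.15,"ty":0,"tz":-3,"turn":0,"claw":1.5},
    {"tx":-0.15,"ty":0,"tz":-6,"turn":0,"claw":1.5},
    {"tx":-0.15,"ty":0,"tz":-8.5,"turn":0,"claw":1.5},
    {"tx":-0.15,"ty":0,"tz":-10,"turn":0,"claw":1.5},
    {"tx":-0.15,"ty":0,"tz":-10.8,"turn":0,"claw":1.5},
    {"tx":-0.15,"ty":0,"tz":-10.8,"turn":0,"claw":1.5},
    {"tx":-0.15,"ty":0,"tz":-10.8,"turn":0,"claw":1.5}
  ]
}}

```text
clock: 37.22
ee_pos: [0.5027, 0.0796, 0.1003]
tcp_rot: [0.514, 0.487, -0.508, 0.49]
wrist_force: [-0.3, 0.1, -0.2]
width: 0.0207
```

Run:
```python
from h import *
both('29',(230,380,200,310)); prof(np.arange(.04,.11,.006))
```

```text
37.225 [0.5027 0.0796 0.1003] [[0.01, 0.999, -0.046], [0.002, -0.046, -0.999], [-1.0, 0.01, -0.003]] F [-0.28  0.14 -0.18] w 0.0207 q [0.005 0.477 1.767 0.003 0.888 1.62 ]
tcp a,b -0.037145285839839795 -0.00013474187961417915
0.04 34 a [-0.0715 -0.0035] b [0.0161 0.0202]
0.046 60 a [-0.0715 -0.003 ] b [0.0152 0.0186]
0.052 70 a [-0.07   -0.0046] b [0.0157 0.0187]
0.058 78 a [-0.0694 -0.0031] b [0.0151 0.0188]
0.064 69 a [-0.0708 -0.0032] b [0.0149 0.0176]
0.07 72 a [-0.0669 -0.0035] b [0.0155 0.0187]
0.076 117 a [-0.0722 -0.0023] b [0.0133 0.0184]
0.082 65 a [-0.0726 -0.0023] b [0.0123 0.0178]
0.088 75 a [-0.0742 -0.0007] b [0.009  0.0176]
0.094 64 a [-0.0744  0.0011] b [0.0033 0.0181]
0.1 16 a [-0.0459 -0.025 ] b [0.0078 0.0184]
0.106 17 a [-0.0466 -0.025 ] b [0.0152 0.02  ]
```

View pics/b29.png

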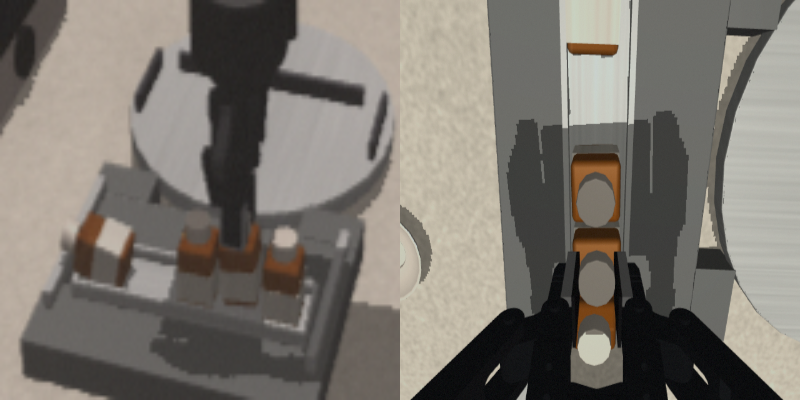

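Between the neighbours without contact (force about 0); lower the last millimetres and release.

Request:
{"method": "move_arm", "body": {
  "targets": [
    {"tx":0,"ty":0,"tz":-0.3,"turn":0,"claw":1.5},
    {"tx":0,"ty":0,"tz":-0.5,"turn":0,"claw":1.5},
    {"tx":0,"ty":0,"tz":-0.5,"turn":0,"claw":2.1},
    {"tx":0,"ty":0,"tz":-0.5,"turn":0,"claw":2.2},
    {"tx":0,"ty":0,"tz":-0.5,"turn":0,"claw":2.3},
    {"tx":0,"ty":0,"tz":-0.5,"turn":0,"claw":3.2},
    {"tx":0,"ty":0,"tz":-0.5,"turn":0,"claw":3.2},
    {"tx":0,"ty":0,"tz":3,"turn":0,"claw":3.4},
    {"tx":0,"ty":0,"tz":7,"turn":0,"claw":3.4},
    {"tx":0,"ty":0,"tz":11,"turn":0,"claw":3.4},
    {"tx":0,"ty":0,"tz":11,"turn":0,"claw":3.4}
  ]
}}

```text
clock: 38.75
ee_pos: [0.5041, 0.0796, 0.2133]
tcp_rot: [0.516, 0.485, -0.507, 0.492]
wrist_force: [0.6, -0.5, 0.2]
width: 0.0342
```

Run:
```python
from h import *
both('30',(180,400,200,450)); caps()
c=cap('wrist');W=cloud(c)
P=W[np.isfinite(W[...,0])&(W[...,2]>.045)&(W[...,2]<.087)];a=(P[:,:2]-T)@U;b=(P[:,:2]-T)@V
k=(a>.02)&(a<.14)&(abs(b)<.03)
for i in np.arange(.03,.135,.006):
    q=k&(abs(a-i)<.003)
    if q.sum()>5: print(round(i,3),'z',np.percentile(P[q,2],[10,50,95]).round(4),'b',np.percentile(b[q],[3,97]).round(4),q.sum())
```

```text
38.75 [0.5041 0.0796 0.2133] [[0.016, 0.999, -0.046], [0.002, -0.046, -0.999], [-1.0, 0.016, -0.003]] F [ 0.59 -0.46  0.24] w 0.0342 q [0.005 0.335 1.628 0.002 1.162 1.621]
tray (array([ 0.53947512,  0.07754216, -0.05468439]), np.float64(0.002054603128061984), 4714)
cap a -0.0873 -0.066 b -0.0094 0.012 z 0.0917 867
cap a -0.0518 -0.0302 b -0.0106 0.0112 z 0.0917 944
cap a -0.0147 0.007 b -0.0098 0.0116 z 0.0918 1055
0.054 z [0.061  0.0628 0.0644] b [-0.0096  0.016 ] 152
0.06 z [0.0633 0.0645 0.0658] b [-0.011   0.0175] 539
0.066 z [0.0646 0.0658 0.0672] b [-0.011   0.0174] 577
0.072 z [0.0661 0.0671 0.0685] b [-0.0113  0.0173] 587
0.078 z [0.0674 0.0684 0.0697] b [-0.0111  0.0172] 616
0.084 z [0.0682 0.0693 0.0709] b [-0.011   0.0171] 610
0.09 z [0.0692 0.0707 0.072 ] b [-0.0113  0.0169] 654
0.096 z [0.0703 0.0715 0.0726] b [-0.0112  0.0169] 161
```

View pics/b30.png

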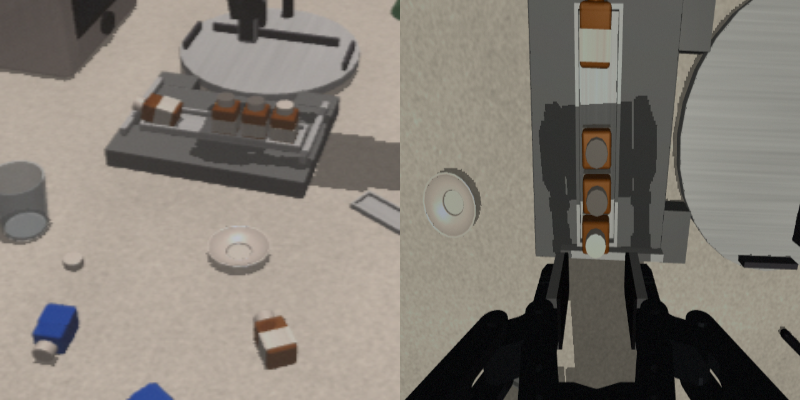

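Request:
{"method": "move_arm", "body": {
  "targets": [
    {"tx":6,"ty":-0.2,"tz":0,"turn":0,"claw":4},
    {"tx":12,"ty":-0.4,"tz":0,"turn":-0.01,"claw":4},
    {"tx":14.3,"ty":-0.5,"tz":-2,"turn":-0.01,"claw":4},
    {"tx":14.3,"ty":-0.5,"tz":-7,"turn":-0.01,"claw":4},
    {"tx":14.3,"ty":-0.5,"tz":-10,"turn":-0.01,"claw":4},
    {"tx":14.3,"ty":-0.5,"tz":-12,"turn":-0.01,"claw":4},
    {"tx":14.3,"ty":-0.5,"tz":-12,"turn":-0.01,"claw":4}
  ]
}}

```text
clock: 39.83
ee_pos: [0.6428, 0.0745, 0.0856]
tcp_rot: [0.514, 0.486, -0.513, 0.485]
wrist_force: [-0.1, -0.0, 0.9]
width: 0.04
```

Run:
```python
from h import *
both('31',(220,350,210,310)); 
c=cap('scene');W=cloud(c);cv2.imwrite('pics/sc31.png',cv2.resize(c['image'][160:320,280:440,::-1],None,fx=4,fy=4))
s=readout.read_state();print('tcp ab',(np.array(s['ee_pos'])[:2]-T)@U,(np.array(s['ee_pos'])[:2]-T)@V)
```

```text
39.825 [0.6428 0.0745 0.0856] [[0.001, 0.998, -0.056], [0.002, -0.056, -0.998], [-1.0, 0.0, -0.002]] F [-0.06 -0.05  0.92] w 0.04 q [-0.004  0.711  1.355  0.002  1.075  1.622]
tcp ab 0.10555613837206784 0.002624881088566824
```

View pics/b31.png

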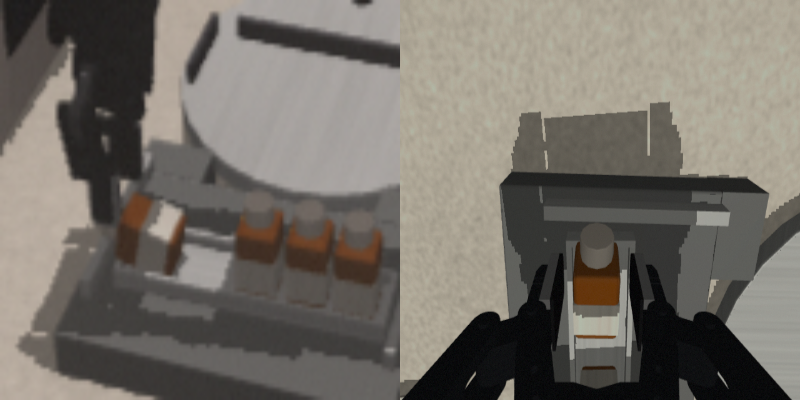

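View pics/sc31.png

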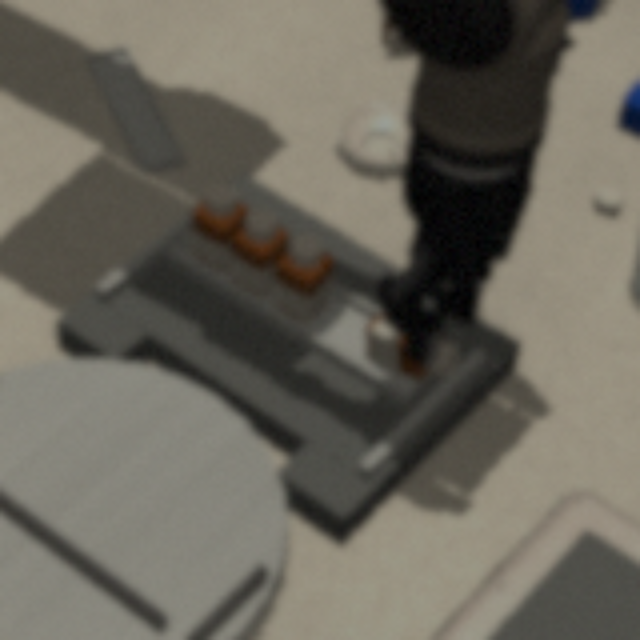

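Run:
```python
from h import *
c=cap('wrist');W=cloud(c)
P=W[np.isfinite(W[...,0])&(W[...,2]>.036)&(W[...,2]<.082)];a=(P[:,:2]-T)@U;b=(P[:,:2]-T)@V
for i in np.arange(.05,.135,.004):
    q=(abs(a-i)<.002)&(abs(b-.003)<.017)
    if q.sum()>5: print(round(i,3),'z',np.percentile(P[q,2],[5,50,97]).round(4),'b',np.percentile(b[q],[3,97]).round(4),q.sum())
```

```text
0.054 z [0.0616 0.0623 0.0627] b [-0.0092  0.0125] 23
0.058 z [0.0629 0.0639 0.0648] b [-0.0101  0.0166] 291
0.062 z [0.064  0.0649 0.0658] b [-0.0108  0.0177] 430
0.066 z [0.0649 0.0657 0.0666] b [-0.011   0.0175] 448
0.07 z [0.0658 0.0666 0.0675] b [-0.0109  0.0173] 463
0.074 z [0.0666 0.0675 0.0684] b [-0.0112  0.0174] 478
0.078 z [0.0675 0.0683 0.0693] b [-0.0112  0.0174] 497
0.082 z [0.0676 0.0689 0.0699] b [-0.0113  0.0177] 539
0.086 z [0.0685 0.0697 0.0708] b [-0.0107  0.0167] 512
0.09 z [0.0693 0.0705 0.0716] b [-0.011   0.0169] 530
0.094 z [0.0698 0.0713 0.0725] b [-0.0109  0.0171] 604
0.098 z [0.0577 0.068  0.0719] b [-0.0117  0.0172] 1417
0.102 z [0.0381 0.0563 0.0692] b [-0.0129  0.0188] 760
0.106 z [0.0616 0.0683 0.0702] b [-0.0071  0.0127] 421
0.11 z [0.0622 0.0692 0.0712] b [-0.0074  0.0129] 442
0.114 z [0.0413 0.0596 0.0696] b [-0.0102  0.0157] 1637
0.118 z [0.0408 0.042  0.0536] b [-0.0129  0.0187] 718
0.122 z [0.0365 0.0406 0.0428] b [-0.0128  0.0191] 558
```

Request:
{"method": "move_arm", "body": {
  "targets": [
    {"tx":0.5,"ty":0,"tz":-1,"turn":0,"claw":4},
    {"tx":0.5,"ty":0,"tz":-1.9,"turn":0,"claw":4},
    {"tx":0.5,"ty":0,"tz":-1.9,"turn":0,"claw":4},
    {"tx":0.5,"ty":0,"tz":-1.9,"turn":0,"claw":1.5},
    {"tx":0.5,"ty":0,"tz":-1.9,"turn":0,"claw":1.5},
    {"tx":0.5,"ty":0,"tz":-1.9,"turn":0,"claw":1.5},
    {"tx":0.5,"ty":0,"tz":0,"turn":0,"claw":1.5},
    {"tx":0.5,"ty":0,"tz":2,"turn":0,"claw":1.5},
    {"tx":0.5,"ty":0,"tz":4.5,"turn":0,"claw":1.5},
    {"tx":0.5,"ty":0,"tz":4.5,"turn":0,"claw":2.1}
  ]
}}

```text
clock: 41.28
ee_pos: [0.6519, 0.0746, 0.1384]
tcp_rot: [0.518, 0.483, -0.509, 0.489]
wrist_force: [-0.8, -0.3, -1.2]
width: 0.0258
```

Run:
```python
from h import *
both('32',(220,350,180,310));
```

```text
41.275 [0.6519 0.0746 0.1384] [[0.015, 0.998, -0.056], [0.002, -0.056, -0.998], [-1.0, 0.015, -0.003]] F [-0.8  -0.33 -1.23] w 0.0258 q [-0.004  0.664  1.287  0.002  1.176  1.622]
```

View pics/b32.png

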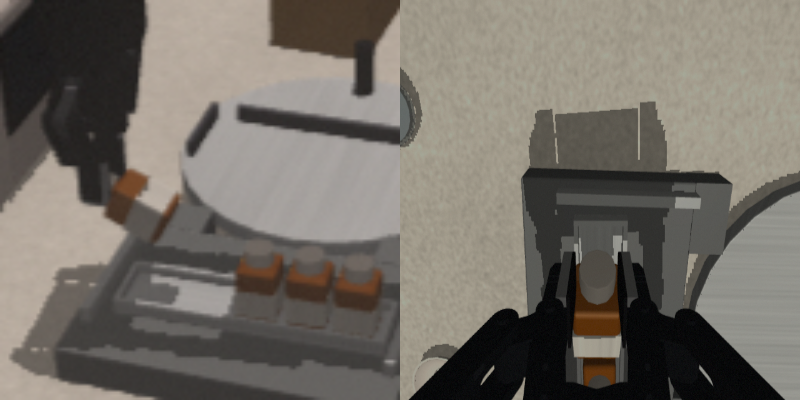

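Run:
```python
from h import *
both('33',(220,350,180,310)); 
c=cap('side');W=cloud(c);s=readout.read_state();x,y=s['ee_pos'][:2]
P=W[np.isfinite(W[...,0])&(np.hypot(W[...,0]-x+.01,W[...,1]-y)<.06)&(W[...,2]>.05)&(W[...,2]<.15)];a=(P[:,:2]-T)@U;b=(P[:,:2]-T)@V
for z in np.arange(.05,.15,.006):
    q=(abs(P[:,2]-z)<.003)&(a>.02)&(abs(b)<.03)
    if q.sum()>3: print(round(z,3),q.sum(),'a',np.percentile(a[q],[4,96]).round(4),'b',np.percentile(b[q],[50,96]).round(4))
```

```text
41.375 [0.6502 0.0746 0.1351] [[0.009, 0.998, -0.056], [0.002, -0.056, -0.998], [-1.0, 0.009, -0.002]] F [-0.12 -0.27 -1.23] w 0.0256 q [-0.004  0.667  1.29   0.002  1.175  1.622]
0.092 5 a [0.0677 0.0745] b [0.0169 0.0203]
0.098 24 a [0.0672 0.0916] b [0.0194 0.021 ]
0.104 41 a [0.0642 0.1004] b [0.0184 0.0204]
0.11 43 a [0.0617 0.1068] b [0.0184 0.0204]
0.116 69 a [0.0584 0.1004] b [0.0178 0.0207]
0.122 112 a [0.0647 0.1136] b [0.0155 0.0237]
0.128 90 a [0.0764 0.1112] b [0.0085 0.0268]
0.134 79 a [0.0883 0.1145] b [0.0078 0.0292]
0.14 30 a [0.1008 0.1167] b [0.0218 0.0297]
0.146 37 a [0.1012 0.1231] b [0.0231 0.0292]
```

View pics/w33.png

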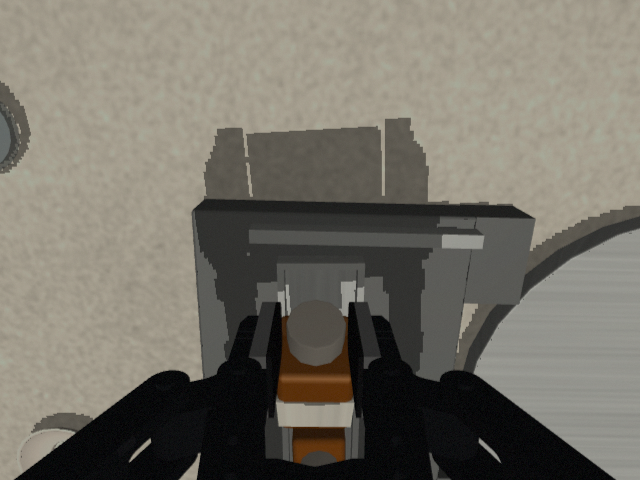

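Request:
{"method": "move_arm", "body": {
  "targets": [
    {"tx":0,"ty":0,"tz":-2,"turn":0,"claw":2.0},
    {"tx":0,"ty":0,"tz":-4,"turn":0,"claw":2.0},
    {"tx":0,"ty":0,"tz":-5.2,"turn":0,"claw":2.0},
    {"tx":0,"ty":0,"tz":-5.2,"turn":0,"claw":2.0}
  ]
}}

```text
clock: 42.02
ee_pos: [0.649, 0.0746, 0.0804]
tcp_rot: [0.515, 0.485, -0.512, 0.486]
wrist_force: [0.6, 0.2, -1.4]
width: 0.025
```

Run:
```python
from h import *
both('34',(220,350,210,310)); 
c=cap('side');W=cloud(c);s=readout.read_state();x,y=s['ee_pos'][:2]
P=W[np.isfinite(W[...,0])&(np.hypot(W[...,0]-x+.01,W[...,1]-y)<.06)&(W[...,2]>.03)&(W[...,2]<.15)];a=(P[:,:2]-T)@U;b=(P[:,:2]-T)@V
for z in np.arange(.036,.1,.006):
    q=(abs(P[:,2]-z)<.003)&(a>.02)&(abs(b)<.03)
    if q.sum()>3: print(round(z,3),q.sum(),'a',np.percentile(a[q],[4,96]).round(4),'b',np.percentile(b[q],[50,96]).round(4))
```

```text
42.025 [0.649  0.0746 0.0804] [[0.004, 0.998, -0.056], [0.002, -0.056, -0.998], [-1.0, 0.004, -0.002]] F [ 0.62  0.21 -1.38] w 0.025 q [-0.004  0.726  1.342  0.002  1.07   1.622]
0.036 180 a [0.0439 0.1162] b [0.0059 0.0278]
0.042 138 a [0.0482 0.1235] b [0.0199 0.0277]
0.048 29 a [0.067  0.0956] b [0.0187 0.0217]
0.054 33 a [0.0649 0.1036] b [0.018  0.0206]
0.06 47 a [0.0607 0.1044] b [0.0187 0.0217]
0.066 80 a [0.0591 0.1068] b [0.0165 0.0213]
0.072 102 a [0.0665 0.1066] b [0.0113 0.0228]
0.078 101 a [0.0815 0.1142] b [0.0073 0.0278]
0.084 42 a [0.0918 0.1191] b [0.0096 0.0286]
0.09 32 a [0.1015 0.118 ] b [0.0177 0.0295]
0.096 37 a [0.1016 0.1231] b [0.0227 0.029 ]
```

View pics/b34.png

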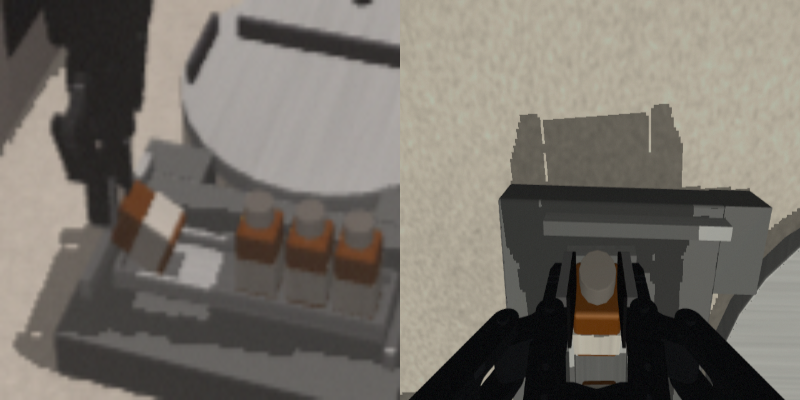

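Request:
{"method": "move_arm", "body": {
  "targets": [
    {"tx":0,"ty":0,"tz":-0.6,"turn":0,"claw":2.0},
    {"tx":0,"ty":0,"tz":-0.9,"turn":0,"claw":2.0},
    {"tx":0,"ty":0,"tz":-0.9,"turn":0,"claw":2.8},
    {"tx":0,"ty":0,"tz":-0.9,"turn":0,"claw":3.4},
    {"tx":0,"ty":0,"tz":-0.9,"turn":0,"claw":4},
    {"tx":0,"ty":0,"tz":1,"turn":0,"claw":4},
    {"tx":0,"ty":0,"tz":3,"turn":0,"claw":4},
    {"tx":0,"ty":0,"tz":3,"turn":0,"claw":4}
  ]
}}

```text
clock: 43.18
ee_pos: [0.6517, 0.0746, 0.1156]
tcp_rot: [0.518, 0.483, -0.51, 0.489]
wrist_force: [-0.7, 0.1, -0.2]
width: 0.0403
```

```bash
cat >> h.py <<'E'
def lying():
    s=readout.read_state();c=cap('wrist');W=cloud(c)
    print('tcp ab',((np.array(s['ee_pos'])[:2]-T)@U).round(4),((np.array(s['ee_pos'])[:2]-T)@V).round(4),s['ee_pos'][2])
    P=W[np.isfinite(W[...,0])&(W[...,2]>.036)&(W[...,2]<.09)];a=(P[:,:2]-T)@U;b=(P[:,:2]-T)@V
    for i in np.arange(.02,.135,.004):
        q=(abs(a-i)<.002)&(abs(b-.003)<.017)&(P[:,2]>.044)
        if q.sum()>5: print(round(i,3),'z',np.percentile(P[q,2],[50,97]).round(4),'b',np.percentile(b[q],[3,97]).round(4),q.sum())
E
python3 - <<'E'
from h import *
both('35',(220,350,210,310)); lying()
E
```

```text
43.175 [0.6517 0.0746 0.1156] [[0.013, 0.998, -0.056], [0.002, -0.056, -0.998], [-1.0, 0.013, -0.003]] F [-0.74  0.12 -0.17] w 0.0403 q [-0.004  0.687  1.31   0.002  1.131  1.622]
tcp ab 0.1106 0.0029 0.11291169795127445
0.056 z [0.0624 0.063 ] b [-0.0083  0.0145] 41
0.06 z [0.0639 0.0649] b [-0.0103  0.0167] 261
0.064 z [0.0649 0.0659] b [-0.0107  0.0175] 363
0.068 z [0.0658 0.0667] b [-0.011   0.0177] 361
0.072 z [0.0668 0.0678] b [-0.0109  0.0175] 377
0.076 z [0.0677 0.0687] b [-0.0108  0.0175] 395
0.08 z [0.0686 0.0696] b [-0.0111  0.0176] 402
0.084 z [0.0692 0.0702] b [-0.0111  0.0176] 436
0.088 z [0.0701 0.0711] b [-0.0104  0.0172] 418
0.092 z [0.071 0.072] b [-0.0108  0.0168] 425
0.096 z [0.0716 0.0728] b [-0.011   0.0171] 513
0.1 z [0.0678 0.0721] b [-0.0112  0.0171] 1017
0.104 z [0.0631 0.0698] b [-0.0109  0.017 ] 452
0.108 z [0.069  0.0709] b [-0.0071  0.0133] 333
0.112 z [0.0695 0.0717] b [-0.007   0.0132] 378
0.116 z [0.0618 0.0697] b [-0.0066  0.0122] 908
0.12 z [0.0537 0.0563] b [-0.0008  0.0086] 23
```

View pics/b35.png

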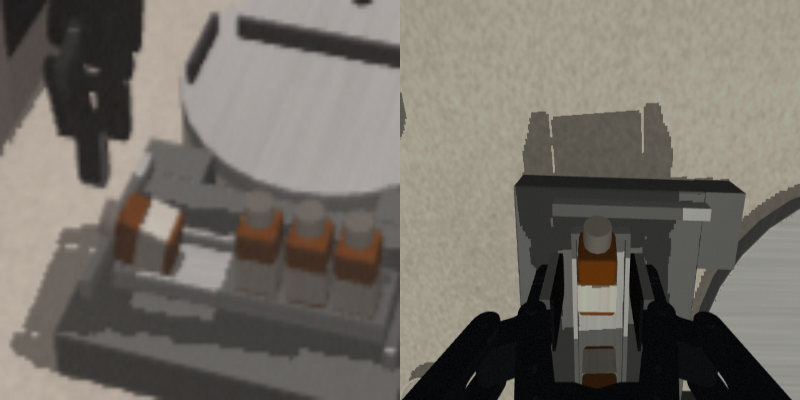

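Request:
{"method": "move_arm", "body": {
  "targets": [
    {"tx":0.4,"ty":0,"tz":-2,"turn":0,"claw":4},
    {"tx":0.4,"ty":0,"tz":-4,"turn":0,"claw":4},
    {"tx":0.4,"ty":0,"tz":-4.7,"turn":0,"claw":4},
    {"tx":0.4,"ty":0,"tz":-4.7,"turn":0,"claw":4},
    {"tx":0.4,"ty":0,"tz":-4.7,"turn":0,"claw":1.5},
    {"tx":0.4,"ty":0,"tz":-4.7,"turn":0,"claw":1.5},
    {"tx":0.4,"ty":0,"tz":-4.7,"turn":0,"claw":1.5},
    {"tx":0.4,"ty":0,"tz":-4.7,"turn":0,"claw":1.5}
  ]
}}

```text
clock: 44.32
ee_pos: [0.6542, 0.0746, 0.0657]
tcp_rot: [0.516, 0.484, -0.511, 0.487]
wrist_force: [0.8, 0.3, -0.3]
width: 0.0206
```

Run:
```python
from h import *
both('36',(220,350,210,310)); lying()
```

```text
44.325 [0.6542 0.0746 0.0657] [[0.008, 0.998, -0.056], [0.002, -0.056, -0.998], [-1.0, 0.008, -0.002]] F [ 0.82  0.33 -0.28] w 0.0206 q [-0.004  0.749  1.34   0.002  1.044  1.622]
tcp ab 0.1146 0.0031 0.06567799475310067
0.056 z [0.063  0.0632] b [-0.004   0.0113] 31
0.06 z [0.0641 0.065 ] b [-0.0092  0.017 ] 303
0.064 z [0.065  0.0659] b [-0.0108  0.0177] 498
0.068 z [0.0659 0.0668] b [-0.0109  0.0176] 497
0.072 z [0.0668 0.0676] b [-0.0108  0.0178] 540
0.076 z [0.0677 0.0685] b [-0.0109  0.0177] 537
0.08 z [0.0685 0.0695] b [-0.0108  0.0177] 601
0.084 z [0.0692 0.0702] b [-0.0103  0.0173] 573
0.088 z [0.0701 0.071 ] b [-0.0079  0.0147] 489
0.092 z [0.071  0.0719] b [-0.0074  0.0143] 493
0.096 z [0.0716 0.0725] b [-0.0069  0.0138] 618
0.1 z [0.0683 0.0719] b [-0.0069  0.0137] 1142
0.104 z [0.0688 0.0893] b [-0.0084  0.0151] 620
0.108 z [0.0696 0.0893] b [-0.0082  0.0148] 725
0.112 z [0.0699 0.0893] b [-0.0079  0.0147] 943
0.116 z [0.062 0.089] b [-0.0072  0.0139] 2003
0.12 z [0.0876 0.0897] b [-0.0094  0.0161] 380
0.124 z [0.0764 0.0893] b [-0.0132  0.0196] 2513
```

View pics/b36.png

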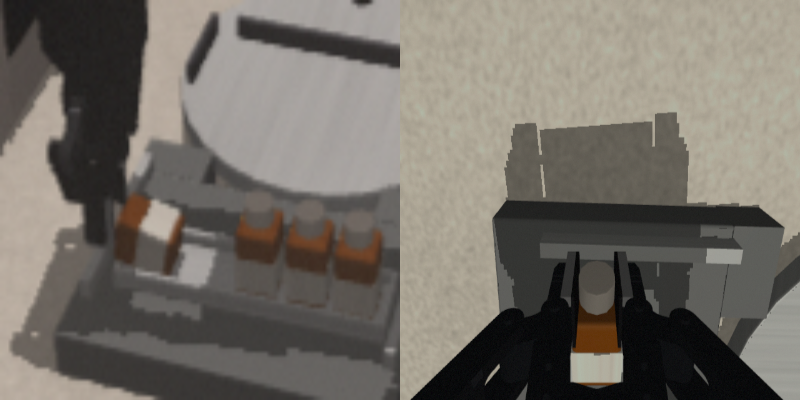

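Cap gripped at 20.6 mm now. Lift and loosen.

Request:
{"method": "move_arm", "body": {
  "targets": [
    {"tx":0,"ty":0,"tz":2,"turn":0,"claw":1.5},
    {"tx":0,"ty":0,"tz":4,"turn":0,"claw":1.5},
    {"tx":0,"ty":0,"tz":6,"turn":0,"claw":1.5},
    {"tx":0,"ty":0,"tz":6,"turn":0,"claw":1.5},
    {"tx":0,"ty":0,"tz":6,"turn":0,"claw":2.1},
    {"tx":0,"ty":0,"tz":6,"turn":0,"claw":2.15},
    {"tx":0,"ty":0,"tz":6,"turn":0,"claw":2.16},
    {"tx":0,"ty":0,"tz":6,"turn":0,"claw":2.17},
    {"tx":0,"ty":0,"tz":6,"turn":0,"claw":2.17}
  ]
}}

```text
clock: 45.6
ee_pos: [0.6541, 0.0746, 0.1255]
tcp_rot: [0.516, 0.484, -0.511, 0.487]
wrist_force: [0.0, 0.4, -0.6]
width: 0.0217
```

Run:
```python
from h import *
both('37',(220,350,180,310))
```

```text
45.6 [0.6541 0.0746 0.1255] [[0.008, 0.998, -0.056], [0.002, -0.056, -0.998], [-1.0, 0.008, -0.002]] F [ 0.03  0.41 -0.6 ] w 0.0217 q [-0.004  0.684  1.286  0.002  1.164  1.622]
```

View pics/b37.png

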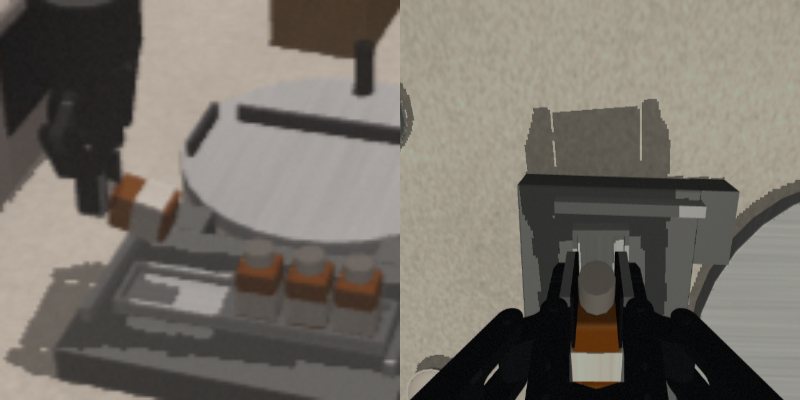

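Request:
{"method": "move_arm", "body": {
  "targets": [
    {"tx":0,"ty":0,"tz":0,"turn":0,"claw":2.18},
    {"tx":0,"ty":0,"tz":0,"turn":0,"claw":2.18},
    {"tx":0,"ty":0,"tz":0,"turn":0,"claw":2.18},
    {"tx":0,"ty":0,"tz":0,"turn":0,"claw":2.18},
    {"tx":0,"ty":0,"tz":0,"turn":0,"claw":2.18}
  ]
}}

```text
clock: 46.32
ee_pos: [0.6542, 0.0746, 0.1256]
tcp_rot: [0.516, 0.484, -0.511, 0.487]
wrist_force: [0.5, -0.3, -0.3]
width: 0.0219
```

Run:
```python
from h import *
both('38',(220,350,180,310)); prof(np.arange(.055,.13,.006))
```

```text
46.325 [0.6542 0.0746 0.1256] [[0.008, 0.998, -0.056], [0.002, -0.056, -0.998], [-1.0, 0.008, -0.002]] F [ 0.55 -0.33 -0.33] w 0.0219 q [-0.004  0.683  1.286  0.002  1.164  1.622]
tcp a,b 0.11459131775111932 0.003111591624949481
0.097 9 a [0.0783 0.0905] b [0.0183 0.0202]
0.103 18 a [0.0788 0.1041] b [0.0189 0.0199]
0.109 24 a [0.0795 0.1052] b [0.0187 0.0208]
0.115 29 a [0.081  0.1147] b [0.0182 0.0209]
0.121 28 a [0.0785 0.1068] b [0.0178 0.0199]
0.127 110 a [0.0761 0.1114] b [0.0066 0.0203]
```

View pics/b38.png

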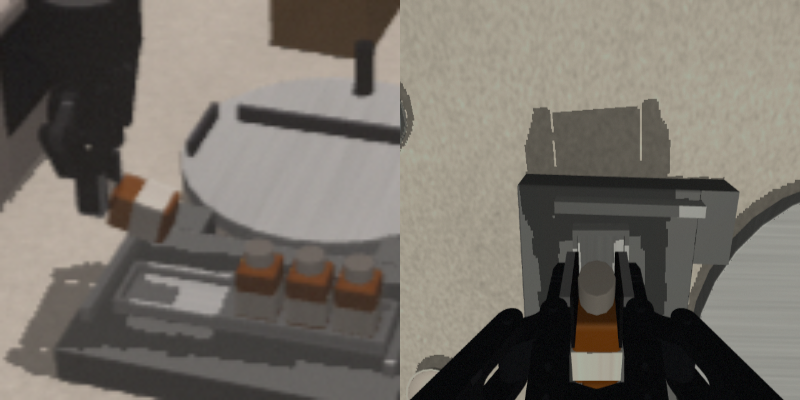

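Request:
{"method": "move_arm", "body": {
  "targets": [
    {"tx":0,"ty":0,"tz":0,"turn":0,"claw":2.185},
    {"tx":0,"ty":0,"tz":0,"turn":0,"claw":2.185},
    {"tx":0,"ty":0,"tz":0,"turn":0,"claw":2.19},
    {"tx":0,"ty":0,"tz":0,"turn":0,"claw":2.19},
    {"tx":0,"ty":0,"tz":0,"turn":0,"claw":2.19}
  ]
}}

```text
clock: 47.1
ee_pos: [0.6542, 0.0746, 0.1256]
tcp_rot: [0.516, 0.484, -0.511, 0.487]
wrist_force: [-0.7, 0.3, -1.3]
width: 0.0215
```

Run:
```python
from h import *
both('39',(220,350,180,310)); prof(np.arange(.055,.13,.006))
```

```text
47.1 [0.6542 0.0746 0.1256] [[0.008, 0.998, -0.056], [0.002, -0.056, -0.998], [-1.0, 0.008, -0.002]] F [-0.71  0.33 -1.33] w 0.0215 q [-0.004  0.683  1.286  0.002  1.164  1.622]
tcp a,b 0.11457512136520175 0.0031281671890232778
0.067 16 a [0.1053 0.132 ] b [0.0171 0.0199]
0.073 34 a [0.1038 0.1298] b [0.0181 0.0206]
0.079 34 a [0.1032 0.132 ] b [0.0181 0.0203]
0.085 34 a [0.1014 0.1311] b [0.0181 0.0206]
0.091 36 a [0.101 0.13 ] b [0.0187 0.0206]
0.097 29 a [0.1002 0.1289] b [0.0186 0.0201]
0.103 40 a [0.0993 0.1271] b [0.017  0.0204]
0.109 40 a [0.0992 0.1251] b [0.0166 0.0204]
0.115 15 a [0.1017 0.1184] b [0.0135 0.0206]
0.121 33 a [0.1017 0.1099] b [0.0032 0.0206]
0.127 17 a [0.1048 0.1189] b [-0.0047  0.0208]
```

View pics/b39.png

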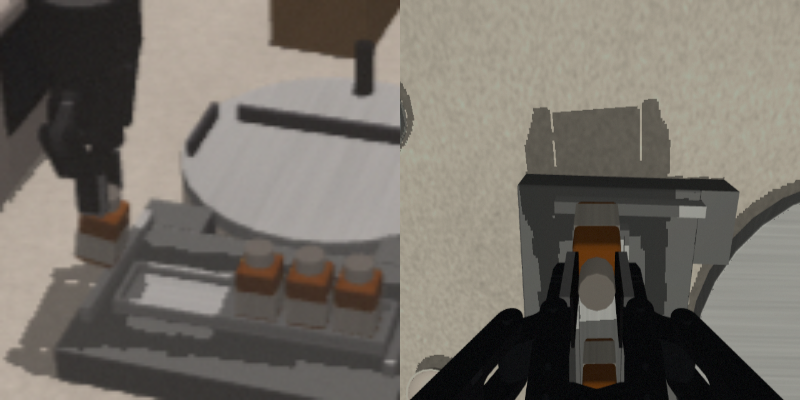

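Request:
{"method": "move_arm", "body": {
  "targets": [
    {"tx":0,"ty":0,"tz":0,"turn":0,"claw":1.5},
    {"tx":0,"ty":0,"tz":0,"turn":0,"claw":1.5},
    {"tx":0,"ty":0,"tz":2,"turn":0,"claw":1.5},
    {"tx":-3,"ty":0.1,"tz":3,"turn":0,"claw":1.5},
    {"tx":-6,"ty":0.1,"tz":3,"turn":0,"claw":1.5},
    {"tx":-8.1,"ty":0.15,"tz":3,"turn":0,"claw":1.5},
    {"tx":-8.1,"ty":0.15,"tz":2,"turn":0,"claw":1.5},
    {"tx":-8.1,"ty":0.15,"tz":0.5,"turn":0,"claw":1.5},
    {"tx":-8.1,"ty":0.15,"tz":0.5,"turn":0,"claw":1.5}
  ]
}}

```text
clock: 48.38
ee_pos: [0.5728, 0.076, 0.1285]
tcp_rot: [0.516, 0.485, -0.512, 0.486]
wrist_force: [0.3, 0.1, -0.8]
width: 0.0207
```

Run:
```python
from h import *
both('40',(220,350,180,310)); prof(np.arange(.055,.13,.006))
```

```text
48.375 [0.5728 0.076  0.1285] [[0.005, 0.998, -0.056], [0.002, -0.056, -0.998], [-1.0, 0.005, -0.002]] F [ 0.27  0.14 -0.8 ] w 0.0207 q [-0.002  0.548  1.537  0.002  1.052  1.624]
tcp a,b 0.03412971181012247 0.00015845669639300258
0.055 12 a [-0.0009  0.0127] b [0.0171 0.0192]
0.061 15 a [-0.      0.0125] b [0.0171 0.0194]
0.067 17 a [-0.0012  0.0177] b [0.0163 0.0183]
0.073 43 a [-0.0012  0.0493] b [0.0157 0.0176]
0.079 67 a [-0.0011  0.052 ] b [0.0145 0.0173]
0.085 40 a [-0.0019  0.0489] b [0.0146 0.0174]
0.091 74 a [-0.0045  0.0481] b [0.0113 0.0185]
0.097 39 a [0.0128 0.0503] b [0.0149 0.0188]
0.103 38 a [0.0192 0.0472] b [0.015  0.0177]
0.109 54 a [0.019  0.0467] b [0.0127 0.0166]
0.115 19 a [0.0221 0.0432] b [0.0142 0.0185]
0.121 15 a [0.0222 0.0461] b [0.0161 0.0196]
0.127 32 a [0.0212 0.0428] b [0.0033 0.0182]
```

View pics/b40.png

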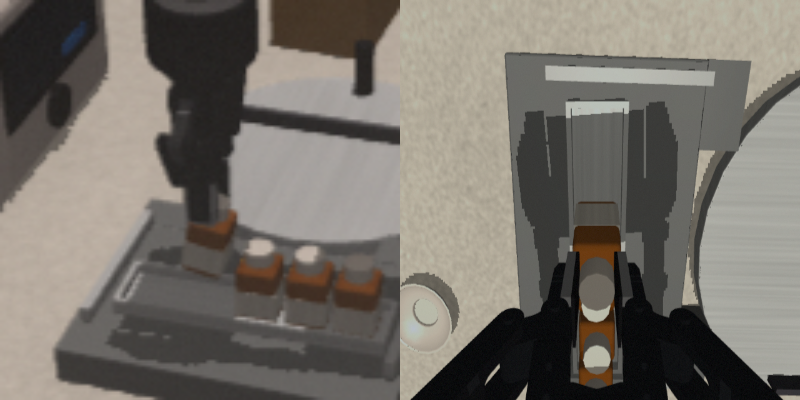

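Request:
{"method": "move_arm", "body": {
  "targets": [
    {"tx":0,"ty":0,"tz":-1.5,"turn":0,"claw":1.5},
    {"tx":0,"ty":0,"tz":-2.6,"turn":0,"claw":1.5},
    {"tx":0,"ty":0,"tz":-3.2,"turn":0,"claw":1.5},
    {"tx":0,"ty":0,"tz":-3.3,"turn":0,"claw":1.5},
    {"tx":0,"ty":0,"tz":-3.3,"turn":0,"claw":1.5}
  ]
}}

```text
clock: 49.15
ee_pos: [0.5737, 0.076, 0.0974]
tcp_rot: [0.516, 0.484, -0.511, 0.487]
wrist_force: [0.6, -0.1, -0.2]
width: 0.0206
```

Run:
```python
from h import *
st(); prof(np.arange(.037,.1,.006))
```

```text
49.15 [0.5737 0.076  0.0974] [[0.008, 0.998, -0.056], [0.002, -0.056, -0.998], [-1.0, 0.008, -0.002]] F [ 0.58 -0.08 -0.23] w 0.0206 q [-0.002  0.586  1.568  0.002  0.979  1.624]
tcp a,b 0.034230709502271625 0.00018960804001196994
0.037 57 a [0.0026 0.0714] b [0.0092 0.0187]
0.043 49 a [-0.0007  0.0626] b [0.0161 0.0202]
0.049 44 a [0.0012 0.0522] b [0.0167 0.0196]
0.055 51 a [-0.0008  0.0499] b [0.0159 0.0189]
0.061 52 a [0.0011 0.0477] b [0.0157 0.0185]
0.067 50 a [-0.0005  0.0487] b [0.0148 0.0186]
0.073 46 a [0.0002 0.0454] b [0.0151 0.0187]
0.079 78 a [-0.0023  0.0445] b [0.0119 0.0177]
0.085 28 a [-0.0004  0.0435] b [0.012  0.0184]
0.091 70 a [-0.0037  0.0295] b [0.003 0.017]
0.097 20 a [0.0207 0.036 ] b [0.0032 0.0205]
```

Request:
{"method": "move_arm", "body": {
  "targets": [
    {"tx":0,"ty":0,"tz":-0.3,"turn":0,"claw":1.5},
    {"tx":0,"ty":0,"tz":-0.3,"turn":0,"claw":1.5},
    {"tx":0,"ty":0,"tz":-0.3,"turn":0,"claw":2.1},
    {"tx":0,"ty":0,"tz":-0.3,"turn":0,"claw":2.2},
    {"tx":0,"ty":0,"tz":-0.3,"turn":0,"claw":2.3},
    {"tx":0,"ty":0,"tz":-0.3,"turn":0,"claw":3.2},
    {"tx":0,"ty":0,"tz":-0.3,"turn":0,"claw":3.2},
    {"tx":0,"ty":0,"tz":3,"turn":0,"claw":3.4},
    {"tx":0,"ty":0,"tz":7,"turn":0,"claw":3.4},
    {"tx":0,"ty":0,"tz":11,"turn":0,"claw":3.4},
    {"tx":0,"ty":0,"tz":11,"turn":0,"claw":3.4}
  ]
}}

```text
clock: 50.58
ee_pos: [0.5755, 0.0761, 0.211]
tcp_rot: [0.518, 0.483, -0.509, 0.489]
wrist_force: [0.7, -0.8, -0.8]
width: 0.0343
```

Run:
```python
from h import *
both('41',(180,400,200,450)); caps()
c=cap('side');W=cloud(c); print(rectfit(W,.42,.40,.036,.012,.045))
```

```text
50.575 [0.5755 0.0761 0.211 ] [[0.016, 0.998, -0.056], [0.002, -0.056, -0.998], [-1.0, 0.015, -0.003]] F [ 0.69 -0.85 -0.81] w 0.0343 q [-0.002  0.463  1.434  0.002  1.23   1.624]
tray (array([ 0.54000643,  0.07749774, -0.05453297]), np.float64(0.0030803438896349856), 5817)
cap a -0.0883 -0.0658 b -0.0094 0.0123 z 0.0916 738
cap a -0.0517 -0.0296 b -0.0103 0.0112 z 0.0916 815
cap a -0.014 0.0075 b -0.0099 0.012 z 0.0917 878
cap a 0.028 0.049 b -0.0101 0.0113 z 0.0917 985
(array([0.42012015, 0.40034839]), (30.829870223999023, 60.210365295410156), 28.120498657226562, 571, np.float64(0.0289552010226799))
```

View pics/b41.png

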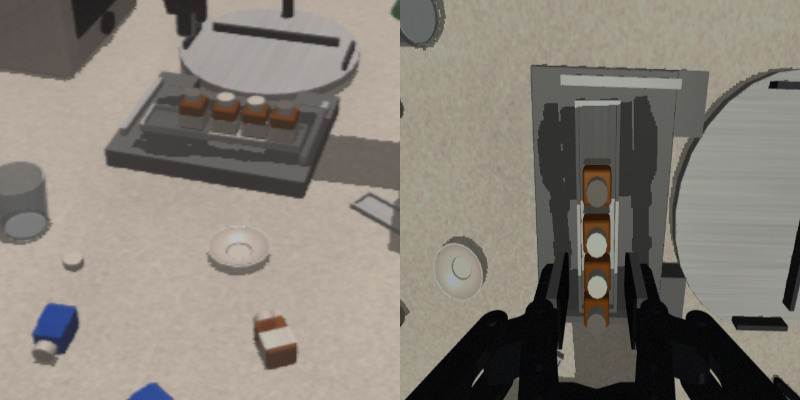

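Request:
{"method": "move_arm", "body": {
  "targets": [
    {"tx":-2,"ty":5,"tz":0,"turn":0.18,"claw":4},
    {"tx":-4,"ty":10,"tz":0,"turn":0.36,"claw":4},
    {"tx":-7,"ty":15,"tz":0,"turn":0.54,"claw":4},
    {"tx":-9,"ty":20,"tz":0,"turn":0.72,"claw":4},
    {"tx":-11.4,"ty":24.9,"tz":0,"turn":0.9,"claw":4},
    {"tx":-11.4,"ty":24.9,"tz":0,"turn":1.08,"claw":4},
    {"tx":-11.4,"ty":24.9,"tz":-1,"turn":1.26,"claw":4},
    {"tx":-11.4,"ty":24.9,"tz":-1,"turn":1.44,"claw":4},
    {"tx":-11.4,"ty":24.9,"tz":-1,"turn":1.62,"claw":4},
    {"tx":-11.4,"ty":24.9,"tz":-1,"turn":1.8,"claw":4},
    {"tx":-11.4,"ty":24.9,"tz":-1,"turn":1.98,"claw":4},
    {"tx":-11.4,"ty":24.9,"tz":-1,"turn":2.145,"claw":4}
  ]
}}

```text
clock: 52.28
ee_pos: [0.4585, 0.3247, 0.1947]
tcp_rot: [-0.181, 0.685, 0.185, 0.681]
wrist_force: [0.4, -0.1, 0.2]
width: 0.0398
```

Run:
```python
from h import *
both('42',(180,400,200,450)); grasp(.419,.3995,.036,.012)
```

```text
52.275 [0.4585 0.3247 0.1947] [[-0.007, -0.5, 0.866], [0.003, 0.866, 0.5], [-1.0, 0.006, -0.005]] F [ 0.35 -0.05  0.2 ] w 0.0398 q [ 0.477  0.455  1.494  0.006  1.198 -0.049]
(array([0.41801633, 0.39954541]), (30.45736312866211, 58.053131103515625), 29.382892608642578, 3908, np.float64(0.029680284498780823))
extent along cap dir [-0.02880466  0.02870697]
grasp [0.4312637  0.37601868] [ 0.4906436  -0.87136035] delta cm [-2.73151021  5.12883641] turn -0.006389284995421541 z 0.19481224087237523
```

View pics/b42.png

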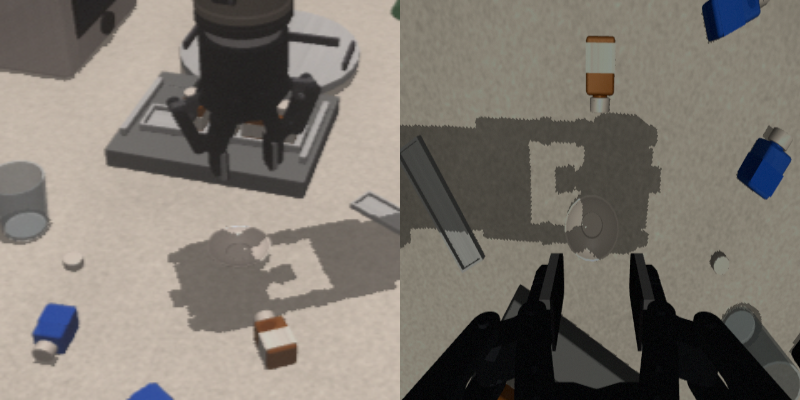

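Request:
{"method": "move_arm", "body": {
  "targets": [
    {"tx":-2.7,"ty":5.1,"tz":-6,"turn":0,"claw":4},
    {"tx":-2.7,"ty":5.1,"tz":-11,"turn":0,"claw":4},
    {"tx":-2.7,"ty":5.1,"tz":-15,"turn":0,"claw":4},
    {"tx":-2.7,"ty":5.1,"tz":-17.2,"turn":0,"claw":4},
    {"tx":-2.7,"ty":5.1,"tz":-17.2,"turn":0,"claw":4},
    {"tx":-2.7,"ty":5.1,"tz":-17.2,"turn":0,"claw":1.5},
    {"tx":-2.7,"ty":5.1,"tz":-17.2,"turn":0,"claw":1.5},
    {"tx":-2.7,"ty":5.1,"tz":-17.2,"turn":0,"claw":1.5},
    {"tx":-2.7,"ty":5.1,"tz":-15,"turn":0,"claw":1.5},
    {"tx":-2.7,"ty":5.1,"tz":-12.4,"turn":0,"claw":1.5},
    {"tx":-2.7,"ty":5.1,"tz":-12.4,"turn":0,"claw":2.1}
  ]
}}

```text
clock: 53.8
ee_pos: [0.4329, 0.3766, 0.0732]
tcp_rot: [-0.178, 0.684, 0.182, 0.683]
wrist_force: [-0.4, 1.2, -0.8]
width: 0.0209
```

Request:
{"method": "move_arm", "body": {
  "targets": [
    {"tx":0,"ty":0,"tz":0,"turn":0,"claw":2.14},
    {"tx":0,"ty":0,"tz":0,"turn":0,"claw":2.16},
    {"tx":0,"ty":0,"tz":0,"turn":0,"claw":2.17},
    {"tx":0,"ty":0,"tz":0,"turn":0,"claw":2.17},
    {"tx":0,"ty":0,"tz":0,"turn":0,"claw":2.18},
    {"tx":0,"ty":0,"tz":0,"turn":0,"claw":2.18},
    {"tx":0,"ty":0,"tz":0,"turn":0,"claw":2.18},
    {"tx":0,"ty":0,"tz":0,"turn":0,"claw":2.18},
    {"tx":0,"ty":0,"tz":0,"turn":0,"claw":2.18}
  ]
}}

```text
clock: 54.92
ee_pos: [0.4329, 0.3766, 0.0733]
tcp_rot: [-0.178, 0.684, 0.182, 0.683]
wrist_force: [-0.1, -0.9, -0.6]
width: 0.0219
```

Run:
```python
from h import *
both('43',(180,400,200,450))
```

```text
54.925 [0.4329 0.3766 0.0733] [[-0.003, -0.493, 0.87], [0.006, 0.87, 0.493], [-1.0, 0.006, 0.0]] F [-0.14 -0.91 -0.55] w 0.0219 q [0.579 0.614 1.597 0.008 0.93  0.059]
```

View pics/b43.png

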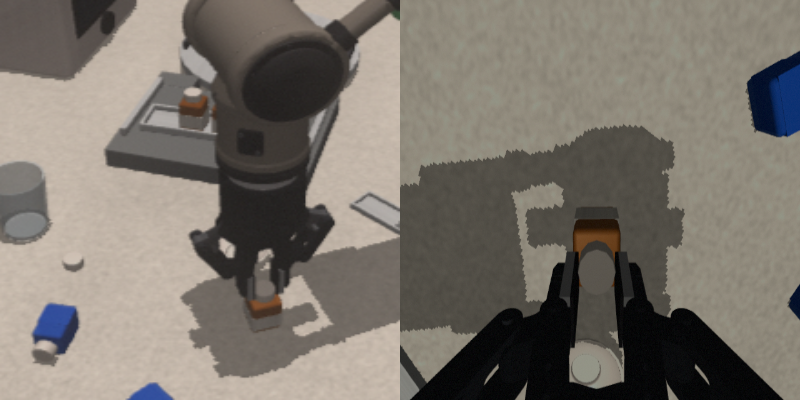

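Request:
{"method": "move_arm", "body": {
  "targets": [
    {"tx":0,"ty":0,"tz":0,"turn":0,"claw":1.5},
    {"tx":0,"ty":0,"tz":0,"turn":0,"claw":1.5},
    {"tx":0,"ty":0,"tz":6,"turn":0,"claw":1.5},
    {"tx":0,"ty":0,"tz":13,"turn":0,"claw":1.5},
    {"tx":2,"ty":-3,"tz":13,"turn":0.1,"claw":1.5},
    {"tx":5,"ty":-8,"tz":13,"turn":0.28,"claw":1.5},
    {"tx":8,"ty":-13,"tz":13,"turn":0.46,"claw":1.5},
    {"tx":11,"ty":-18,"tz":13,"turn":0.64,"claw":1.5},
    {"tx":14,"ty":-23,"tz":13,"turn":0.82,"claw":1.5},
    {"tx":18.3,"ty":-28,"tz":13,"turn":1.0,"claw":1.5},
    {"tx":18.3,"ty":-30.3,"tz":13,"turn":1.0,"claw":1.5},
    {"tx":18.3,"ty":-30.3,"tz":13,"turn":1.0,"claw":1.5}
  ]
}}

```text
clock: 56.52
ee_pos: [0.6162, 0.0714, 0.2028]
tcp_rot: [-0.483, 0.516, 0.487, 0.513]
wrist_force: [0.1, 0.9, -0.8]
width: 0.0204
```

```bash
cat >> h.py <<'E'
def prof2(z0,z1):
    c=cap('side');W=cloud(c);s=readout.read_state();x,y=s['ee_pos'][:2]
    print('tcp a,b',(np.array([x,y])-T)@U,(np.array([x,y])-T)@V,s['ee_pos'][2])
    m=np.isfinite(W[...,0])&(np.hypot(W[...,0]-x,W[...,1]-y)<.045)
    P=W[m];a=(P[:,:2]-T)@U;b=(P[:,:2]-T)@V
    for z in np.arange(z0,z1,.006):
        q=(abs(P[:,2]-z)<.003)&(abs(b)<.025)
        if q.sum()>3: print(round(z,3),q.sum(),'a',np.percentile(a[q],[4,96]).round(4),'b',np.percentile(b[q],[50,96]).round(4))
E
python3 - <<'E'
from h import *
both('44',(200,350,150,310)); prof2(.13,.21)
E
```

```text
56.525 [0.6162 0.0714 0.2028] [[-0.007, -0.998, 0.059], [0.001, 0.059, 0.998], [-1.0, 0.007, 0.0]] F [ 0.1   0.86 -0.78] w 0.0204 q [-8.000e-03  5.540e-01  1.301e+00  1.000e-03  1.294e+00 -1.520e+00]
tcp a,b 0.07596848800982323 0.0010390623590352587 0.2032883125135606
0.142 20 a [0.0647 0.0907] b [0.0146 0.0174]
0.148 37 a [0.0642 0.0933] b [0.0158 0.0188]
0.154 42 a [0.0633 0.0921] b [0.0156 0.0185]
0.16 42 a [0.0625 0.0899] b [0.0151 0.018 ]
0.166 44 a [0.0619 0.0914] b [0.0161 0.0181]
0.172 40 a [0.0622 0.0892] b [0.0152 0.0186]
0.178 44 a [0.0611 0.0884] b [0.0147 0.0176]
0.184 50 a [0.0628 0.0874] b [0.0119 0.0185]
0.19 20 a [0.066  0.0852] b [0.0156 0.02  ]
0.196 41 a [0.0651 0.0881] b [0.0072 0.0235]
0.202 34 a [0.0671 0.0873] b [0.0177 0.0247]
0.208 30 a [0.0671 0.085 ] b [0.015  0.0243]
```

View pics/b44.png

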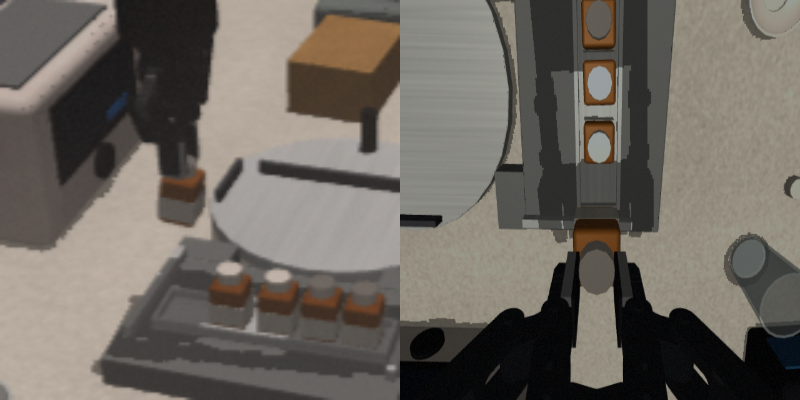

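Request:
{"method": "move_arm", "body": {
  "targets": [
    {"tx":-0.3,"ty":0,"tz":-3,"turn":0,"claw":1.5},
    {"tx":-0.3,"ty":0,"tz":-6,"turn":0,"claw":1.5},
    {"tx":-0.3,"ty":0,"tz":-8.5,"turn":0,"claw":1.5},
    {"tx":-0.3,"ty":0,"tz":-9.8,"turn":0,"claw":1.5},
    {"tx":-0.3,"ty":0,"tz":-10.3,"turn":0,"claw":1.5},
    {"tx":-0.3,"ty":0,"tz":-10.3,"turn":0,"claw":1.5},
    {"tx":-0.3,"ty":0,"tz":-10.3,"turn":0,"claw":1.5}
  ]
}}

```text
clock: 57.55
ee_pos: [0.6131, 0.0747, 0.1013]
tcp_rot: [-0.485, 0.514, 0.488, 0.513]
wrist_force: [0.0, -0.2, -1.1]
width: 0.0206
```

Run:
```python
from h import *
both('45',(200,350,180,310)); prof2(.037,.11)
```

```text
57.55 [0.6131 0.0747 0.1013] [[-0.005, -0.998, 0.055], [0.001, 0.055, 0.998], [-1.0, 0.005, 0.001]] F [ 0.01 -0.19 -1.06] w 0.0206 q [-3.000e-03  6.480e-01  1.432e+00  1.000e-03  1.066e+00 -1.520e+00]
tcp a,b 0.07331459765069535 0.0008573977145356914 0.10097813264228328
0.037 85 a [0.0383 0.1156] b [0.0156 0.0248]
0.043 105 a [0.0344 0.1157] b [0.0163 0.0245]
0.049 54 a [0.0349 0.0878] b [0.0161 0.0194]
0.055 57 a [0.0323 0.0882] b [0.0161 0.0187]
0.061 54 a [0.0321 0.0898] b [0.016  0.0181]
0.067 56 a [0.0359 0.0868] b [0.016  0.0188]
0.073 57 a [0.0332 0.0841] b [0.0164 0.0184]
0.079 104 a [0.0301 0.082 ] b [0.0118 0.0183]
0.085 40 a [0.0305 0.0833] b [0.0109 0.0178]
0.091 75 a [0.0319 0.0709] b [0.0058 0.0197]
0.097 33 a [0.0417 0.0779] b [0.0035 0.0246]
0.103 29 a [0.0641 0.0854] b [0.0175 0.024 ]
0.109 30 a [0.0643 0.0859] b [0.0157 0.0244]
```

View pics/b45.png

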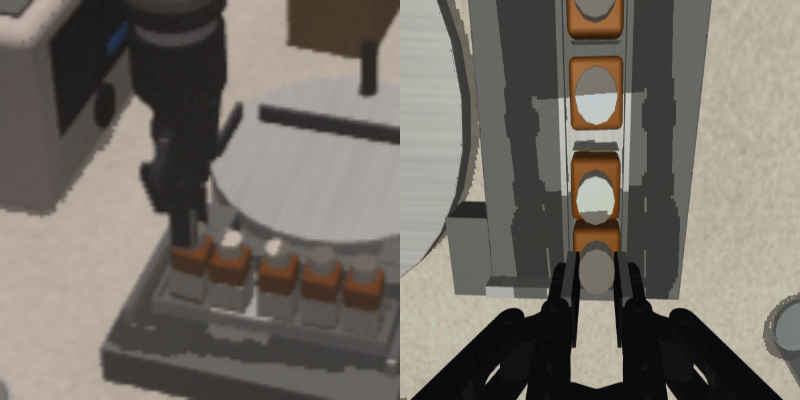

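Request:
{"method": "move_arm", "body": {
  "targets": [
    {"tx":0,"ty":0,"tz":-0.3,"turn":0,"claw":1.5},
    {"tx":0,"ty":0,"tz":-0.5,"turn":0,"claw":1.5},
    {"tx":0,"ty":0,"tz":-0.5,"turn":0,"claw":2.1},
    {"tx":0,"ty":0,"tz":-0.5,"turn":0,"claw":2.2},
    {"tx":0,"ty":0,"tz":-0.5,"turn":0,"claw":2.3},
    {"tx":0,"ty":0,"tz":-0.5,"turn":0,"claw":3.2},
    {"tx":0,"ty":0,"tz":-0.5,"turn":0,"claw":3.2},
    {"tx":0,"ty":0,"tz":3,"turn":0,"claw":3.4},
    {"tx":0,"ty":0,"tz":7,"turn":0,"claw":3.4},
    {"tx":0,"ty":0,"tz":11,"turn":0,"claw":3.4},
    {"tx":0,"ty":0,"tz":11,"turn":0,"claw":3.4}
  ]
}}

```text
clock: 59.08
ee_pos: [0.6145, 0.0746, 0.2147]
tcp_rot: [-0.486, 0.513, 0.486, 0.514]
wrist_force: [-0.4, 0.1, -0.4]
width: 0.034
```

Run:
```python
from h import *
both('46',(200,400,200,350)); caps()
```

```text
59.075 [0.6145 0.0746 0.2147] [[0.002, -0.998, 0.055], [0.001, 0.055, 0.998], [-1.0, -0.002, 0.001]] F [-0.37  0.1  -0.37] w 0.034 q [-4.000e-03  5.380e-01  1.296e+00  1.000e-03  1.306e+00 -1.519e+00]
tray (array([ 0.54013368,  0.0776174 , -0.05447306]), np.float64(0.002545739622449958), 4582)
cap a -0.0514 -0.0302 b -0.0103 0.0111 z 0.0918 1413
cap a -0.0139 0.0065 b -0.0097 0.0117 z 0.0918 1199
cap a 0.0273 0.049 b -0.0103 0.011 z 0.0919 1039
cap a 0.0642 0.0858 b -0.0097 0.0115 z 0.0918 943
```

View pics/b46.png

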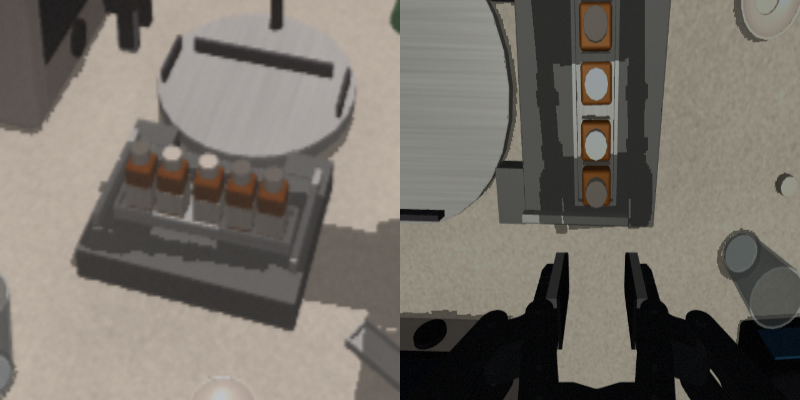

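Run:
```python
from h import *
s=readout.read_state();c=cap('wrist')
c['c2w']=np.array(c['mount']); P=cloud(c).reshape(-1,3)
k=np.isfinite(P[:,0])&(P[:,0]<.03)&(P[:,0]>-.05)&(abs(P[:,2])<.08)
Q=P[k];print(s['width'],'tool x max (tips)',np.percentile(Q[:,0],[95,99,99.9]), 'y',np.percentile(Q[Q[:,0]>-.01][:,1],[1,99]),'z',np.percentile(abs(Q[Q[:,0]>-.01][:,2]),[1,99]))
```

```text
0.03407205028112375 tool x max (tips) [-0.00038606  0.00783198  0.01239052] y [-0.00967922  0.01227063] z [0.01656569 0.03046354]
```

Request:
{"method": "move_arm", "body": {
  "targets": [
    {"tx":-3,"ty":4,"tz":0,"turn":-0.18,"claw":5},
    {"tx":-7,"ty":5.6,"tz":0,"turn":-0.36,"claw":5},
    {"tx":-7,"ty":5.6,"tz":0,"turn":-0.54,"claw":5},
    {"tx":-7,"ty":5.6,"tz":0,"turn":-0.72,"claw":5},
    {"tx":-7,"ty":5.6,"tz":0,"turn":-0.9,"claw":5},
    {"tx":-7,"ty":5.6,"tz":0,"turn":-1.08,"claw":5},
    {"tx":-7,"ty":5.6,"tz":0,"turn":-1.26,"claw":5},
    {"tx":-7,"ty":5.6,"tz":0,"turn":-1.44,"claw":5},
    {"tx":-7,"ty":5.6,"tz":0,"turn":-1.597,"claw":5},
    {"tx":-7,"ty":5.6,"tz":0,"turn":-1.597,"claw":5},
    {"tx":-7,"ty":5.6,"tz":0,"turn":-1.597,"claw":5}
  ]
}}

```text
clock: 60.65
ee_pos: [0.5419, 0.1305, 0.2088]
tcp_rot: [0.031, 0.707, -0.025, 0.707]
wrist_force: [0.5, 0.1, -0.1]
width: 0.0501
```

Run:
```python
from h import *
both('47',(200,400,200,350))
```

```text
60.65 [0.5419 0.1305 0.2088] [[0.0, 0.078, 0.997], [0.008, 0.997, -0.078], [-1.0, 0.008, -0.0]] F [ 0.46  0.12 -0.13] w 0.0501 q [0.095 0.431 1.493 0.008 1.218 0.17 ]
```

View pics/b47.png

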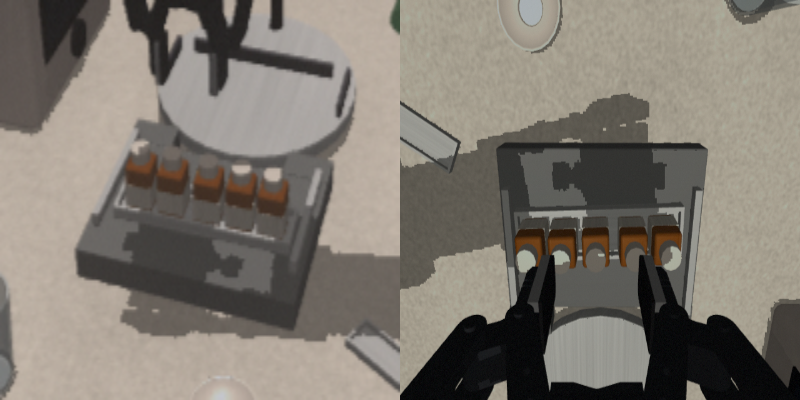

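Request:
{"method": "move_arm", "body": {
  "targets": [
    {"tx":0.1,"ty":0.2,"tz":-5,"turn":0,"claw":5},
    {"tx":0.1,"ty":0.2,"tz":-10,"turn":0,"claw":5},
    {"tx":0.1,"ty":0.2,"tz":-14,"turn":0,"claw":5},
    {"tx":0.1,"ty":0.2,"tz":-15.4,"turn":0,"claw":5},
    {"tx":0.1,"ty":0.2,"tz":-15.9,"turn":0,"claw":5},
    {"tx":0.1,"ty":0.2,"tz":-15.9,"turn":0,"claw":5}
  ]
}}

```text
clock: 61.5
ee_pos: [0.5439, 0.1326, 0.0513]
tcp_rot: [0.031, 0.706, -0.025, 0.707]
wrist_force: [1.1, -0.3, -0.1]
width: 0.05
```

Run:
```python
from h import *
both('48',(200,400,180,330))
```

```text
61.5 [0.5439 0.1326 0.0513] [[0.003, 0.079, 0.997], [0.008, 0.997, -0.079], [-1.0, 0.008, 0.002]] F [ 1.06 -0.34 -0.05] w 0.05 q [0.098 0.624 1.657 0.01  0.856 0.171]
```

View pics/b48.png

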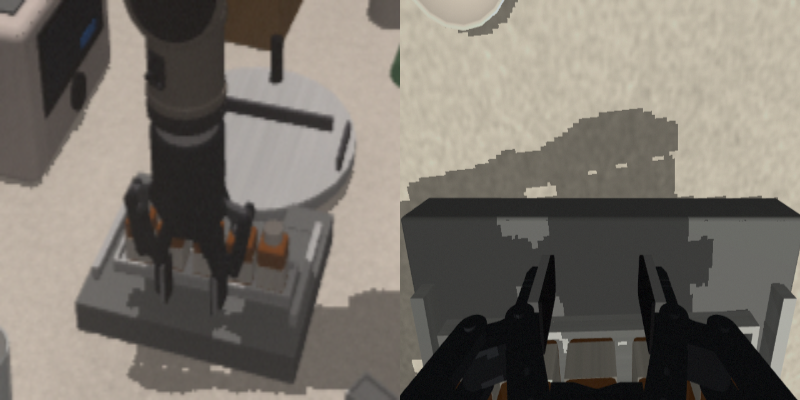

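Request:
{"method": "move_arm", "body": {
  "targets": [
    {"tx":0,"ty":0,"tz":-0.5,"turn":0,"claw":5},
    {"tx":0,"ty":-0.6,"tz":-0.5,"turn":0,"claw":5},
    {"tx":-0.1,"ty":-1.2,"tz":-0.5,"turn":0,"claw":5},
    {"tx":-0.15,"ty":-1.8,"tz":-0.5,"turn":0,"claw":5},
    {"tx":-0.2,"ty":-2.4,"tz":-0.5,"turn":0,"claw":5},
    {"tx":-0.24,"ty":-3.0,"tz":-0.5,"turn":0,"claw":5},
    {"tx":-0.29,"ty":-3.6,"tz":-0.5,"turn":0,"claw":5},
    {"tx":-0.34,"ty":-4.2,"tz":-0.5,"turn":0,"claw":5},
    {"tx":-0.38,"ty":-4.8,"tz":-0.5,"turn":0,"claw":5}
  ]
}}

```text
clock: 62.72
ee_pos: [0.5401, 0.0844, 0.0466]
tcp_rot: [0.031, 0.705, -0.025, 0.708]
wrist_force: [0.5, 5.0, 0.1]
width: 0.0499
```

Run:
```python
from h import *
both('49',(200,400,180,330))
```

```text
62.725 [0.5401 0.0844 0.0466] [[0.004, 0.079, 0.997], [0.008, 0.997, -0.079], [-1.0, 0.009, 0.003]] F [0.53 4.96 0.08] w 0.0499 q [0.01  0.613 1.699 0.011 0.826 0.082]
```

View pics/b49.png

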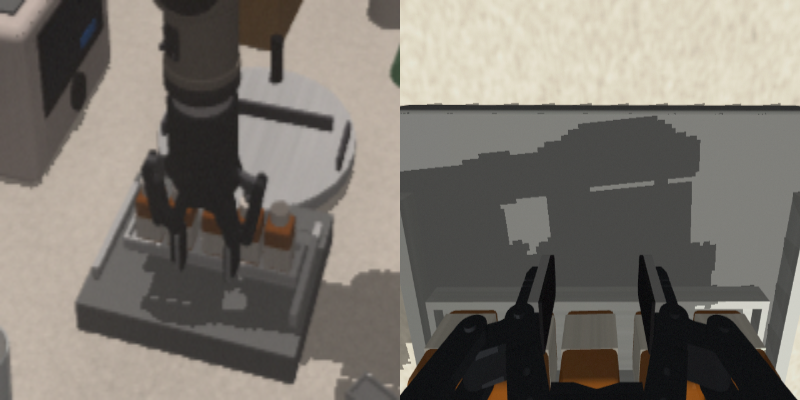

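Request:
{"method": "move_arm", "body": {
  "targets": [
    {"tx":-0.06,"ty":-0.8,"tz":0,"turn":0,"claw":5},
    {"tx":-0.13,"ty":-1.6,"tz":0,"turn":0,"claw":5},
    {"tx":-0.19,"ty":-2.4,"tz":0,"turn":0,"claw":5},
    {"tx":-0.26,"ty":-3.2,"tz":0,"turn":0,"claw":5},
    {"tx":-0.32,"ty":-4.0,"tz":0,"turn":0,"claw":5},
    {"tx":-0.38,"ty":-4.8,"tz":0,"turn":0,"claw":5},
    {"tx":-0.45,"ty":-5.6,"tz":0,"turn":0,"claw":5},
    {"tx":-0.51,"ty":-6.4,"tz":0,"turn":0,"claw":5},
    {"tx":-0.58,"ty":-7.2,"tz":0,"turn":0,"claw":5},
    {"tx":-0.64,"ty":-8.0,"tz":0,"turn":0,"claw":5}
  ]
}}

```text
clock: 64.08
ee_pos: [0.5336, 0.0032, 0.0466]
tcp_rot: [0.031, 0.706, -0.025, 0.708]
wrist_force: [0.8, 3.9, 0.7]
width: 0.05
```

Run:
```python
from h import *
both('50',(200,400,180,330))
```

```text
64.075 [0.5336 0.0032 0.0466] [[0.003, 0.08, 0.997], [0.008, 0.997, -0.08], [-1.0, 0.008, 0.003]] F [0.84 3.9  0.71] w 0.05 q [-0.142  0.597  1.735  0.011  0.807 -0.07 ]
```

View pics/b50.png

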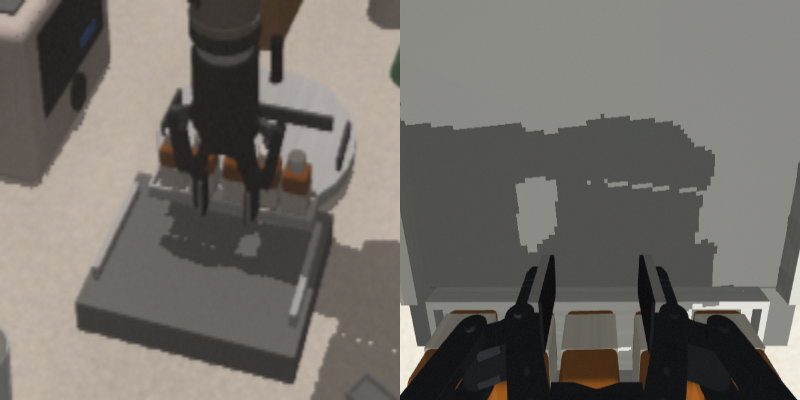

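Request:
{"method": "move_arm", "body": {
  "targets": [
    {"tx":-0.06,"ty":-0.8,"tz":0,"turn":0,"claw":5},
    {"tx":-0.13,"ty":-1.6,"tz":0,"turn":0,"claw":5},
    {"tx":-0.19,"ty":-2.4,"tz":0,"turn":0,"claw":5},
    {"tx":-0.26,"ty":-3.2,"tz":0,"turn":0,"claw":5},
    {"tx":-0.32,"ty":-4.0,"tz":0,"turn":0,"claw":5},
    {"tx":-0.38,"ty":-4.8,"tz":0,"turn":0,"claw":5},
    {"tx":-0.45,"ty":-5.6,"tz":0,"turn":0,"claw":5},
    {"tx":-0.51,"ty":-6.4,"tz":0,"turn":0,"claw":5},
    {"tx":-0.58,"ty":-7.2,"tz":0,"turn":0,"claw":5},
    {"tx":-0.64,"ty":-8.0,"tz":0,"turn":0,"claw":5}
  ]
}}

```text
clock: 65.42
ee_pos: [0.5271, -0.078, 0.0466]
tcp_rot: [0.031, 0.706, -0.026, 0.708]
wrist_force: [0.5, 5.2, 0.9]
width: 0.0498
```

Run:
```python
from h import *
both('51',(230,400,160,290))
```

```text
65.425 [ 0.5271 -0.078   0.0466] [[0.003, 0.08, 0.997], [0.007, 0.997, -0.08], [-1.0, 0.007, 0.002]] F [0.53 5.21 0.89] w 0.0498 q [-0.295  0.596  1.737  0.01   0.808 -0.222]
```

View pics/b51.png

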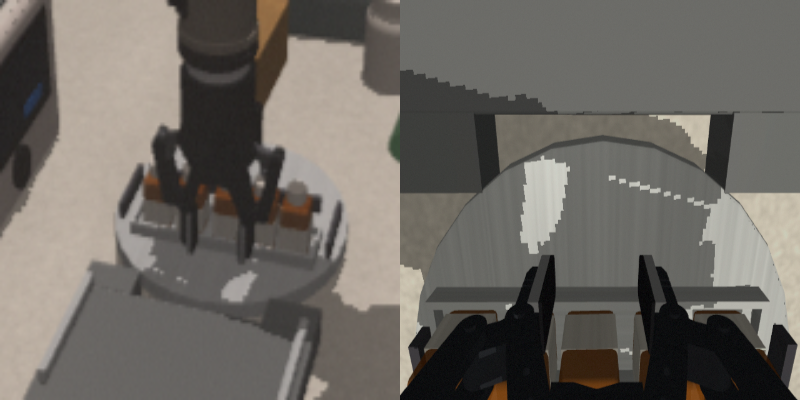

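Request:
{"method": "move_arm", "body": {
  "targets": [
    {"tx":-0.05,"ty":-0.6,"tz":0,"turn":0,"claw":5},
    {"tx":-0.1,"ty":-1.2,"tz":0,"turn":0,"claw":5},
    {"tx":-0.15,"ty":-1.8,"tz":0,"turn":0,"claw":5},
    {"tx":-0.2,"ty":-2.4,"tz":0,"turn":0,"claw":5},
    {"tx":-0.23,"ty":-2.8,"tz":0,"turn":0,"claw":5},
    {"tx":-0.25,"ty":-3.1,"tz":0,"turn":0,"claw":5},
    {"tx":-0.25,"ty":-3.1,"tz":0,"turn":0,"claw":5}
  ]
}}

```text
clock: 66.4
ee_pos: [0.5246, -0.1103, 0.0466]
tcp_rot: [0.031, 0.705, -0.027, 0.708]
wrist_force: [0.4, 1.1, 0.9]
width: 0.0497
```

Request:
{"method": "move_arm", "body": {
  "targets": [
    {"tx":-0.01,"ty":-0.15,"tz":0,"turn":0,"claw":5},
    {"tx":-0.02,"ty":-0.3,"tz":0,"turn":0,"claw":5},
    {"tx":-0.02,"ty":-0.3,"tz":0,"turn":0,"claw":5}
  ]
}}

```text
clock: 66.78
ee_pos: [0.5244, -0.1133, 0.0466]
tcp_rot: [0.03, 0.706, -0.027, 0.708]
wrist_force: [0.6, 3.1, -0.1]
width: 0.0501
```

Run:
```python
from h import *
both('52',(230,400,160,290))
```

```text
66.775 [ 0.5244 -0.1133  0.0466] [[0.003, 0.081, 0.997], [0.005, 0.997, -0.081], [-1.0, 0.005, 0.003]] F [ 0.64  3.09 -0.07] w 0.0501 q [-0.359  0.601  1.726  0.008  0.813 -0.284]
```

View pics/b52.png

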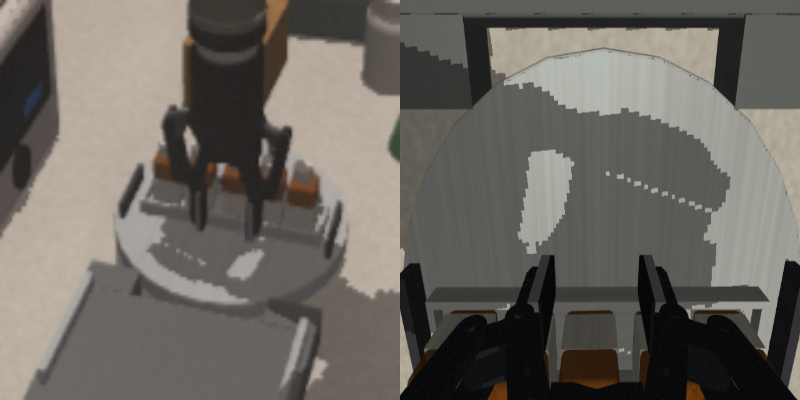

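Push on in 1.5 mm steps till the force shows the back stop.

Request:
{"method": "move_arm", "body": {
  "targets": [
    {"tx":-0.01,"ty":-0.15,"tz":0,"turn":0,"claw":5},
    {"tx":-0.01,"ty":-0.15,"tz":0,"turn":0,"claw":5}
  ]
}}

```text
clock: 67.12
ee_pos: [0.5243, -0.1148, 0.0466]
tcp_rot: [0.03, 0.706, -0.027, 0.708]
wrist_force: [-0.3, 4.1, 0.9]
width: 0.05
```

Request:
{"method": "move_arm", "body": {
  "targets": [
    {"tx":-0.01,"ty":-0.15,"tz":0,"turn":0,"claw":5},
    {"tx":-0.01,"ty":-0.15,"tz":0,"turn":0,"claw":5}
  ]
}}

```text
clock: 67.38
ee_pos: [0.5241, -0.1152, 0.0465]
tcp_rot: [0.031, 0.706, -0.026, 0.707]
wrist_force: [1.1, 10.8, 1.8]
width: 0.05
```

Request:
{"method": "move_arm", "body": {
  "targets": [
    {"tx":-0.01,"ty":-0.1,"tz":0,"turn":0,"claw":5},
    {"tx":-0.01,"ty":-0.1,"tz":0,"turn":0,"claw":5}
  ]
}}

```text
clock: 67.62
ee_pos: [0.5241, -0.1152, 0.0466]
tcp_rot: [0.032, 0.706, -0.026, 0.707]
wrist_force: [1.2, 9.4, 1.4]
width: 0.0499
```

Request:
{"method": "move_arm", "body": {
  "targets": [
    {"tx":0,"ty":0.4,"tz":0,"turn":0,"claw":5},
    {"tx":0.1,"ty":1.5,"tz":0,"turn":0,"claw":5},
    {"tx":0.2,"ty":3,"tz":0,"turn":0,"claw":5},
    {"tx":0.4,"ty":5,"tz":0,"turn":0,"claw":5},
    {"tx":0.4,"ty":5,"tz":5,"turn":0,"claw":5},
    {"tx":0.4,"ty":5,"tz":10,"turn":0,"claw":5},
    {"tx":0.4,"ty":5,"tz":15,"turn":0,"claw":5},
    {"tx":0.4,"ty":3,"tz":20,"turn":0,"claw":5},
    {"tx":0.4,"ty":3,"tz":20,"turn":0,"claw":5}
  ]
}}

```text
clock: 68.75
ee_pos: [0.5301, -0.0855, 0.2508]
tcp_rot: [0.031, 0.703, -0.027, 0.71]
wrist_force: [-0.1, 0.2, -0.1]
width: 0.05
```

Run:
```python
from h import *
both('53',(230,400,160,290))
D=np.array([.526,-.1485]);th=-.08
u=np.array([np.cos(th),np.sin(th)]);v=np.array([-u[1],u[0]])
for n in ('side','scene','wrist'):
    c=cap(n);W=cloud(c);P=W[np.isfinite(W[...,0])];a=(P[:,:2]-D)@u;b=(P[:,:2]-D)@v
    k=(P[:,2]>.039)&(P[:,2]<.046)&(abs(a)<.08)&(abs(b)<.04);print(n,'walls y hist',np.histogram(b[k],np.arange(-.04,.042,.004))[0])
    k=(P[:,2]>.087)&(P[:,2]<.097)&(abs(a)<.12)&(abs(b)<.03);h,e=np.histogram(a[k],np.arange(-.11,.112,.003));
    from scipy.ndimage import label
    l,m=label(h>3)
    for i in range(1,m+1):
        j=np.where(l==i)[0];q=k&(a>=e[j[0]])&(a<=e[j[-1]+1]);print('cap',a[q].mean().round(4),b[q].mean().round(4),P[q,2].mean().round(4))
```

```text
68.75 [ 0.5301 -0.0855  0.2508] [[0.011, 0.081, 0.997], [0.005, 0.997, -0.081], [-1.0, 0.006, 0.011]] F [-0.08  0.2  -0.05] w 0.05 q [-0.308  0.354  1.491  0.009  1.288 -0.229]
side walls y hist [ 0  0  1  3  0  1  1  4  1  2  7  5 27 76 27 60 30  1  0  0]
cap -0.0788 0.0021 0.0913
cap -0.044 0.0014 0.0912
cap -0.0057 0.0017 0.091
cap 0.0345 0.0016 0.0909
cap 0.0713 0.0032 0.0912
scene walls y hist [ 2 81 68 62  3 56 11  3  2  0  0  0  0  0  0  0  0  0  0  0]
cap -0.0782 -0.0031 0.0922
cap -0.0426 -0.0041 0.0922
cap -0.0056 -0.0041 0.092
cap 0.0358 -0.0044 0.0923
cap 0.0726 -0.0037 0.0923
wrist walls y hist [  0  51 114 150  27   4  10   5   6  15  24  21  26 465 407 717   0   0
   0   0]
cap -0.0815 -0.0 0.0915
cap -0.0456 -0.0009 0.0916
cap -0.0088 -0.0004 0.0916
cap 0.0329 -0.0009 0.0917
cap 0.0699 -0.0002 0.0917
```

View pics/b53.png

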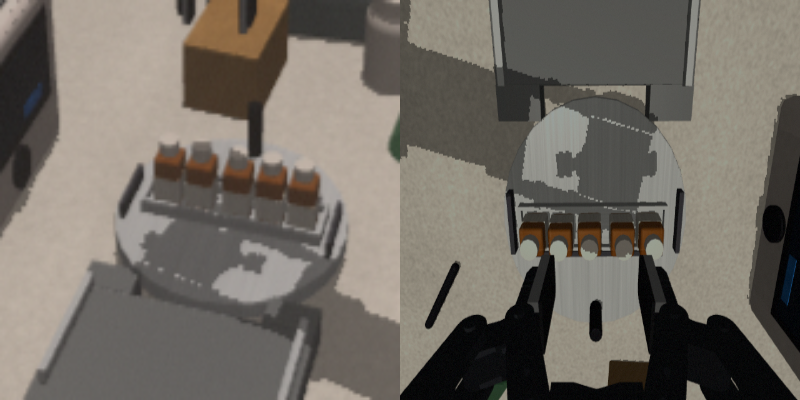

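Request:
{"method": "move_arm", "body": {
  "targets": [
    {"tx":-0.5,"ty":-5,"tz":0,"turn":0,"claw":4.5},
    {"tx":-1,"ty":-10,"tz":0,"turn":0,"claw":4.5},
    {"tx":-1.4,"ty":-15,"tz":0,"turn":0,"claw":4.5},
    {"tx":-1.4,"ty":-20,"tz":0,"turn":0,"claw":4.5},
    {"tx":-1.4,"ty":-23,"tz":-4,"turn":0,"claw":4.5},
    {"tx":-1.4,"ty":-23,"tz":-4,"turn":0,"claw":4.5}
  ]
}}

```text
clock: 69.75
ee_pos: [0.5114, -0.3146, 0.2002]
tcp_rot: [0.034, 0.709, -0.024, 0.704]
wrist_force: [-0.0, 1.9, -0.8]
width: 0.0451
```

Run:
```python
from h import *
both('54',(230,400,160,290)); c=cap('wrist'); W=cloud(c)
m=np.isfinite(W[...,0])&(W[...,2]>.074)&(W[...,2]<.085)&(np.hypot(W[...,0]-.5165,W[...,1]+.2545)<.02)
t=W[m]; print(len(t),t.mean(0), t.min(0),t.max(0))
```

```text
69.75 [ 0.5114 -0.3146  0.2002] [[-0.007, 0.083, 0.997], [0.015, 0.996, -0.083], [-1.0, 0.014, -0.008]] F [-0.04  1.86 -0.84] w 0.0451 q [-0.683  0.524  1.361  0.007  1.271 -0.602]
731 [ 0.51632775 -0.2534459   0.07954965] [ 0.50740865 -0.26238158  0.07419681] [ 0.52509299 -0.24495926  0.08176836]
```

View pics/b54.png

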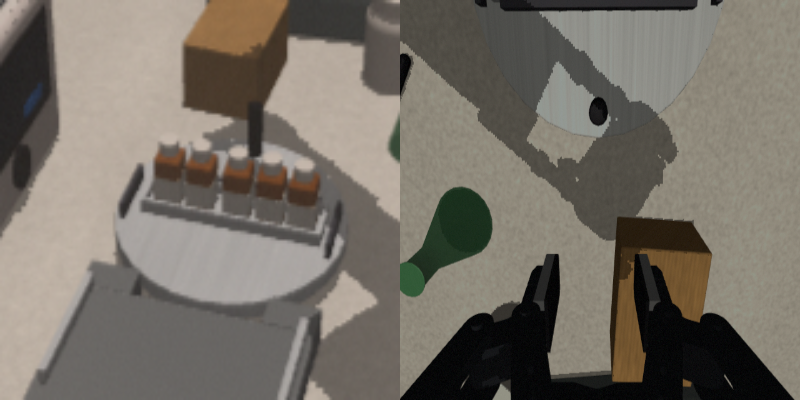

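Request:
{"method": "move_arm", "body": {
  "targets": [
    {"tx":0.5,"ty":6.1,"tz":0,"turn":0,"claw":4.5},
    {"tx":0.5,"ty":6.1,"tz":-4,"turn":0,"claw":4.5},
    {"tx":0.5,"ty":6.1,"tz":-8,"turn":0,"claw":4.5},
    {"tx":0.5,"ty":6.1,"tz":-11.5,"turn":0,"claw":4.5},
    {"tx":0.5,"ty":6.1,"tz":-13.8,"turn":0,"claw":4.5},
    {"tx":0.5,"ty":6.1,"tz":-13.8,"turn":0,"claw":4.5},
    {"tx":0.5,"ty":6.1,"tz":-13.8,"turn":0,"claw":2.2},
    {"tx":0.5,"ty":6.1,"tz":-13.8,"turn":0,"claw":2.2},
    {"tx":0.5,"ty":6.1,"tz":-13.8,"turn":0,"claw":2.2}
  ]
}}

```text
clock: 71.03
ee_pos: [0.5193, -0.2526, 0.0682]
tcp_rot: [0.031, 0.706, -0.025, 0.707]
wrist_force: [0.3, -1.4, 0.0]
width: 0.0223
```

Run:
```python
from h import *
st(); s=readout.read_state()
p=np.array(s['ee_pos'])[:2]
c=np.array([.526,-.1485]); h=np.array([.5163,-.2537]); r=np.hypot(*(h-c)); a0=np.arctan2(*(h-c)[::-1]); print(r,a0,p-h)
n=24
for i in range(1,n+1):
    a=a0-np.pi/2*i/n
    q=c+.105*np.array([np.cos(a),np.sin(a)]); print(i,np.round((q-p)*100,2),round(a-a0,3))
```

```text
71.025 [ 0.5193 -0.2526  0.0682] [[0.001, 0.079, 0.997], [0.009, 0.997, -0.079], [-1.0, 0.009, 0.001]] F [ 0.26 -1.43  0.01] w 0.0223 q [-0.59   0.628  1.586  0.01   0.931 -0.516]
0.10564624934184838 -1.6627416704818883 [0.00300459 0.00113628]
1 [-0.98  0.04] -0.065
2 [-1.65  0.17] -0.131
3 [-2.32  0.34] -0.196
4 [-2.97  0.56] -0.262
5 [-3.6   0.82] -0.327
6 [-4.22  1.12] -0.393
7 [-4.82  1.46] -0.458
8 [-5.39  1.83] -0.524
9 [-5.94  2.25] -0.589
10 [-6.46  2.7 ] -0.654
11 [-6.95  3.18] -0.72
12 [-7.41  3.69] -0.785
13 [-7.83  4.24] -0.851
14 [-8.21  4.81] -0.916
15 [-8.56  5.4 ] -0.982
16 [-8.87  6.01] -1.047
17 [-9.13  6.65] -1.113
18 [-9.36  7.3 ] -1.178
19 [-9.54  7.96] -1.244
20 [-9.68  8.63] -1.309
21 [-9.77  9.31] -1.374
22 [-9.82 10.  ] -1.44
23 [-9.83 10.68] -1.505
24 [-9.79 11.37] -1.571
```

Request:
{"method": "move_arm", "body": {
  "targets": [
    {"tx":-0.3,"ty":0,"tz":0,"turn":-0.03,"claw":2.2},
    {"tx":-0.7,"ty":0,"tz":0,"turn":-0.05,"claw":2.2},
    {"tx":-1.2,"ty":0.1,"tz":0,"turn":-0.09,"claw":2.2},
    {"tx":-1.7,"ty":0.2,"tz":0,"turn":-0.13,"claw":2.2},
    {"tx":-2.3,"ty":0.34,"tz":0,"turn":-0.2,"claw":2.2},
    {"tx":-2.97,"ty":0.56,"tz":0,"turn":-0.26,"claw":2.2},
    {"tx":-3.6,"ty":0.82,"tz":0,"turn":-0.33,"claw":2.2},
    {"tx":-4.2,"ty":1.12,"tz":0,"turn":-0.39,"claw":2.2},
    {"tx":-4.8,"ty":1.46,"tz":0,"turn":-0.46,"claw":2.2},
    {"tx":-5.4,"ty":1.83,"tz":0,"turn":-0.52,"claw":2.2},
    {"tx":-5.94,"ty":2.25,"tz":0,"turn":-0.59,"claw":2.2},
    {"tx":-6.46,"ty":2.7,"tz":0,"turn":-0.65,"claw":2.2}
  ]
}}

```text
clock: 72.53
ee_pos: [0.4548, -0.2262, 0.0685]
tcp_rot: [0.256, 0.658, -0.251, 0.662]
wrist_force: [2.8, -2.9, 0.2]
width: 0.0221
```

Run:
```python
from h import *
both('55',(230,400,140,290)); s=readout.read_state()
p=np.array(s['ee_pos'])[:2]
c=np.array([.526,-.1485]);a0=np.arctan2(*(p-c)[::-1])%(2*np.pi)-2*np.pi; print(np.hypot(*(p-c)),a0)
z=R.from_quat(s['tcp_rot']).as_matrix()[:2,2]; print('jaw',np.arctan2(z[1],z[0]))
a1=-.08-np.pi;n=14
for i in range(1,n+1):
    a=a0+(a1-a0)*i/n
    q=c+.105*np.array([np.cos(a),np.sin(a)]); print(i,np.round((q-p)*100,2),round(a-a0,3))
```

```text
72.525 [ 0.4548 -0.2262  0.0685] [[0.008, 0.669, 0.743], [0.005, 0.743, -0.669], [-1.0, 0.009, 0.003]] F [ 2.83 -2.94  0.16] w 0.0221 q [-0.618  0.526  1.793  0.011  0.818  0.108]
0.10529005841666382 -2.3252660550029756
jaw -0.7313262271568963
1 [-0.45  0.5 ] -0.064
2 [-0.9  1. ] -0.128
3 [-1.31  1.53] -0.192
4 [-1.68  2.09] -0.256
5 [-2.02  2.67] -0.32
6 [-2.32  3.27] -0.384
7 [-2.59  3.89] -0.448
8 [-2.81  4.53] -0.512
9 [-2.99  5.17] -0.576
10 [-3.13  5.83] -0.64
11 [-3.22  6.5 ] -0.704
12 [-3.28  7.17] -0.768
13 [-3.29  7.84] -0.832
14 [-3.26  8.51] -0.896
```

View pics/b55.png

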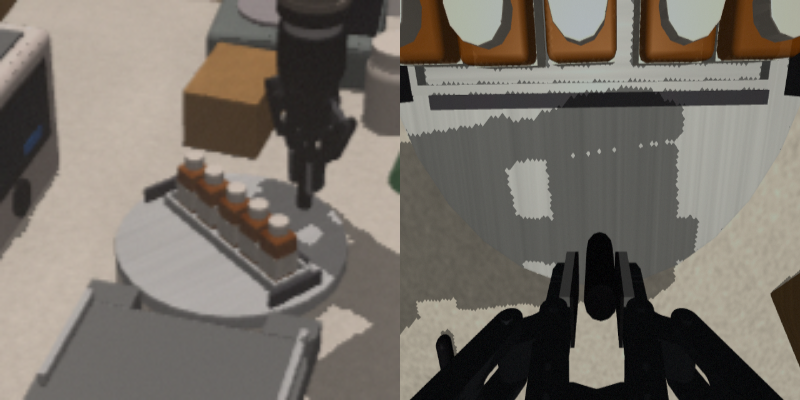

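Request:
{"method": "move_arm", "body": {
  "targets": [
    {"tx":-0.45,"ty":0.5,"tz":0,"turn":-0.064,"claw":2.2},
    {"tx":-0.9,"ty":1.0,"tz":0,"turn":-0.128,"claw":2.2},
    {"tx":-1.31,"ty":1.53,"tz":0,"turn":-0.19,"claw":2.2},
    {"tx":-1.68,"ty":2.09,"tz":0,"turn":-0.256,"claw":2.2},
    {"tx":-2.02,"ty":2.67,"tz":0,"turn":-0.32,"claw":2.2},
    {"tx":-2.32,"ty":3.27,"tz":0,"turn":-0.384,"claw":2.2},
    {"tx":-2.59,"ty":3.89,"tz":0,"turn":-0.448,"claw":2.2},
    {"tx":-2.81,"ty":4.53,"tz":0,"turn":-0.512,"claw":2.2},
    {"tx":-2.99,"ty":5.17,"tz":0,"turn":-0.576,"claw":2.2},
    {"tx":-3.13,"ty":5.83,"tz":0,"turn":-0.64,"claw":2.2},
    {"tx":-3.22,"ty":6.5,"tz":0,"turn":-0.704,"claw":2.2},
    {"tx":-3.28,"ty":7.17,"tz":0,"turn":-0.768,"claw":2.2}
  ]
}}

```text
clock: 74.12
ee_pos: [0.4205, -0.1528, 0.068]
tcp_rot: [0.485, 0.516, -0.48, 0.519]
wrist_force: [0.3, 0.4, 0.4]
width: 0.0221
```

Run:
```python
from h import *
both('56',(230,400,140,290)); s=readout.read_state()
p=np.array(s['ee_pos'])[:2]
c=np.array([.526,-.1485]);a0=np.arctan2(*(p-c)[::-1])%(2*np.pi)-2*np.pi; print(np.hypot(*(p-c)),a0)
a1=-.08-np.pi;n=4
for i in range(1,n+1):
    a=a0+(a1-a0)*i/n
    q=c+.105*np.array([np.cos(a),np.sin(a)]); print(i,np.round((q-p)*100,2),round(a-a0,3))
```

```text
74.125 [ 0.4205 -0.1528  0.068 ] [[0.007, 0.998, 0.07], [0.002, 0.07, -0.998], [-1.0, 0.007, -0.002]] F [0.33 0.41 0.41] w 0.0221 q [-0.524  0.446  1.959  0.008  0.732  0.971]
0.10565241762203272 -3.1044194754696086
1 [0.06 0.31] -0.029
2 [0.06 0.62] -0.059
3 [0.07 0.92] -0.088
4 [0.09 1.23] -0.117
```

View pics/b56.png

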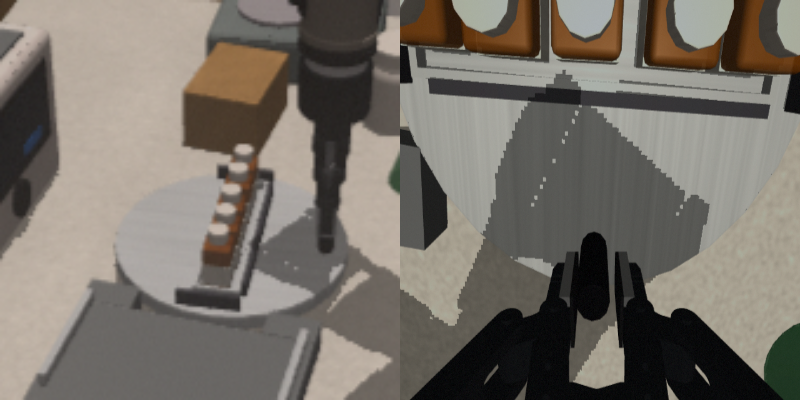

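Request:
{"method": "move_arm", "body": {
  "targets": [
    {"tx":0.06,"ty":0.3,"tz":0,"turn":-0.03,"claw":2.2},
    {"tx":0.06,"ty":0.6,"tz":0,"turn":-0.05,"claw":2.2},
    {"tx":0.07,"ty":0.9,"tz":0,"turn":-0.08,"claw":2.2},
    {"tx":0.09,"ty":1.2,"tz":0,"turn":-0.08,"claw":2.2},
    {"tx":0.09,"ty":1.2,"tz":0,"turn":-0.08,"claw":2.2},
    {"tx":0.09,"ty":1.2,"tz":0,"turn":-0.08,"claw":2.2}
  ]
}}

```text
clock: 74.97
ee_pos: [0.4214, -0.1405, 0.068]
tcp_rot: [0.504, 0.497, -0.5, 0.499]
wrist_force: [-0.5, 0.5, -0.2]
width: 0.022
```

Run:
```python
from h import *
both('57',(230,400,140,290))
c=cap('wrist');W=cloud(c)
m=np.isfinite(W[...,0])&(W[...,2]>.074)&(W[...,2]<.085)&(np.hypot(W[...,0]-.421,W[...,1]+.143)<.02)
t=W[m]; print(len(t),t.mean(0), t.min(0),t.max(0))
p=t.mean(0)[:2]-[.526,-.1485]; print(np.hypot(*p), 'deck',-(np.arctan2(p[1],p[0])%(2*np.pi)-2*np.pi)-.08)
```

```text
74.975 [ 0.4214 -0.1405  0.068 ] [[0.007, 1.0, -0.008], [0.002, -0.008, -1.0], [-1.0, 0.007, -0.002]] F [-0.53  0.54 -0.24] w 0.022 q [-0.498  0.441  1.967  0.008  0.728  1.075]
3470 [ 0.42358565 -0.14233159  0.07925754] [ 0.40916089 -0.16214735  0.07400521] [ 0.43258541 -0.12578092  0.08497938]
0.10259994762849414 deck 3.1217499476804087
```

View pics/b57.png

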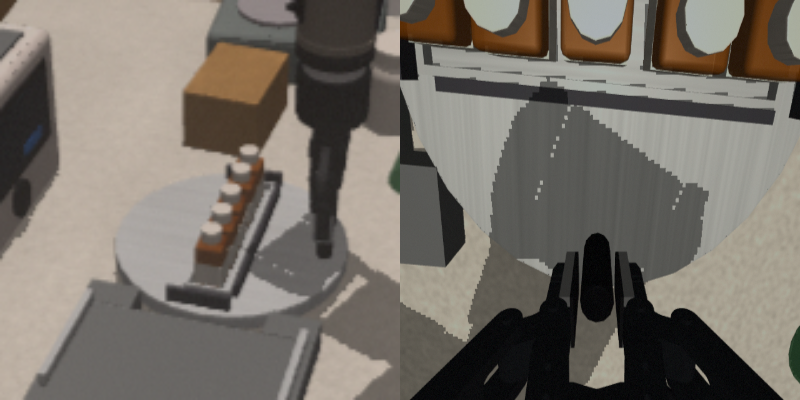

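Handle centred in the cage, no force. Open, lift away, and check.

Request:
{"method": "move_arm", "body": {
  "targets": [
    {"tx":0,"ty":0,"tz":0,"turn":0,"claw":3},
    {"tx":0,"ty":0,"tz":0,"turn":0,"claw":4.5},
    {"tx":0,"ty":0,"tz":0,"turn":0,"claw":4.5},
    {"tx":0,"ty":0,"tz":4,"turn":0,"claw":4.5},
    {"tx":0,"ty":0,"tz":9,"turn":0,"claw":4.5},
    {"tx":0,"ty":0,"tz":14,"turn":0,"claw":4.5},
    {"tx":-1,"ty":0,"tz":18,"turn":0,"claw":4.5},
    {"tx":-1,"ty":0,"tz":18,"turn":0,"claw":4.5}
  ]
}}

```text
clock: 76.12
ee_pos: [0.4123, -0.1412, 0.2508]
tcp_rot: [0.505, 0.494, -0.499, 0.502]
wrist_force: [-0.5, -0.3, -0.9]
width: 0.045
```

Run:
```python
from h import *
both('58',(230,400,140,290))
c=cap('wrist');W=cloud(c)
m=np.isfinite(W[...,0])&(W[...,2]>.074)&(W[...,2]<.084)&(np.hypot(W[...,0]-.421,W[...,1]+.143)<.016)
t=W[m]; print(len(t),t.mean(0), t.min(0),t.max(0))
D=np.array([.526,-.1485])
p=t.mean(0)[:2]-D; ang=-(np.arctan2(p[1],p[0])%(2*np.pi)-2*np.pi)-.08;print(np.hypot(*p), 'deck',ang)
v=np.array([np.cos(-.08),np.sin(-.08)]);u=np.array([v[1],-v[0]])
P=W[np.isfinite(W[...,0])];a=(P[:,:2]-D)@u;b=(P[:,:2]-D)@v
k=(P[:,2]>.039)&(P[:,2]<.0455)&(abs(a)<.1)&(abs(b)<.04);print('walls y hist',np.histogram(b[k],np.arange(-.04,.042,.004)))
k=(P[:,2]>.087)&(P[:,2]<.097)&(abs(a)<.12)&(abs(b)<.03);h,e=np.histogram(a[k],np.arange(-.11,.112,.003))
from scipy.ndimage import label
l,m=label(h>3)
for i in range(1,m+1):
    j=np.where(l==i)[0];q=k&(a>=e[j[0]])&(a<=e[j[-1]+1]);print('cap',a[q].mean().round(4),b[q].mean().round(4),P[q,2].mean().round(4))
```

```text
76.125 [ 0.4123 -0.1412  0.2508] [[0.013, 1.0, -0.008], [-0.001, -0.008, -1.0], [-1.0, 0.013, 0.001]] F [-0.47 -0.33 -0.92] w 0.045 q [-0.51   0.166  1.749  0.005  1.215  1.067]
478 [ 0.42064053 -0.1405258   0.07941087] [ 0.41116567 -0.14912129  0.07408313] [ 0.42881833 -0.13168593  0.08155351]
0.10566080311971285 deck 3.1371343207174207
walls y hist (array([   0,  894, 1432, 1329,   39,  137,   48,   40,   32,   35,   37,
         37,   37,   25, 1188,  646,    0,    0,    0,    0]), array([-4.00000000e-02, -3.60000000e-02, -3.20000000e-02, -2.80000000e-02,
       -2.40000000e-02, -2.00000000e-02, -1.60000000e-02, -1.20000000e-02,
       -8.00000000e-03, -4.00000000e-03, -3.46944695e-17,  4.00000000e-03,
        8.00000000e-03,  1.20000000e-02,  1.60000000e-02,  2.00000000e-02,
        2.40000000e-02,  2.80000000e-02,  3.20000000e-02,  3.60000000e-02,
        4.00000000e-02]))
cap -0.0796 -0.0021 0.0917
cap -0.044 -0.0032 0.0917
cap -0.007 -0.0025 0.0918
cap 0.0347 -0.0031 0.0918
cap 0.0714 -0.0027 0.0918
```

View pics/b58.png

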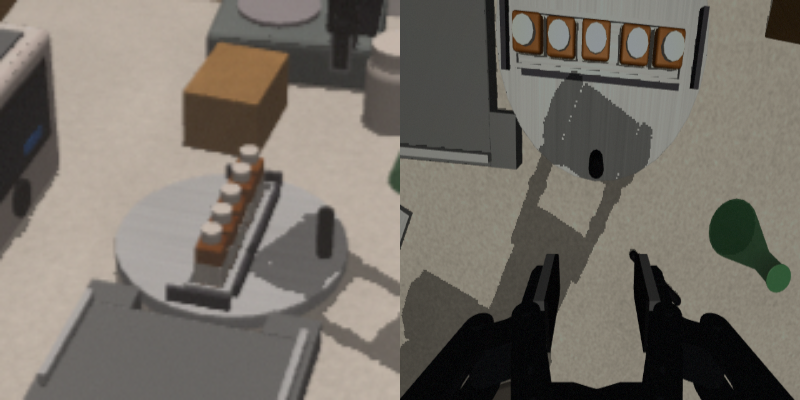

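Request:
{"method": "move_arm", "body": {
  "targets": [
    {"tx":0,"ty":0,"tz":0,"turn":0,"claw":4.5},
    {"tx":0,"ty":0,"tz":0,"turn":0,"claw":4.5},
    {"tx":0,"ty":0,"tz":0,"turn":0,"claw":4.5}
  ]
}}

```text
clock: 76.65
ee_pos: [0.4108, -0.1402, 0.2465]
tcp_rot: [0.504, 0.498, -0.5, 0.498]
wrist_force: [0.3, -0.3, -0.7]
width: 0.0449
```

Run:
```python
from h import *
st(); cap('side','send'); print(env.job_done())
```

```text
76.65 [ 0.4108 -0.1402  0.2465] [[0.005, 1.0, -0.008], [0.003, -0.008, -1.0], [-1.0, 0.005, -0.003]] F [ 0.31 -0.34 -0.75] w 0.0449 q [-0.509  0.172  1.754  0.005  1.213  1.068]
the job is handed in; nothing more can be done
None
```

View pics/send.png

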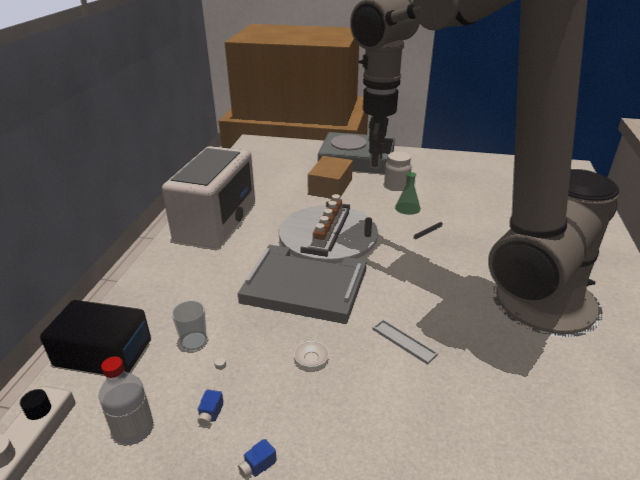

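The job is done and handed in at 76.65 s; no verdict came back. The deck was turned to its middle stop and all four lying bottles were stood in the tray beside the first one. The loaded tray was then pushed against the back stop and the deck turned to its last stop.

- **Deck:** my estimate from the handle is 3.137 rad, against the 3.142 stop. At the middle stop it measured within about 0.02 rad.
- **Tray:** its centre is about 2–3 mm behind the turning axis and 3–5 mm off sideways. The push ended with the force rising to about 10 N at the back stop.
- **Bottles:** all five caps sit at 0.092 m, the height of a bottle standing on the tray floor, and lie on the lane's centre line.
- **Bystanders and robot:** the beaker, flask and jar are upright in the last picture, and the blue look-alikes and the small look-alike tray were not touched. The arm was well clear, with no contact force.

Some things went wrong or differed on the way:
- While placing the third bottle I knocked over one I had already placed, inside the tray. I picked it up again and stood it up.
- My first try at lifting that bottle slipped and had to be repeated.
- I moved the white dish about 6 cm on purpose so that the fingers had room.
- The side and scene cameras disagree by up to about 6 mm in the direction towards the back stop. I relied on the wrist camera for the final fits.

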